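# Run painted sash samples through the lead-paint analyser

## Robot

A 7-joint arm with a two-finger parallel gripper is mounted at the origin on the work surface. World frame = base frame: x ahead of the robot, y to its left, z up, the work surface at z = 0. Lengths are in m, angles in rad, forces in N, time in s.
With the tool pointing down it reaches from about 0.4 to 0.75 m from the base axis. Payload 19.5 kg.
Tool frame: the origin (TCP) lies on the centre line of the jaws, within the pads' length; the fingertips stand 25 mm ahead of it and the grasp point (between the pads) lies 6 mm ahead of it; z points along the fingers, y is the direction in which the jaws open and shut (so a half turn about z gives the same grasp; the last joint's range is limited). The gripper opens to 85 mm and grips with 20 to 120 N. Pads are 22 mm wide; open, the fingers measure 114 mm over their backs; the gripper's body (76 mm by 85 mm) begins 54 mm behind the grasp point. The pads swing forward as they close: fully open they stand 13 mm farther back than shut.
Start: joints at [1.091, 0.707, -0.028, 1.485, 0.022, 0.951, -0.075], TCP at [0.244, -0.521, 0.256] pointing down, gripper open.
Joint ranges: [-2.71, 2.71], [-0.32, 2.16], [-1.57, 1.52], [0, 2.45], [-1.46, 4.6], [0, 2.02], [-2.83, 2.83]. Speed limits (rad/s): [1.89, 1.89, 2.57, 2.57, 3.01, 3.01, 3.01].

## Interface

Orientations are given as a rotation vector (axis times angle).
In Python, from workcell import env gives the robot as it stands.
- The arm moves only by the tool play_rows, never from a script. Its argument "series" is a list of rows, each an object of numbers: "gripper": the opening, from 0 (shut) to 1 (fully open); "x", "y", "z": the shift along the tool's x, y, z in mm; "spin": the turn about the tool's z in rad. In form: [{"gripper": .., "x": .., "y": .., "z": .., "spin": ..}, ...]. A call has 1 to 20 rows; each row is the pose to reach, as a shift and turn from the pose commanded when the call began, along the tool's axes at that moment; what a row does not reach only later rows make up. A row lasts 1/10 s, in which the tool goes at most 50 mm and 8.59 degrees, less where a joint would pass 70% of its speed; a pose out of reach is approached as far as the arm can. A call with a gripper value outside its range is refused whole. The fingers move at their own pace and stop on an object; "newtons" is the grip in N (left out, the last holds). Time passes only in rows, so rows that repeat a pose let the fingers close. It gives the time, the measured TCP pose, the force and the opening at its end, in the units of the state.
- env.state(): the state, without advancing time (a new reading comes with each control period).
- env.read_camera(name): name is "scene" or "top" or "wrist"; returns the picture (384x512x3 uint8, blue, green, red); there is no depth.
- env.get_calibration(name): a dict with "K" (3x3 intrinsics, pixels), "k1" (the pictures are not rectified: a ray, as slopes to the right and down, at radius r is drawn at 1 + k1 r^2 times it, then the intrinsics apply), "R" (3x3) and "t" (3): a world point X has camera coordinates R X + t. Camera axes: x right, y down, z forward; pixel columns grow to the right and rows downward; lengths in m; the calibration is good to about 2 mm. A picture is of the moment at which its call begins: read the wrist's pose just before it. get_calibration takes no time and is no camera call; for the wrist camera it gives the pose at the moment of the call.
- env.finish_job(): hands the job in, once; it reports no verdict.
Trained networks look in the newest picture that a camera, given by its name, has taken for a name from the list of things; names that differ only in an ending like _2 or _b are one class to them, and where a whole thing is asked for, a point or a joint stands for the part that bears it (a point fixed in the world has none). Each returns a list of dicts, best first, with "conf" (0 to 1); they miss things now and then, are a little off and sometimes report something else, mostly with a low value. They report only what shows in the picture. A call takes as long as a camera call. They do not tell look-alikes from the thing itself.
- env.look_for(query, camera): "box" ([centre column, centre row, width, height] in pixels, round what is visible of it).
- env.regions_of(query, camera): "pixels" (384x512 bool, what is visible of it) and "box" ([centre column, centre row, width, height] in pixels, round what is visible of it).
The state is a dict: "clock": time; "q": joint angles; "dq": joint speeds; "joint_efforts": joint torques, N m; "tool_pos": TCP position; "tool_rot": TCP orientation; "ft_force": force on the tool from outside, world axes, zero at the start; "wrist_torque": the same for the moment, N m; "opening": finger opening in m.
Only numpy, scipy, OpenCV 4.12 (cv2) and the standard library are available. Lean on these libraries where they do the work, as an engineer would, in place of code of your own. Each camera call takes 0.05 s, during which the arm holds its last target.

## Task

Before sanding, check the painted wood samples lying on the grey mat for lead: lay every one flat in a pocket of the blue carrier (one to a pocket, any order) and swing the carrier's red-handled clamp lever fully down over them. Slide the carrier along its bed, without lifting it, under the analyser bridge and out the other side until it meets the end stop; then raise the lever, lay all the samples flat on the sloping plywood rack, side by side, pointing up the slope, and leave the carrier at the stop and the other things on the bench where they are.

Things in the scene. Friction and masses are not known exactly. Their poses are not given: they have to be found in the camera images.
- analyser: Lead-paint analyser, fixed. Origin on the bench under the middle of its bridge; -y is the travel direction (at yaw 0 from the robot's left to its right), x across, z up. Aluminium bed 172 mm wide x 490 long (y -255 to 235), top 6 above the bench; black guide rails along its edges, inner faces at x = -72 and 72, tops 12 above the bench.
- bridge_gap (a point): Middle of the opening under the white analyser bridge, on the analyser's centre line. Opening 234 mm wide (x), 45 high from the bench; the bridge is 40 mm deep (y -20 to 20 of the analyser), 278 wide and 115 high, a small cover on top to 146.
- end_stop (a point): Top edge of the rubber end stop's face, 60 mm wide, 28 above the bench, at y = -242 in the analyser's frame, facing the bridge. When the carrier's nose edge touches it, carrier_mid is at y = -130 in the analyser's frame.
- carrier_mid (a point): Blue loose carrier, about 0.55 kg, a plate 140 mm wide (x), 187 long, 8 thick, lying on the bed between the rails with 2 mm play each side; about 3 N slides it. Axes as the analyser's, nose to -y. Point on the plate's top face, 14 above the bench; the plate runs from y = 75 (tail) to -112 (nose) from here. Starts on the bed before the bridge (+y side).
- carrier_pocket (a point): Centre of the floor of the middle pocket, 14 mm above the bench. Three equal pockets side by side, centres 46 mm apart (x = -46, 0, 46 on the carrier), each 25 wide (x) x 76 long (y), open above, rims 4 high and 3 thick. A sample lies in one with its long side along y, its centre then 22 above the bench.
- carrier_nose (a point): Centre of the black nose lug on the carrier: block 30 mm wide (x), 12 thick (y), 22 high, top 36 above the bench. On the centre line, 104 mm in -y from carrier_mid, 8 from the nose edge; 50 mm free room behind it. Can be pinched from above, either way round, to pull or push the carrier.
- carrier_tail (a point): Centre of the black tail block on the carrier: 30 mm wide (x), 12 thick (y), 22 high, top 36 above the bench, 69 mm in +y from carrier_mid. Its rear (+y) face is flush with the tail edge and can be pushed; it can also be pinched from above (30 mm free room before it while the lever is shut).
- clamp (a joint): Clamp lever on the carrier, rad: 0 = shut (level, pointing to the nose), grows as it swings up and back to the tail, 1.57 upright, 2.0 end. Stiff hinge: stays where left, takes about 1 to 2 N at the red handle. Shut, its 6 mm cross bar, 33 mm from the hinge, lies on the tail ends of the samples (reads up to 0.03). From 1.4 up the pockets are free. Raised, it does not fit under the bridge.
- clamp_pin (a point): Middle of the free part of the lever's red handle: round pin, 12 mm diameter, sticking out 35 mm sideways (-x) past the carrier's edge, parallel to the hinge, 65 mm from the hinge line and 88 from the centre line; shut, 33 above the bench, over the guide rail. Can be pinched from above, fingers on its +y and -y sides; held lightly it turns between them.
- clamp_hinge (a point): Point of the lever's hinge line on the carrier's centre line: 48 mm in +y from carrier_mid, 33 above the bench. The hinge line runs along the carrier's x.
- sample1_mid (a point): Centre (half-way up) of the white painted wood sample, a strip 70 long (its x) x 20 wide x 16 high, 18 g, painted face up (z). Two or three of the samples are present in a run (None if absent). It starts lying flat on the bench.
- sample2_mid (a point): Centre (half-way up) of the green painted wood sample, a strip 70 long (its x) x 20 wide x 16 high, 18 g, painted face up (z). Two or three of the samples are present in a run (None if absent). It starts lying flat on the bench.
- sample3_mid (a point): Centre (half-way up) of the blue painted wood sample, a strip 70 long (its x) x 20 wide x 16 high, 18 g, painted face up (z). Two or three of the samples are present in a run (None if absent). It starts lying flat on the bench.
- rack_board: Sloping plywood board of the rack, fixed for the run: 112 (its x, up the slope) x 172 (its y) x 12 thick; origin at the centre of its underside, z square to the board; the top face is at z = 12. It slopes at about 18 degrees, its low edge (-x) towards the robot, with a lip there 8 above the board's face, inner face at x = -56. A sample laid on it stays by friction.
- tape_roll: Bystander: yellow tape roll 80 across, 24 high, flat on the bench (origin under its centre). Leave alone.
- sanding_block: Bystander: cork sanding block 70 x 40 x 28. Leave alone.
- filler_tin: Bystander: tin 72 across, 85 high. Leave alone.
- scraper: Bystander: scraper with dark handle, 200 long, lying. Leave alone.
- dust_brush: Bystander: brush, 200 long, lying. Leave alone.
- sash_lift: Bystander: small brass window lift, 50 x 22 x 24. Leave alone.
Not all that is in view belongs to the job. What is shaped like the part that bears sample1_mid but turquoise is not meant.

How it is judged:
By the outcome, as a careful person would: the job done as asked, in the order asked, and still so for the second after the job is handed in, with the robot touching nothing.
Of sample1, sample2, sample3 only 2 to 3 are there at a start; the rules pass over those that are not, and their reading is None.
At some moment in a run one of sample1, sample2, sample3 may be knocked a few centimetres aside while the robot is not near it.
Once in a run the grip may slacken for a moment while it holds something.
It also fails if it takes over 210 s, if anything falls off the work surface, if the arm or the gripper's body presses on something with over 40 N, if the wrist force passes 120 N, or if a joint passes its speed limit or range.

## Working session

There is one attempt and no reset: what is moved stays moved. The work goes in short steps, Python scripts to look and compute and a tool call to move; the robot and the scene stay as the last step left them, time stands still between calls to the robot, and variables do not carry over. Pictures are saved under pics/ and viewed, and the job is handed in when it is done.

Besides the shell and the picture viewer there is one more tool, called after "Request:" by a JSON object that holds its "api" and its "payload", one argument or row to a line. play_rows: Moves the arm, as the interface text tells. Its arguments: {"type":"object","properties":{"series":{"type":"array","items":{"type":"object","properties":{"gripper":{"type":"number"},"x":{"type":"number"},"y":{"type":"number"},"z":{"type":"number"},"spin":{"type":"number"}}}},"newtons":{"type":"number"}},"required":["series"]}

```bash
ls; mkdir -p pics; python3 - <<'E'
from workcell import env
import cv2
s=env.state()
for k,v in s.items(): print(k,v)
for c in ("scene","top","wrist"):
    cv2.imwrite(f"pics/{c}0.png",env.read_camera(c))
    print(c,env.get_calibration(c))
E
```

```text
pics
clock 0.0
q [ 1.09130452  0.70710818 -0.0276157   1.4850056   0.02202408  0.9509083
 -0.07545892]
dq [-6.53967298e-05  5.86633618e-04 -2.32020914e-04 -1.28256235e-03
 -1.89341136e-03  1.29019900e-03  2.42343721e-04]
joint_efforts [ 2.89847194e-03 -8.83179617e+01  1.23533618e+00 -2.36155504e+01
  1.69043307e-02  6.64960826e-03  6.67136661e-06]
tool_pos [ 0.2436564  -0.52055406  0.25582294]
tool_rot [-3.06554920e+00 -6.82050677e-01  4.71750617e-04]
ft_force [ 0.57777409  0.01037963 -0.03904052]
wrist_torque [0.02398777 0.04025402 0.00437402]
opening 0.08565610699394967
scene {'K': array([[449.37475246,   0.        , 255.47171985],
       [  0.        , 449.37475246, 193.11249683],
       [  0.        ,   0.        ,   1.        ]]), 'k1': -0.02239488382257845, 'R': array([[ 0.60310798,  0.7976395 ,  0.00565653],
       [ 0.63286816, -0.47418118, -0.61207034],
       [-0.48552925,  0.37272435, -0.7907831 ]]), 't': array([-0.30323023, -0.27474456,  1.4800182 ])}
top {'K': array([[430.07796212,   0.        , 249.14607012],
       [  0.        , 430.07796212, 195.47556874],
       [  0.        ,   0.        ,   1.        ]]), 'k1': -0.15931229862217522, 'R': array([[-0.01826257, -0.99979664, -0.00855265],
       [-0.98911598,  0.01931526, -0.14586466],
       [ 0.1460002 ,  0.0057957 , -0.98926758]]), 't': array([8.3326249e-04, 5.0105455e-01, 1.3668195e+00])}
wrist {'K': array([[264.36418366,   0.        , 252.59576604],
       [  0.        , 264.36418366, 190.93493674],
       [  0.        ,   0.        ,   1.        ]]), 'k1': -0.010890976596769013, 'R': array([[ 4.23312190e-01, -9.05983843e-01, -2.56711836e-04],
       [-8.63877892e-01, -4.03723937e-01,  3.01200881e-01],
       [-2.72986773e-01, -1.27280237e-01, -9.53560676e-01]]), 't': array([-0.57494792, -0.03735097,  0.38048775])}
```

View pics/scene0.png

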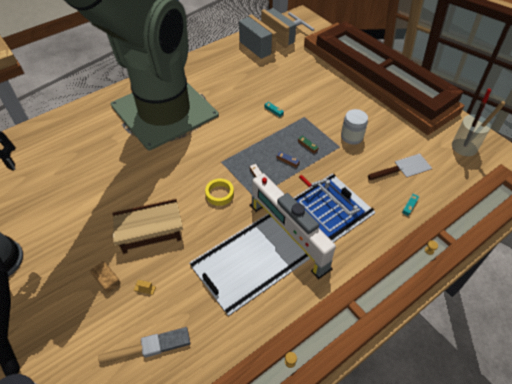

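View pics/top0.png

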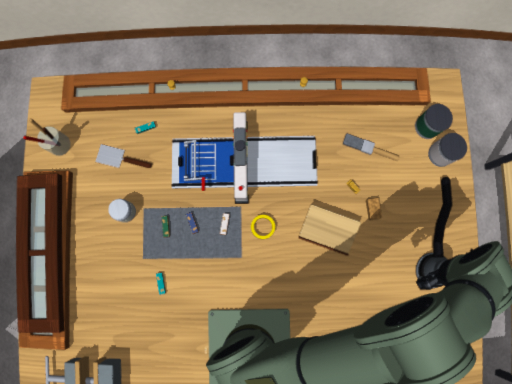

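View pics/wrist0.png

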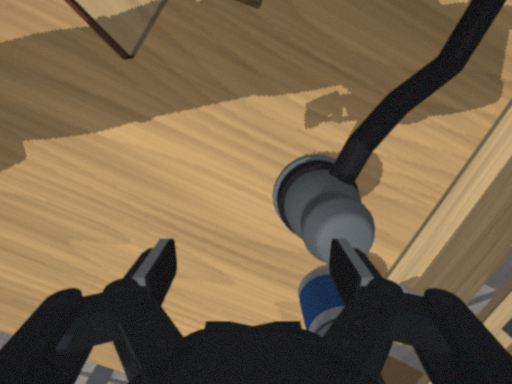

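The top view shows green (166,225), blue (193,222) and white (224,222) strips on the mat. The turquoise look-alikes at (146,127) and (161,283) are off the mat. The carrier is at (207,163), the bridge at (240,158) and the rack at (331,227). The scene view agrees.

```bash
cat > h.py <<'E'
from workcell import env
import cv2, numpy as np
from scipy.spatial.transform import Rotation as Rn
def unproj(cal,px,z):
    px=np.atleast_2d(np.asarray(px,float)); K=cal["K"]
    d=np.c_[(px[:,0]-K[0,2])/K[0,0],(px[:,1]-K[1,2])/K[1,1]]
    u=d.copy()
    for _ in range(20): u=d/(1+cal["k1"]*(u**2).sum(1,keepdims=True))
    ray=np.c_[u,np.ones(len(u))]@cal["R"]; c=-cal["R"].T@cal["t"]
    return c+ray*((z-c[2])/ray[:,2])[:,None]
def proj(cal,X):
    X=np.atleast_2d(X); p=X@cal["R"].T+cal["t"]; u=p[:,:2]/p[:,2:]
    u=u*(1+cal["k1"]*(u**2).sum(1,keepdims=True)); K=cal["K"]
    return np.c_[u[:,0]*K[0,0]+K[0,2],u[:,1]*K[1,1]+K[1,2]]
def pose():
    s=env.state(); return np.array(s["tool_pos"]),Rn.from_rotvec(s["tool_rot"]).as_matrix()
def jaw():  # angle of tool y in world xy
    p,R=pose(); return np.arctan2(R[1,1],R[0,1])
def go(x,y,z,jawang=None):
    """shift in mm along tool axes; jawang=desired world dir of tool y (mod pi)"""
    p,R=pose(); d=R.T@(np.array([x,y,z])-p)*1000
    s=None
    if jawang is not None:
        a=jaw(); s=-( (jawang-a+np.pi/2)%np.pi-np.pi/2)  # tool z down
    return np.round(d,1),None if s is None else round(s,3)
def snap(c,name,crop=None,scale=1):
    im=env.read_camera(c)
    cv2.imwrite(f"pics/{name}_raw.png",im)
    if crop: x0,y0,x1,y1=crop; im=im[y0:y1,x0:x1]
    im=cv2.resize(im,None,fx=scale,fy=scale,interpolation=cv2.INTER_CUBIC); cv2.imwrite(f"pics/{name}.png",im)
E
python3 - <<'E'
from h import *
cal=env.get_calibration("top"); env.read_camera("top")
for q,z in [("sample1_mid",.016),("sample2_mid",.016),("sample3_mid",.016),("rack_board",.04),("carrier_mid",.014),("analyser",0.006),("clamp_pin",.033)]:
    for r in env.regions_of(q,"top")[:4]:
        ys,xs=np.nonzero(r["pixels"])
        if len(xs)<5: continue
        w=unproj(cal,np.c_[xs,ys],z)[:,:2].astype(np.float32)
        (c,sz,a)=cv2.minAreaRect(w*1000)
        print(q,round(r["conf"],2),np.round(r["box"],0),"c",np.round(c,0),"sz",np.round(sz,0),"a",round(a,1))
# corners of bed
print(np.round(unproj(cal,[(173,187),(173,139),(317,136),(317,185)],.012)[:,:2],3))
E
```

```text
sample1_mid 0.67 [224. 224.   6.  21.] c [413.  74.] sz [21. 65.] a 81.3
sample1_mid 0.64 [162. 284.   4.  24.] c [221. 286.] sz [67. 27.] a 8.2
sample1_mid 0.52 [147. 129.  24.  11.] c [748. 347.] sz [25. 71.] a 17.1
sample2_mid 0.52 [168. 223.  10.  22.] c [406. 273.] sz [72. 28.] a 8.5
sample2_mid 0.48 [328. 229.  64.  53.] c [ 386. -269.] sz [178. 125.] a 67.7
sample3_mid 0.57 [193. 220.  11.  21.] c [418. 183.] sz [67. 21.] a 21.6
rack_board 0.61 [330. 231.  63.  52.] c [ 384. -265.] sz [175. 123.] a 67.2
rack_board 0.3 [166. 227.   8.  22.] c [403. 267.] sz [73. 28.] a 7.5
rack_board 0.18 [199. 165.  19.  53.] c [601. 179.] sz [176.  66.] a 15.4
carrier_mid 0.57 [207. 165.  52.  46.] c [613. 137.] sz [187. 168.] a 87.0
analyser 0.88 [244. 160. 146.  90.] c [639.   8.] sz [489. 317.] a 88.9
[[ 0.538  0.246]
 [ 0.705  0.248]
 [ 0.705 -0.244]
 [ 0.536 -0.236]]
```

```bash
python3 - <<'E'
from h import *
im=cv2.imread("pics/top0.png")[100:270,130:390]
cv2.imwrite("pics/topcrop.png",cv2.resize(im,None,fx=3,fy=3,interpolation=cv2.INTER_CUBIC))
E
```

```text
(no output)
```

View pics/topcrop.png

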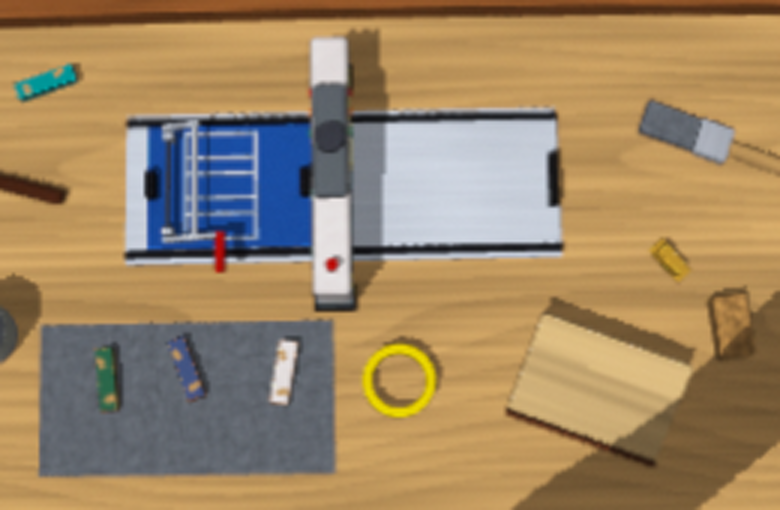

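```bash
python3 - <<'E'
from h import *
p,R=pose(); cal=env.get_calibration("wrist"); c=-cal["R"].T@cal["t"]
print("cam in tool",R.T@(c-p),"axis",R.T@cal["R"][2], "camx",R.T@cal["R"][0]); print("jaw",jaw(),np.round(R,3))
print(go(.46,.15,.32,np.pi/2))
E
```

```text
cam in tool [ 0.07857492  0.00016285 -0.11793914] axis [-3.01186835e-01  2.58847132e-04  9.53565112e-01] camx [-6.93615415e-04  9.99999639e-01 -4.90532701e-04]
jaw -1.1330189761504386 [[ 0.906  0.424 -0.   ]
 [ 0.424 -0.906  0.   ]
 [ 0.    -0.    -1.   ]]
(array([ 480.2, -515.8,  -63.7]), np.float64(0.438))
```

Request:
{"api": "play_rows", "payload": {
  "series": [
    {"z":-60,"gripper":1},
    {"x":100,"y":-100,"z":-64,"spin":0.15},
    {"x":200,"y":-200,"z":-64,"spin":0.3},
    {"x":300,"y":-320,"z":-64,"spin":0.438},
    {"x":400,"y":-420,"z":-64,"spin":0.438},
    {"x":500,"y":-500,"z":-64,"spin":0.438},
    {"x":516,"y":-499,"z":-64,"spin":0.438},
    {"x":516,"y":-499,"z":-64,"spin":0.438},
    {"x":516,"y":-499,"z":-64,"spin":0.438},
    {"x":516,"y":-499,"z":-64,"spin":0.438},
    {"x":516,"y":-499,"z":-64,"spin":0.438},
    {"x":516,"y":-499,"z":-64,"spin":0.438},
    {"x":516,"y":-499,"z":-64,"spin":0.438},
    {"x":516,"y":-499,"z":-64,"spin":0.438},
    {"x":516,"y":-499,"z":-64,"spin":0.438},
    {"x":516,"y":-499,"z":-64,"spin":0.438},
    {"x":516,"y":-499,"z":-64,"spin":0.438},
    {"x":516,"y":-499,"z":-64,"spin":0.438}
  ]
}}

```text
schema error: expected keys gripper, x, y, z, spin
```

```bash
python3 - <<'E'
from h import *
print(pose(),np.abs(env.state()["dq"]).max()); snap("wrist","w1",scale=1.5)
E
```

```text
(array([ 0.24377037, -0.52075405,  0.25628703]), array([[ 9.05696142e-01,  4.23927468e-01, -2.12069169e-05],
       [ 4.23927468e-01, -9.05696139e-01,  6.75825153e-05],
       [ 9.44306182e-06, -7.01994179e-05, -9.99999997e-01]])) 0.0015834862492814688
```

View pics/w1.png

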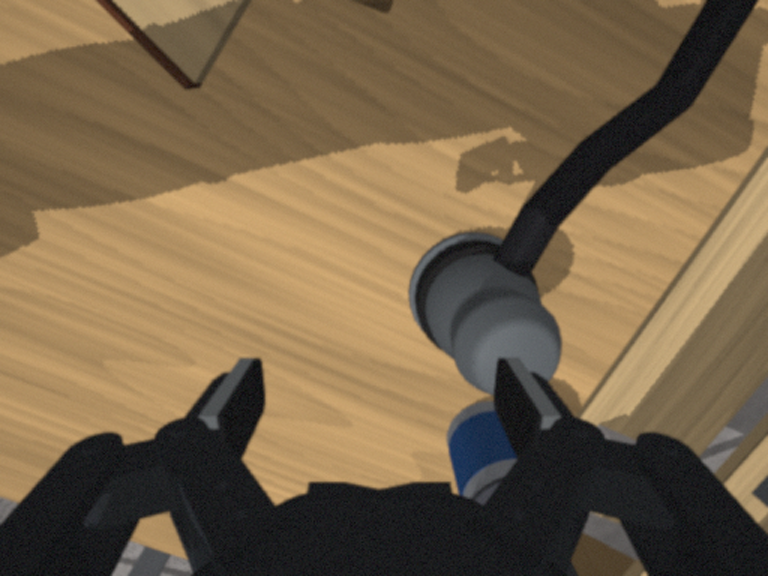

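Request:
{"api": "play_rows", "payload": {
  "series": [
    {"gripper":1,"x":0,"y":0,"z":-50,"spin":0},
    {"gripper":1,"x":516,"y":-499,"z":-64,"spin":0.438},
    {"gripper":1,"x":516,"y":-499,"z":-64,"spin":0.438},
    {"gripper":1,"x":516,"y":-499,"z":-64,"spin":0.438},
    {"gripper":1,"x":516,"y":-499,"z":-64,"spin":0.438},
    {"gripper":1,"x":516,"y":-499,"z":-64,"spin":0.438},
    {"gripper":1,"x":516,"y":-499,"z":-64,"spin":0.438},
    {"gripper":1,"x":516,"y":-499,"z":-64,"spin":0.438},
    {"gripper":1,"x":516,"y":-499,"z":-64,"spin":0.438},
    {"gripper":1,"x":516,"y":-499,"z":-64,"spin":0.438},
    {"gripper":1,"x":516,"y":-499,"z":-64,"spin":0.438},
    {"gripper":1,"x":516,"y":-499,"z":-64,"spin":0.438},
    {"gripper":1,"x":516,"y":-499,"z":-64,"spin":0.438},
    {"gripper":1,"x":516,"y":-499,"z":-64,"spin":0.438},
    {"gripper":1,"x":516,"y":-499,"z":-64,"spin":0.438},
    {"gripper":1,"x":516,"y":-499,"z":-64,"spin":0.438},
    {"gripper":1,"x":516,"y":-499,"z":-64,"spin":0.438},
    {"gripper":1,"x":516,"y":-499,"z":-64,"spin":0.438},
    {"gripper":1,"x":516,"y":-499,"z":-64,"spin":0.438},
    {"gripper":1,"x":516,"y":-499,"z":-64,"spin":0.438}
  ]
}}

```text
clock: 2.6
tool_pos: [0.4995, 0.1491, 0.3205]
tool_rot: [-3.142, 0.002, -0.0]
ft_force: [-0.7, 0.1, 1.1]
opening: 0.0856
```

```bash
python3 - <<'E'
from h import *
print(pose(),np.abs(env.state()["dq"]).max(),env.state()["clock"]); snap("wrist","w2",scale=1.5)
E
```

```text
(array([0.49952414, 0.14909643, 0.32054852]), array([[ 9.99998949e-01, -1.43537097e-03,  2.02337143e-04],
       [-1.43538235e-03, -9.99998968e-01,  5.61173435e-05],
       [ 2.02256385e-04, -5.64077157e-05, -9.99999978e-01]])) 0.002956590291401201 2.6
```

View pics/w2.png

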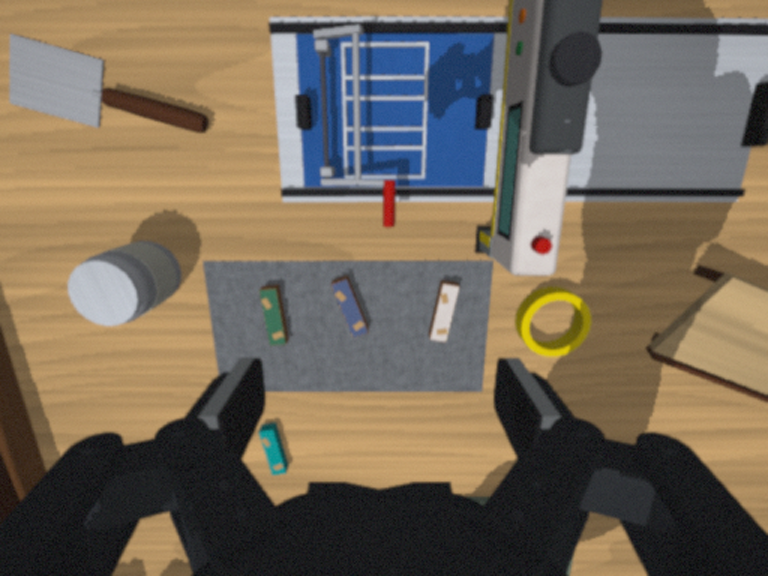

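The wrist view shows the lever between shut and upright, with the pin at (389,203)/1.5. Samples: green (273,313), blue (350,305), white (445,310), also /1.5. I'll zoom in to measure these.

```bash
python3 - <<'E'
from h import *
im=cv2.imread("pics/w2_raw.png")
cv2.imwrite("pics/w2a.png",cv2.resize(im[5:155,170:345],None,fx=4.5,fy=4,interpolation=cv2.INTER_CUBIC)[:, :])
cv2.imwrite("pics/w2b.png",cv2.resize(im[170:240,160:320],None,fx=5,fy=5,interpolation=cv2.INTER_CUBIC))
E
```

```text
(no output)
```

View pics/w2a.png

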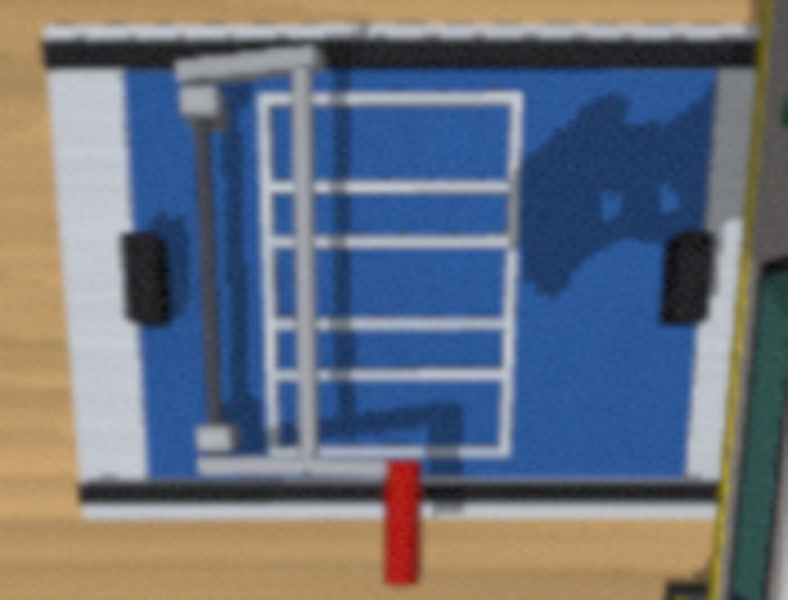

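View pics/w2b.png

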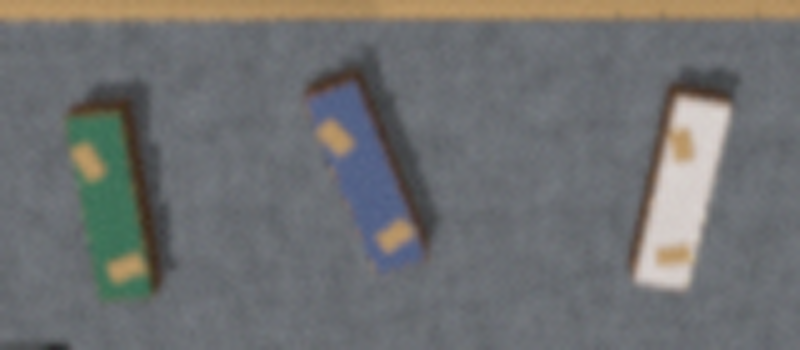

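```bash
cat >> h.py <<'E'
from scipy.optimize import least_squares
def fit2d(loc,world):
    """world = c + Rot(yaw) loc"""
    loc=np.asarray(loc);world=np.asarray(world)
    f=lambda v:((np.array([[np.cos(v[2]),-np.sin(v[2])],[np.sin(v[2]),np.cos(v[2])]])@loc.T).T+v[:2]-world).ravel()
    r=least_squares(f,[*(world.mean(0)-loc.mean(0)),0]); return r.x,np.round(r.fun.reshape(-1,2)*1000,1)
E
python3 - <<'E'
from h import *
cal=env.get_calibration("wrist")
A=lambda pts:[(170+(a+.5)/4.5-.5,5+(b+.5)/4-.5) for a,b in pts]
B=lambda pts:[(160+(a+.5)/5-.5,170+(b+.5)/5-.5) for a,b in pts]
rim=unproj(cal,A([(258,93),(523,93),(508,458),(270,458)]),.018)[:,:2]
print("rim",np.round(rim,4))
loc=np.array([(61.5,41),(61.5,-41),(-61.5,-41),(-61.5,41)])/1000
v,res=fit2d(loc,rim); print("carrier",np.round(v,4),res.tolist())
bed=unproj(cal,A([(42,27),(83,518)]),.006)[:,:2]; print("bed tail corners",np.round(bed,4), "yaw",np.arctan2(-(bed[0]-bed[1])[1]*-1,(bed[0]-bed[1])[0]))
for nm,z,pts in [("tailblk",.036,[(122,235),(165,235),(168,322),(127,322)]),("noselug",.036,[(668,232),(712,232),(705,322),(662,322)])]:
    w=unproj(cal,A(pts),z)[:,:2]; print(nm,np.round(w.mean(0),4))
for z in (.033,.05,.06,.07,.08,.09): print("pin",z,np.round(unproj(cal,A([(403,520)]),z)[0,:2],4))
for nm,pts in [("green",[(66,117),(121,108),(152,292),(103,299)]),("blue",[(308,95),(357,75),(425,255),(378,272)]),("white",[(673,93),(732,103),(690,290),(633,283)])]:
    w=unproj(cal,B(pts),.016)[:,:2]; (c,sz,a)=cv2.minAreaRect((w*1000).astype(np.float32))
    e=(w[0]+w[1]-w[2]-w[3]); print(nm,np.round(c,1),np.round(sz,1),"mean",np.round(w.mean(0)*1000,1),"long dir",np.degrees(np.arctan2(e[1],e[0])).round(1))
E
```

```text
rim [[0.6851 0.1851]
 [0.685  0.1026]
 [0.5611 0.1034]
 [0.5613 0.1848]]
carrier [ 0.6231  0.144  -0.0019] [[-0.4, -0.3], [-0.4, 0.3], [0.4, -0.3], [0.4, 0.3]]
bed tail corners [[0.7092 0.2537]
 [0.5377 0.2532]] yaw 0.0025029423389389223
tailblk [0.6229 0.2204]
noselug [0.6232 0.0515]
pin 0.033 [0.5392 0.1396]
pin 0.05 [0.5408 0.14  ]
pin 0.06 [0.5418 0.1402]
pin 0.07 [0.5427 0.1405]
pin 0.08 [0.5437 0.1407]
pin 0.09 [0.5446 0.141 ]
green [409.4 271. ] [68.9 19. ] mean [409.3 271.4] long dir 5.2
blue [420.2 182.8] [69.5 17.9] mean [420.  182.9] long dir 18.7
white [413.1  75.5] [20.3 70.3] mean [413.1  75.5] long dir -8.9
```

```bash
python3 - <<'E'
from h import *
cal=env.get_calibration("wrist")
A=lambda pts:[(170+(a+.5)/4.5-.5,5+(b+.5)/4-.5) for a,b in pts]
w=unproj(cal,A([(126,70),(150,478),(717,70),(686,478)]),.014)[:,:2]; print(np.round(w,4))
print(env.state()["q"].round(2))
print(go(.533,.140,.12,None))
E
```

```text
[[0.6934 0.2265]
 [0.5537 0.2269]
 [0.6932 0.0416]
 [0.5533 0.0409]]
[-0.42  0.56  0.12  1.57 -0.07  1.02 -1.85]
(array([ 33.4,   9.2, 200.5]), None)
```

Request:
{"api": "play_rows", "payload": {
  "newtons": 20,
  "series": [
    {"gripper":0.5,"x":33,"y":9,"z":50,"spin":0},
    {"gripper":0.5,"x":33,"y":9,"z":100,"spin":0},
    {"gripper":0.5,"x":33,"y":9,"z":150,"spin":0},
    {"gripper":0.5,"x":33,"y":9,"z":190,"spin":0},
    {"gripper":0.5,"x":33,"y":9,"z":220,"spin":0},
    {"gripper":0.5,"x":33,"y":9,"z":240,"spin":0},
    {"gripper":0.5,"x":33,"y":9,"z":252,"spin":0},
    {"gripper":0.5,"x":33,"y":9,"z":252,"spin":0},
    {"gripper":0.1,"x":33,"y":9,"z":252,"spin":0},
    {"gripper":0.05,"x":33,"y":9,"z":252,"spin":0},
    {"gripper":0.05,"x":33,"y":9,"z":252,"spin":0},
    {"gripper":0.05,"x":33,"y":9,"z":252,"spin":0},
    {"gripper":0.05,"x":33,"y":9,"z":252,"spin":0},
    {"gripper":0.05,"x":33,"y":9,"z":252,"spin":0}
  ]
}}

```text
clock: 4.05
tool_pos: [0.533, 0.1408, 0.0686]
tool_rot: [-3.141, 0.001, -0.002]
ft_force: [3.5, -2.3, 2.7]
opening: 0.0111
```

```bash
python3 - <<'E'
from h import *
snap("wrist","w3",scale=1.5);snap("scene","s3",(180,120,420,320),3)
E
```

```text
(no output)
```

View pics/w3.png

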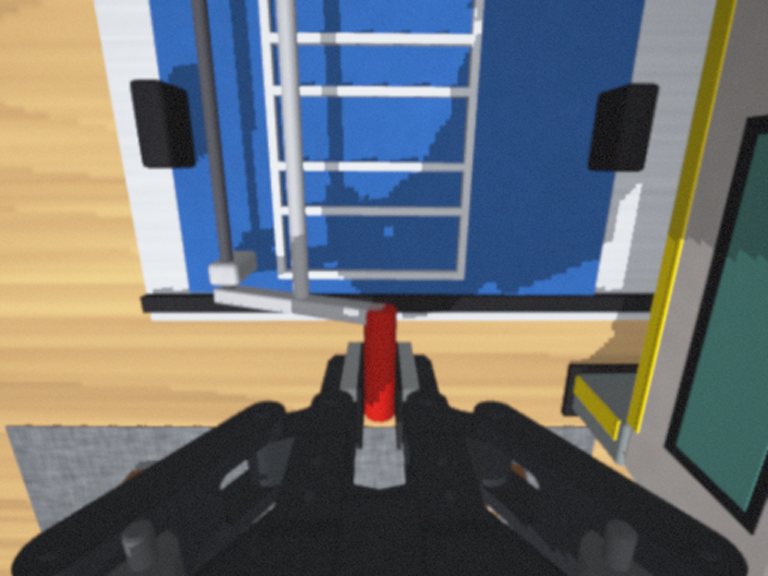

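View pics/s3.png

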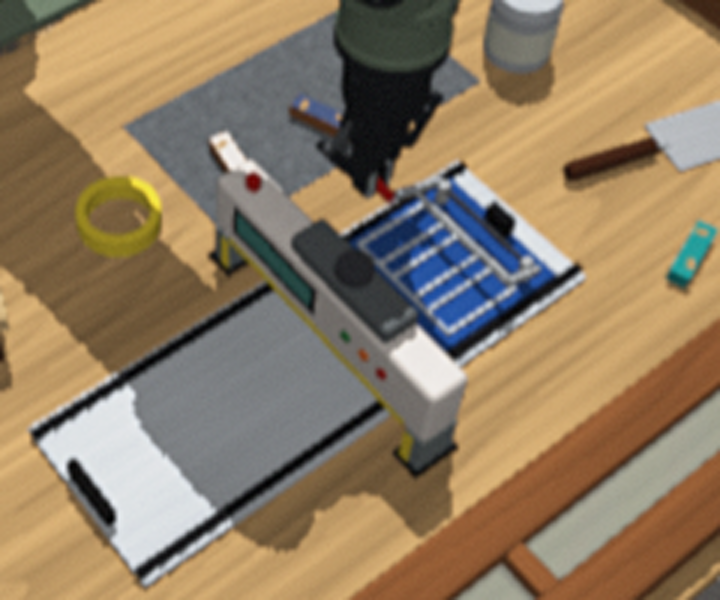

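The pin is pinched (opening 11 mm). Next I'll swing the lever up along its arc.

Request:
{"api": "play_rows", "payload": {
  "series": [
    {"gripper":0.05,"x":0,"y":-3,"z":-5.7,"spin":0},
    {"gripper":0.05,"x":0,"y":-6.1,"z":-11,"spin":0},
    {"gripper":0.05,"x":0,"y":-10,"z":-16.2,"spin":0},
    {"gripper":0.05,"x":0,"y":-14.4,"z":-20.9,"spin":0},
    {"gripper":0.05,"x":0,"y":-19.3,"z":-25.2,"spin":0},
    {"gripper":0.05,"x":0,"y":-24.6,"z":-29,"spin":0},
    {"gripper":0.05,"x":0,"y":-30.2,"z":-32.2,"spin":0},
    {"gripper":0.05,"x":0,"y":-36.1,"z":-34.9,"spin":0},
    {"gripper":0.05,"x":0,"y":-42.3,"z":-36.9,"spin":0},
    {"gripper":0.05,"x":0,"y":-48.7,"z":-38.4,"spin":0},
    {"gripper":0.05,"x":0,"y":-55.1,"z":-39.1,"spin":0},
    {"gripper":0.05,"x":0,"y":-61.6,"z":-39.3,"spin":0},
    {"gripper":0.05,"x":0,"y":-68.1,"z":-38.8,"spin":0},
    {"gripper":0.05,"x":0,"y":-74.5,"z":-37.6,"spin":0},
    {"gripper":0.05,"x":0,"y":-78,"z":-36.6,"spin":0},
    {"gripper":0.05,"x":0,"y":-78,"z":-36.6,"spin":0},
    {"gripper":0.05,"x":0,"y":-78,"z":-36.6,"spin":0}
  ]
}}

```text
clock: 5.85
tool_pos: [0.5331, 0.2178, 0.106]
tool_rot: [3.14, -0.002, 0.002]
ft_force: [-3.7, -13.4, 25.0]
opening: 0.0111
```

```bash
python3 - <<'E'
from h import *
snap("wrist","w4",scale=1.5)
E
```

```text
(no output)
```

View pics/w4.png

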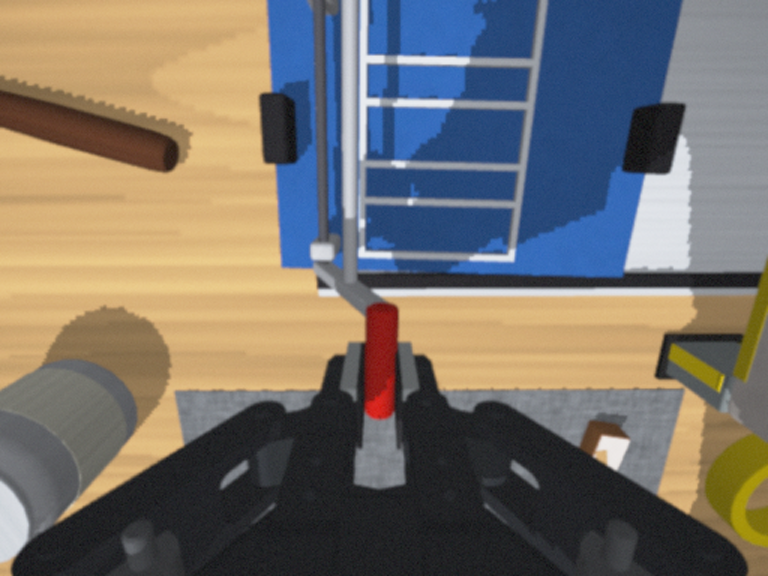

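```bash
python3 - <<'E'
from h import *
cal=env.get_calibration("wrist")
P=lambda pts:[((a+.5)/1.5-.5,(b+.5)/1.5-.5) for a,b in pts]
print("rim",np.round(unproj(cal,P([(360,258),(513,262)]),.018)[:,:2],4))
print("plate",np.round(unproj(cal,P([(281,267),(626,276)]),.014)[:,:2],4))
print("hinge",np.round(unproj(cal,P([(322,235)]),.033)[:,:2],4))
print("pin", [np.round(unproj(cal,P([(380,360)]),z)[0,:2],4) for z in (.08,.1)])
print("bed",np.round(unproj(cal,P([(318,293)]),.006)[:,:2],4),env.state()["ft_force"],pose()[0])
snap("scene","s4",(180,120,420,320),3)
E
```

```text
rim [[0.5627 0.2282]
 [0.5603 0.1463]]
plate [[0.5568 0.2717]
 [0.5512 0.0813]]
hinge [[0.5777 0.2457]]
pin [array([0.535 , 0.2179]), array([0.5457, 0.2179])]
bed [[0.5391 0.2535]] [ -2.98676207 -12.69896392  25.18348688] [0.5330478  0.21775719 0.10601852]
```

View pics/s4.png

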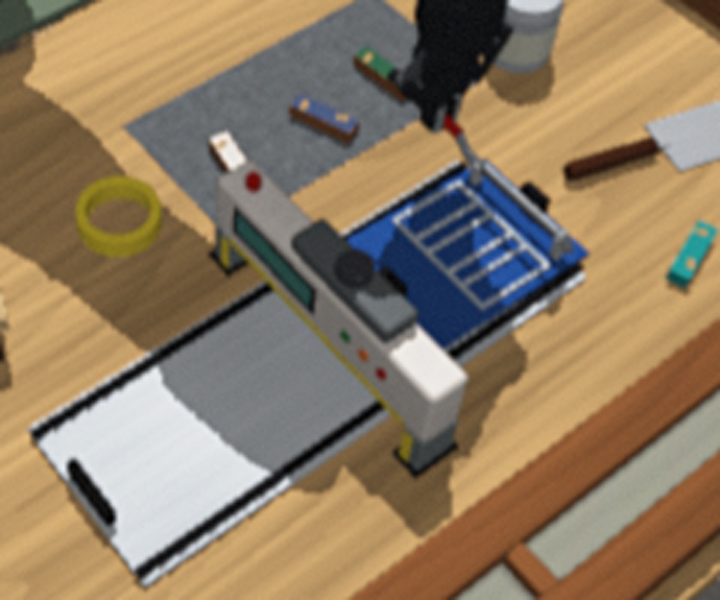

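The carrier slid about 43 mm toward +y along with the pinched pin, and the lever is only at about 1.2 rad. I'll loosen the grip and nudge the pin with one finger, so no grip moment drags the carrier.

Request:
{"api": "play_rows", "payload": {
  "series": [
    {"gripper":0.45,"x":0,"y":0,"z":0,"spin":0},
    {"gripper":0.45,"x":0,"y":0,"z":0,"spin":0},
    {"gripper":0.45,"x":0,"y":0,"z":0,"spin":0},
    {"gripper":0.45,"x":0,"y":0,"z":0,"spin":0},
    {"gripper":0.45,"x":0,"y":-5,"z":0,"spin":0},
    {"gripper":0.45,"x":0,"y":-10,"z":0,"spin":0},
    {"gripper":0.45,"x":0,"y":-14,"z":-1,"spin":0},
    {"gripper":0.45,"x":0,"y":-18,"z":-2,"spin":0},
    {"gripper":0.45,"x":0,"y":-22,"z":-3,"spin":0},
    {"gripper":0.45,"x":0,"y":-26,"z":-4,"spin":0},
    {"gripper":0.45,"x":0,"y":-30,"z":-4,"spin":0},
    {"gripper":0.45,"x":0,"y":-34,"z":-4,"spin":0},
    {"gripper":0.45,"x":0,"y":-38,"z":-4,"spin":0},
    {"gripper":0.45,"x":0,"y":-42,"z":-4,"spin":0},
    {"gripper":0.45,"x":0,"y":-46,"z":-4,"spin":0},
    {"gripper":0.45,"x":0,"y":-46,"z":-4,"spin":0}
  ]
}}

```text
clock: 7.55
tool_pos: [0.5325, 0.2657, 0.1089]
tool_rot: [-3.141, -0.001, 0.0]
ft_force: [0.3, -0.2, -0.1]
opening: 0.0384
```

```bash
python3 - <<'E'
from h import *
snap("wrist","w5",scale=1.5)
E
```

```text
(no output)
```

View pics/w5.png

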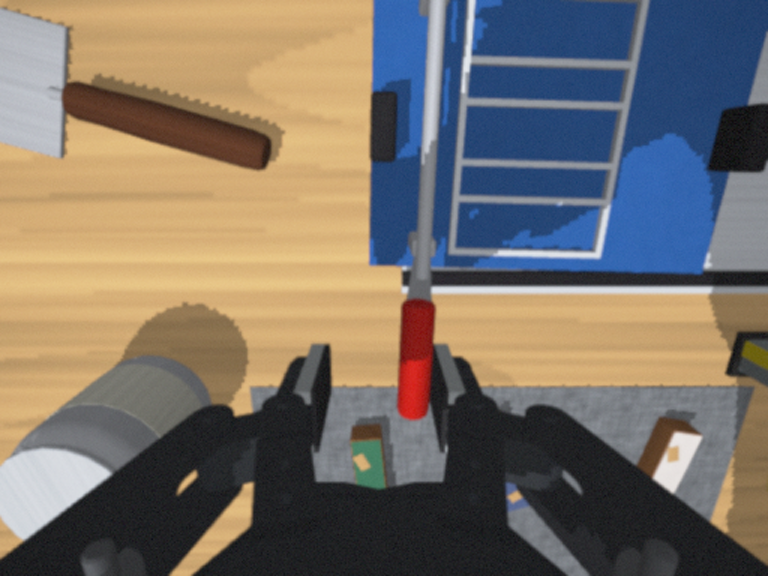

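Request:
{"api": "play_rows", "payload": {
  "series": [
    {"gripper":0.45,"x":0,"y":-4,"z":0,"spin":0},
    {"gripper":0.45,"x":0,"y":-8,"z":0.5,"spin":0},
    {"gripper":0.45,"x":0,"y":-12,"z":1,"spin":0},
    {"gripper":0.45,"x":0,"y":-12,"z":1,"spin":0},
    {"gripper":0.45,"x":0,"y":-8,"z":0,"spin":0},
    {"gripper":0.6,"x":0,"y":-6,"z":-40,"spin":0},
    {"gripper":1,"x":0,"y":-6,"z":-90,"spin":0},
    {"gripper":1,"x":-50,"y":60,"z":-110,"spin":0},
    {"gripper":1,"x":-50,"y":110,"z":-110,"spin":0},
    {"gripper":1,"x":-50,"y":110,"z":-110,"spin":0},
    {"gripper":1,"x":-50,"y":110,"z":-110,"spin":0},
    {"gripper":1,"x":-50,"y":110,"z":-110,"spin":0}
  ]
}}

```text
clock: 8.8
tool_pos: [0.4827, 0.1546, 0.2193]
tool_rot: [-3.141, 0.002, -0.001]
ft_force: [-0.0, 0.1, -0.0]
opening: 0.0854
```

```bash
python3 - <<'E'
from h import *
print(pose(),jaw()); snap("wrist","w6",scale=1.5)
E
```

```text
(array([0.48273539, 0.15464707, 0.21927737]), array([[ 9.99999073e-01, -1.25517429e-03,  5.27259119e-04],
       [-1.25551945e-03, -9.99998997e-01,  6.54825207e-04],
       [ 5.26436671e-04, -6.55486584e-04, -9.99999647e-01]])) -1.5720515016792136
```

View pics/w6.png

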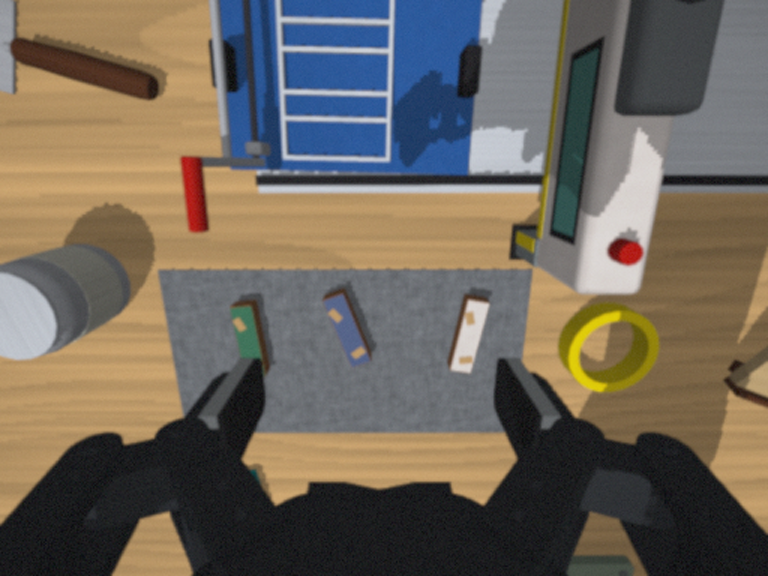

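The lever is up past upright, with the pin at (195,195)/1.5. The pockets are clear and all three samples are still on the mat.

```bash
cat >> h.py <<'E'
def samples(im,cal,ztop=.016,roi=None,c3=("green","blue","white")):
    hsv=cv2.cvtColor(im,cv2.COLOR_BGR2HSV); H,S,V=cv2.split(hsv)
    m={"green":(H>60)&(H<85)&(S>90)&(V>50),"blue":(H>105)&(H<125)&(S>80)&(V>60),"white":(S<35)&(V>165)}
    out={}
    for k in c3:
        mk=m[k].astype(np.uint8)
        if roi is not None:
            r=np.zeros_like(mk); x0,y0,x1,y1=roi; r[y0:y1,x0:x1]=1; mk&=r
        n,l,st,ce=cv2.connectedComponentsWithStats(cv2.morphologyEx(mk,cv2.MORPH_CLOSE,np.ones((5,5),np.uint8)))
        for i in range(1,n):
            if st[i,4]<150: continue
            cn,_=cv2.findContours((l==i).astype(np.uint8),cv2.RETR_EXTERNAL,cv2.CHAIN_APPROX_NONE)
            w=unproj(cal,cn[0][:,0,:],ztop)[:,:2]*1000
            c,sz,a=cv2.minAreaRect(w.astype(np.float32))
            if sz[0]<sz[1]: a+=90
            a=(a+90)%180-90
            out.setdefault(k,[]).append((np.round(c,1),np.round(sz,1),round(a,1),ce[i].round()))
    return out
E
python3 - <<'E'
from h import *
im=cv2.imread("pics/w6_raw.png"); cal=env.get_calibration("wrist")
for k,v in samples(im,cal,roi=(100,175,360,290)).items(): print(k,v)
P=lambda pts:[((a+.5)/1.5-.5,(b+.5)/1.5-.5) for a,b in pts]
w=unproj(cal,P([(284,160),(390,161),(392,52),(280,52)]),.018)[:,:2]
print("rim",np.round(w,4)) 
w=unproj(cal,P([(284,160),(390,161),(391,91),(281,91),(392,51),(277,51)]),.018); print(np.round(w[:,:2],4))
print("plate",np.round(unproj(cal,P([(232,168),(469,177)]),.014)[:,:2],4))
print(go(.413,.0755,.05,np.radians(81.1)))
E
```

```text
green [(array([416.7, 273.4]), array([48. , 16.3]), 5.4, array([165., 223.]))]
blue [(array([418.6, 184. ]), array([65.2, 15.8]), 20.3, array([231., 219.]))]
white [(array([412.8,  76.3]), array([18.7, 68.6]), -10.1, array([313., 223.]))]
rim [[0.5626 0.2289]
 [0.5617 0.1475]
 [0.6361 0.1466]
 [0.6362 0.2265]]
[[0.5626 0.2289]
 [0.5617 0.1475]
 [0.6107 0.1471]
 [0.6108 0.2276]
 [0.6367 0.1466]
 [0.6369 0.2286]]
plate [[0.5567 0.2709]
 [0.5497 0.0852]]
(array([-69.7,  80. , 168.9]), np.float64(0.155))
```

Request:
{"api": "play_rows", "payload": {
  "newtons": 40,
  "series": [
    {"gripper":0.6,"x":-30,"y":40,"z":40,"spin":0.1},
    {"gripper":0.6,"x":-70,"y":79,"z":80,"spin":0.165},
    {"gripper":0.6,"x":-70,"y":79,"z":120,"spin":0.165},
    {"gripper":0.6,"x":-70,"y":79,"z":150,"spin":0.165},
    {"gripper":0.6,"x":-70,"y":79,"z":175,"spin":0.165},
    {"gripper":0.6,"x":-70,"y":79,"z":189,"spin":0.165},
    {"gripper":0.6,"x":-70,"y":79,"z":189,"spin":0.165},
    {"gripper":0.6,"x":-70,"y":79,"z":189,"spin":0.165},
    {"gripper":0.15,"x":-70,"y":79,"z":189,"spin":0.165},
    {"gripper":0.15,"x":-70,"y":79,"z":189,"spin":0.165},
    {"gripper":0.15,"x":-70,"y":79,"z":189,"spin":0.165},
    {"gripper":0.15,"x":-70,"y":79,"z":189,"spin":0.165},
    {"gripper":0.15,"x":-70,"y":79,"z":189,"spin":0.165},
    {"gripper":0.15,"x":-70,"y":79,"z":189,"spin":0.165}
  ]
}}

```text
clock: 10.25
tool_pos: [0.4189, 0.0773, 0.0349]
tool_rot: [3.129, -0.259, -0.011]
ft_force: [0.3, 1.8, 13.6]
opening: 0.0186
```

```bash
python3 - <<'E'
from h import *
snap("wrist","w7",scale=1.5); print(pose()[0])
print(go(.6695,.188,.12,0.0))
E
```

```text
[0.41881102 0.07725262 0.03485656]
(array([ 228.5, -150.2,  -87.1]), np.float64(1.406))
```

View pics/w7.png

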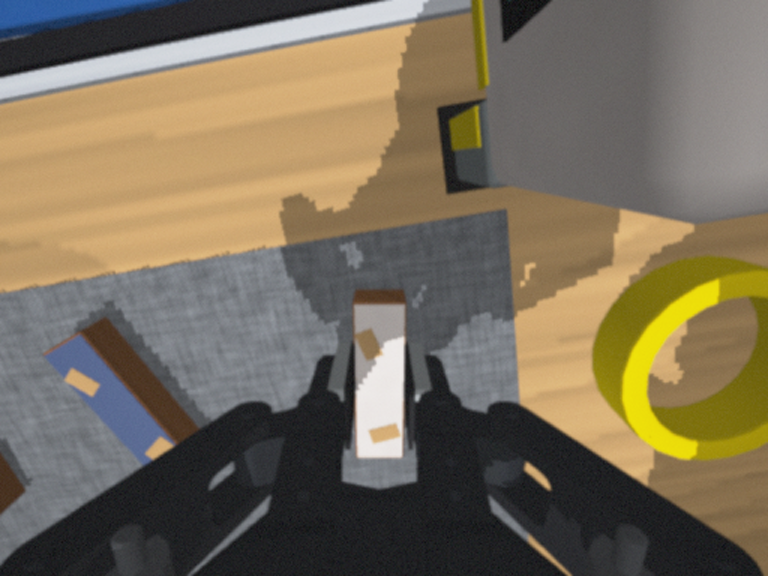

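Request:
{"api": "play_rows", "payload": {
  "series": [
    {"gripper":0.15,"x":0,"y":0,"z":-40,"spin":0},
    {"gripper":0.15,"x":0,"y":0,"z":-80,"spin":0},
    {"gripper":0.15,"x":0,"y":0,"z":-90,"spin":0},
    {"gripper":0.15,"x":0,"y":0,"z":-90,"spin":0},
    {"gripper":0.15,"x":0,"y":0,"z":-90,"spin":0}
  ]
}}

```text
clock: 10.8
tool_pos: [0.4192, 0.0774, 0.1238]
tool_rot: [3.129, -0.259, -0.013]
ft_force: [-1.0, 0.2, -0.6]
opening: 0.0188
```

```bash
python3 - <<'E'
from h import *
snap("wrist","w8",scale=1.5); s=env.state(); print(pose(),s["ft_force"],s["q"].round(3),jaw())
print(go(.6695,.188,.12,0.0))
E
```

```text
(array([0.41899275, 0.07725911, 0.1234314 ]), array([[ 0.98635863, -0.16433785, -0.00947183],
       [-0.16435863, -0.98639958, -0.00145311],
       [-0.00910421,  0.00299006, -0.99995409]])) [ 0.19728401 -0.00316419 -0.16862355] [-0.349  0.774  0.164  2.146 -0.454  0.264 -1.526] -1.7358837696036427
(array([ 228.9, -150.4,    0.9]), np.float64(1.406))
```

View pics/w8.png

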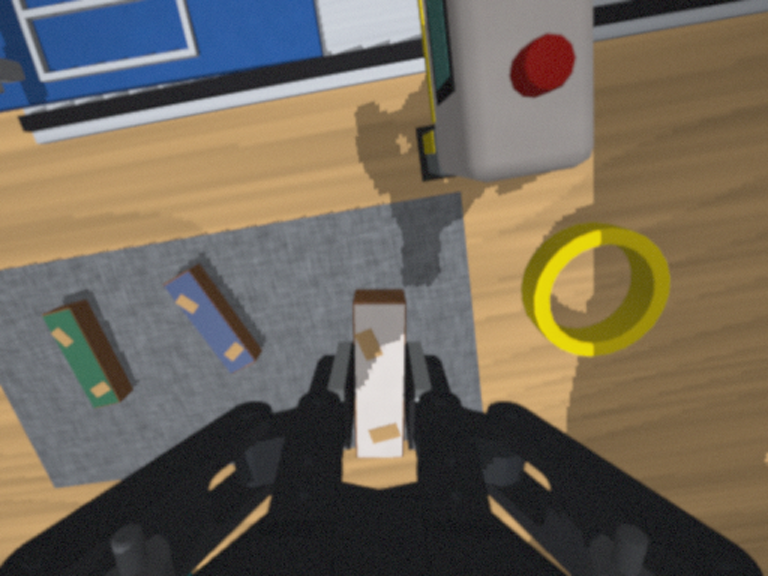

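```bash
python3 - <<'E'
from h import *
cal=env.get_calibration("wrist"); p,R=pose()
P=lambda pts:[((a+.5)/1.5-.5,(b+.5)/1.5-.5) for a,b in pts]
for h in (.017,.019):
  w=unproj(cal,P([(355,305),(405,305),(403,457),(356,457)]),p[2]-h)
  l=(w-p)@R*1000; print(np.round(l,1),l.mean(0).round(1))
E
```

```text
[[ 28.9  -9.5  16.7]
 [ 28.9   8.6  16.8]
 [-38.5   9.1  17.4]
 [-38.4 -10.4  17.3]] [-4.8 -0.6 17. ]
[[ 28.2  -9.6  18.7]
 [ 28.2   8.7  18.8]
 [-40.2   9.2  19.4]
 [-40.1 -10.6  19.3]] [-6.  -0.6 19.1]
```

Request:
{"api": "play_rows", "payload": {
  "series": [
    {"gripper":0.15,"x":0,"y":0,"z":-39,"spin":0.15},
    {"gripper":0.15,"x":40,"y":-25,"z":-39,"spin":0.3},
    {"gripper":0.15,"x":80,"y":-50,"z":-39,"spin":0.45},
    {"gripper":0.15,"x":120,"y":-80,"z":-39,"spin":0.6},
    {"gripper":0.15,"x":160,"y":-110,"z":-39,"spin":0.75},
    {"gripper":0.15,"x":200,"y":-140,"z":-39,"spin":0.9},
    {"gripper":0.15,"x":228,"y":-156,"z":-39,"spin":1.05},
    {"gripper":0.15,"x":228,"y":-156,"z":-39,"spin":1.2},
    {"gripper":0.15,"x":228,"y":-156,"z":-39,"spin":1.35},
    {"gripper":0.15,"x":228,"y":-156,"z":-39,"spin":1.406},
    {"gripper":0.15,"x":228,"y":-156,"z":-39,"spin":1.406},
    {"gripper":0.15,"x":228,"y":-156,"z":-39,"spin":1.406},
    {"gripper":0.15,"x":228,"y":-156,"z":-39,"spin":1.406},
    {"gripper":0.15,"x":228,"y":-156,"z":-39,"spin":1.406}
  ]
}}

```text
clock: 12.25
tool_pos: [0.67, 0.1932, 0.16]
tool_rot: [2.216, -2.216, -0.01]
ft_force: [0.2, -0.3, 0.3]
opening: 0.0183
```

```bash
python3 - <<'E'
from h import *
snap("wrist","w9",scale=1.5); s=env.state(); print(pose(),s["ft_force"],s["q"].round(3),jaw())
E
```

```text
(array([0.67006004, 0.19330063, 0.16039279]), array([[-1.92802362e-04, -9.99954691e-01, -9.51726313e-03],
       [-9.99999779e-01,  1.98847030e-04, -6.34184564e-04],
       [ 6.36048309e-04,  9.51713876e-03, -9.99954509e-01]])) [-0.94621035 -0.30705076 -0.11717034] [-0.653  1.268  1.211  1.064 -1.124  1.43  -2.821] 3.1413937975520088
```

View pics/w9.png

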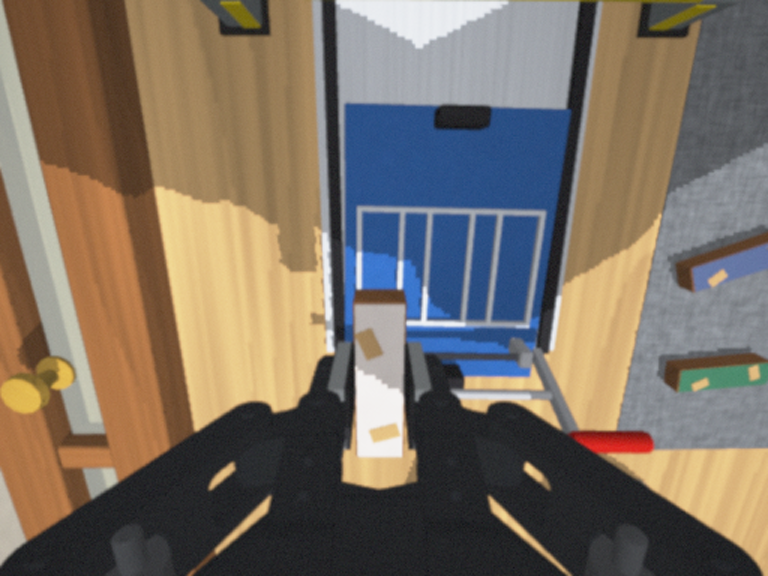

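```bash
python3 - <<'E'
from h import *
im=cv2.imread("pics/w9_raw.png"); cv2.imwrite("pics/w9c.png",cv2.resize(im[60:260,200:400],None,fx=3.5,fy=3,interpolation=cv2.INTER_CUBIC))
E
```

```text
(no output)
```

View pics/w9c.png

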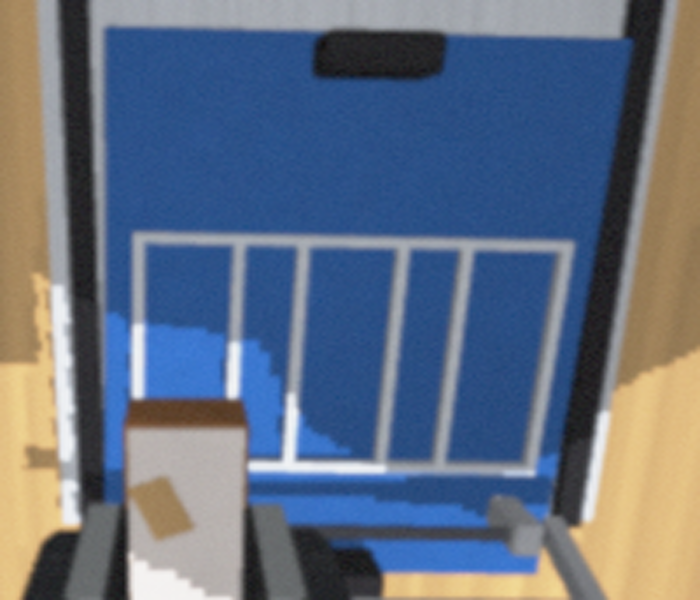

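Request:
{"api": "play_rows", "payload": {
  "series": [
    {"gripper":0.15,"x":0,"y":0,"z":0,"spin":-0.149},
    {"gripper":0.15,"x":0,"y":0,"z":0,"spin":-0.298},
    {"gripper":0.15,"x":0,"y":0,"z":0,"spin":-0.447},
    {"gripper":0.15,"x":0,"y":0,"z":0,"spin":-0.596},
    {"gripper":0.15,"x":0,"y":0,"z":0,"spin":-0.745},
    {"gripper":0.15,"x":0,"y":0,"z":0,"spin":-0.894},
    {"gripper":0.15,"x":0,"y":0,"z":0,"spin":-1.043},
    {"gripper":0.15,"x":0,"y":0,"z":0,"spin":-1.192},
    {"gripper":0.15,"x":0,"y":0,"z":0,"spin":-1.341},
    {"gripper":0.15,"x":0,"y":0,"z":0,"spin":-1.49},
    {"gripper":0.15,"x":0,"y":0,"z":0,"spin":-1.571},
    {"gripper":0.15,"x":0,"y":0,"z":0,"spin":-1.571}
  ]
}}

```text
clock: 13.5
tool_pos: [0.6702, 0.1936, 0.1609]
tool_rot: [3.141, 0.002, -0.014]
ft_force: [-0.1, -0.1, 0.5]
opening: 0.0187
```

Request:
{"api": "play_rows", "payload": {
  "series": [
    {"gripper":0.15,"x":0,"y":0,"z":0,"spin":-0.149},
    {"gripper":0.15,"x":0,"y":0,"z":0,"spin":-0.298},
    {"gripper":0.15,"x":0,"y":0,"z":0,"spin":-0.447},
    {"gripper":0.15,"x":0,"y":0,"z":0,"spin":-0.596},
    {"gripper":0.15,"x":0,"y":0,"z":0,"spin":-0.745},
    {"gripper":0.15,"x":0,"y":0,"z":0,"spin":-0.894},
    {"gripper":0.15,"x":0,"y":0,"z":0,"spin":-1.043},
    {"gripper":0.15,"x":0,"y":0,"z":0,"spin":-1.192},
    {"gripper":0.15,"x":0,"y":0,"z":0,"spin":-1.341},
    {"gripper":0.15,"x":0,"y":0,"z":0,"spin":-1.49},
    {"gripper":0.15,"x":0,"y":0,"z":0,"spin":-1.571},
    {"gripper":0.15,"x":0,"y":0,"z":0,"spin":-1.571},
    {"gripper":0.15,"x":0,"y":0,"z":0,"spin":-1.571}
  ]
}}

```text
clock: 14.8
tool_pos: [0.6701, 0.1936, 0.1606]
tool_rot: [-2.222, -2.213, 0.011]
ft_force: [0.4, 0.5, 0.1]
opening: 0.0188
```

```bash
python3 - <<'E'
from h import *
snap("wrist","w10",scale=1.5); s=env.state(); print(pose(),s["ft_force"],s["q"].round(3),jaw())
E
```

```text
(array([0.67003063, 0.19365164, 0.16047887]), array([[ 0.00371173,  0.99995194, -0.00907391],
       [ 0.99999211, -0.00372439, -0.00137896],
       [-0.00141269, -0.00906872, -0.99995788]])) [ 0.18731669  0.64775209 -0.97550978] [-0.537  1.099  0.633  1.058 -0.611  1.165  0.057] -0.0037245556571131625
```

View pics/w10.png

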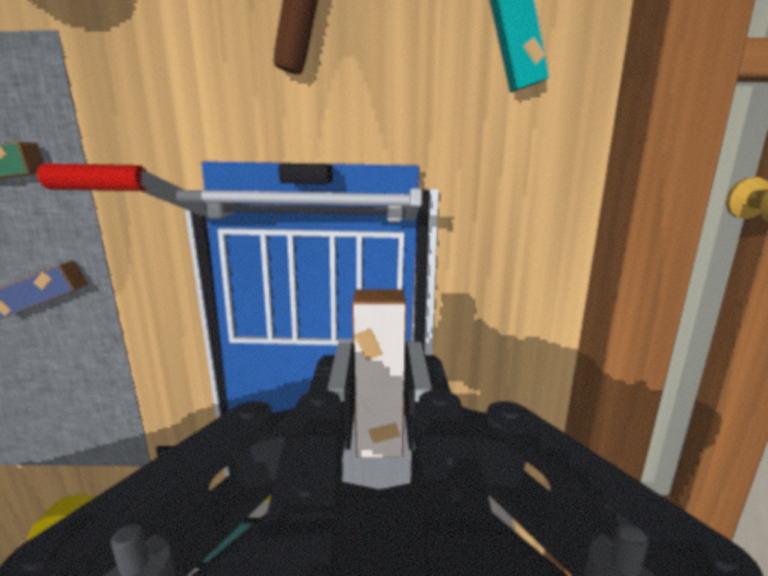

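```bash
python3 - <<'E'
from h import *
im=cv2.imread("pics/w10_raw.png"); cv2.imwrite("pics/w10c.png",cv2.resize(im[100:240,120:300],None,fx=4,fy=4,interpolation=cv2.INTER_CUBIC))
# w9 calib reconstruct
cal=env.get_calibration("wrist"); p,R=pose()
Rt=cal["R"]@R; ct=R.T@(-cal["R"].T@cal["t"]-p)
p9=np.array([0.67006004, 0.19330063, 0.16039279]);R9=np.array([[-1.92802362e-04, -9.99954691e-01, -9.51726313e-03],[-9.99999779e-01,1.98847030e-04,-6.34184564e-04],[6.36048309e-04,9.51713876e-03,-9.99954509e-01]])
c9=dict(cal); c9["R"]=Rt@R9.T; c9["t"]=-c9["R"]@(p9+R9@ct)
C=lambda pts:[(200+(a+.5)/3.5-.5,60+(b+.5)/3-.5) for a,b in pts]
w=unproj(c9,C([(133,233),(575,241),(535,474)]),.018)[:,:2]
print(np.round(w,4)); loc=np.array([(61.5,-41),(-61.5,-41),(-61.5,41)])/1000
v,r=fit2d(loc,w); print(v.round(4),r.tolist())
E
```

```text
[[0.6817 0.1435]
 [0.5581 0.1462]
 [0.5601 0.2285]]
[ 0.6208  0.1859 -0.0225] [[-0.4, 0.1], [0.2, 0.2], [0.1, -0.2]]
```

View pics/w10c.png

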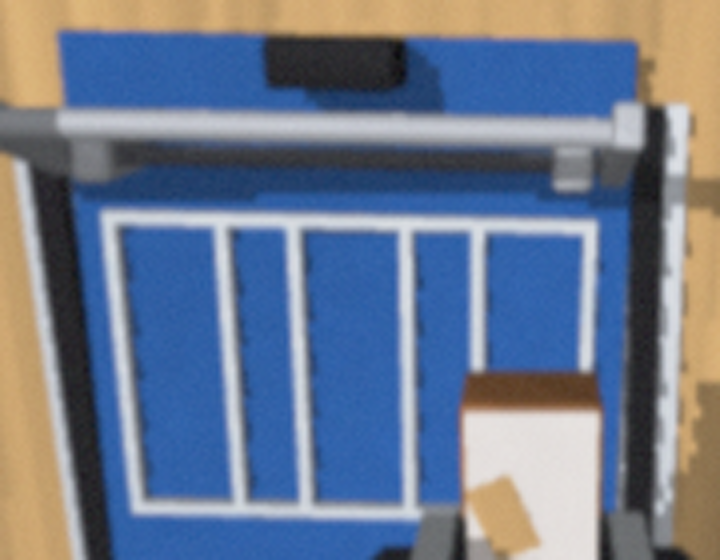

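```bash
python3 - <<'E'
from h import *
cal=env.get_calibration("wrist"); p,R=pose()
C=lambda pts:[(120+(a+.5)/4-.5,100+(b+.5)/4-.5) for a,b in pts]
w=unproj(cal,C([(102,211),(598,220),(132,517)]),.018)[:,:2]
loc=np.array([(-61.5,41),(61.5,41),(-61.5,-41)])/1000
v,r=fit2d(loc,w); print(w.round(4),v.round(4),r.tolist())
yaw=-.02
for v in (v,np.array([.6208,.1859,-.0225])):
  c=np.array([np.cos(v[2]),np.sin(v[2])]); 
  for o in (.046,0,-.046): print(o,(v[:2]+o*c).round(4))
P=lambda pts:[((a+.5)/1.5-.5,(b+.5)/1.5-.5) for a,b in pts]
for h in (.019,):
  w=unproj(cal,P([(355,305),(406,305),(403,457),(356,457)]),p[2]-h)
  l=(w-p)@R*1000; print(np.round(l,1).tolist(),w.mean(0))
E
```

```text
[[0.5636 0.2289]
 [0.6867 0.2262]
 [0.5611 0.1454]] [ 0.6241  0.1861 -0.02  ] [[-0.2, -0.6], [-0.4, -0.4], [0.6, 1.0]]
0.046 [0.67   0.1852]
0 [0.6241 0.1861]
-0.046 [0.5781 0.187 ]
0.046 [0.6668 0.1849]
0 [0.6208 0.1859]
-0.046 [0.5748 0.1869]
[[27.0, -7.3, 19.0], [27.1, 11.5, 18.9], [-40.9, 11.6, 19.0], [-41.1, -8.2, 19.1]] [0.67171521 0.18664572 0.14147887]
```

Request:
{"api": "play_rows", "payload": {
  "series": [
    {"gripper":0.15,"x":-1.7,"y":-1.6,"z":30,"spin":0.016},
    {"gripper":0.15,"x":-1.7,"y":-1.6,"z":60,"spin":0.016},
    {"gripper":0.15,"x":-1.7,"y":-1.6,"z":85,"spin":0.016},
    {"gripper":0.15,"x":-1.7,"y":-1.6,"z":95,"spin":0.016},
    {"gripper":0.15,"x":-1.7,"y":-1.6,"z":95,"spin":0.016},
    {"gripper":0.15,"x":-1.7,"y":-1.6,"z":95,"spin":0.016}
  ]
}}

```text
clock: 15.45
tool_pos: [0.6681, 0.1918, 0.0666]
tool_rot: [-2.237, -2.2, 0.01]
ft_force: [0.4, -0.2, -0.1]
opening: 0.0186
```

```bash
python3 - <<'E'
from h import *
snap("wrist","w11",(180,130,330,330),3); s=env.state(); print(pose(),s["ft_force"],s["q"].round(3),jaw())
E
```

```text
(array([0.66815711, 0.19186907, 0.06688926]), array([[ 0.01642068,  0.99983758, -0.00742743],
       [ 0.99986417, -0.01643075, -0.00129661],
       [-0.00141843, -0.00740513, -0.99997158]])) [ 1.15518902 -0.38395725  0.31706598] [-0.532  1.205  0.589  1.131 -0.668  0.995  0.097] -0.016431936562519223
```

View pics/w11.png

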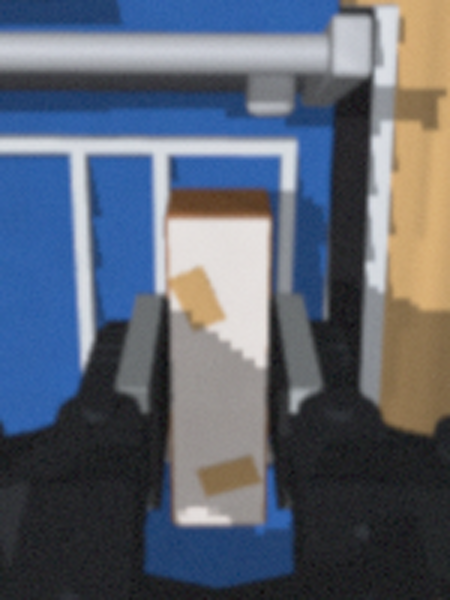

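```bash
python3 - <<'E'
from h import *
cal=env.get_calibration("wrist"); p,R=pose()
C=lambda pts:[(180+(a+.5)/3-.5,130+(b+.5)/3-.5) for a,b in pts]
print("tail rim inner", unproj(cal,C([(168,157),(281,158)]),.018).round(4).tolist())
print("sample end bottom", unproj(cal,C([(168,190),(270,190)]),p[2]-.035).round(4).tolist())
print("sample end top", unproj(cal,C([(168,215),(271,216)]),p[2]-.019).round(4).tolist())
E
```

```text
tail rim inner [[0.6588, 0.2228, 0.018], [0.6835, 0.2222, 0.018]]
sample end bottom [[0.6596, 0.2197, 0.0319], [0.6803, 0.2194, 0.0319]]
sample end top [[0.6608, 0.2201, 0.0479], [0.6796, 0.2196, 0.0479]]
```

Request:
{"api": "play_rows", "payload": {
  "series": [
    {"gripper":0.15,"x":0,"y":1,"z":6,"spin":0.003},
    {"gripper":0.15,"x":0,"y":1,"z":12,"spin":0.003},
    {"gripper":0.15,"x":0,"y":1,"z":17,"spin":0.003},
    {"gripper":0.15,"x":0,"y":1,"z":17.5,"spin":0.003},
    {"gripper":0.15,"x":0,"y":1,"z":17.5,"spin":0.003},
    {"gripper":0.32,"x":0,"y":1,"z":17.5,"spin":0.003},
    {"gripper":0.32,"x":0,"y":1,"z":17.5,"spin":0.003},
    {"gripper":0.32,"x":0,"y":1,"z":17.5,"spin":0.003},
    {"gripper":0.32,"x":0,"y":1,"z":10,"spin":0.003},
    {"gripper":0.32,"x":0,"y":1,"z":-20,"spin":0.003},
    {"gripper":0.32,"x":0,"y":1,"z":-70,"spin":0.003},
    {"gripper":0.5,"x":0,"y":1,"z":-100,"spin":0.003},
    {"gripper":0.5,"x":0,"y":1,"z":-100,"spin":0.003},
    {"gripper":0.5,"x":0,"y":1,"z":-100,"spin":0.003}
  ]
}}

```text
clock: 16.9
tool_pos: [0.6696, 0.192, 0.1662]
tool_rot: [-2.239, -2.197, 0.011]
ft_force: [-0.2, -0.3, -0.4]
opening: 0.0426
```

```bash
python3 - <<'E'
from h import *
snap("wrist","w12",scale=1.5); s=env.state(); print(pose(),s["ft_force"],s["q"].round(3),jaw())
E
```

```text
(array([0.66925108, 0.19190285, 0.16519945]), array([[ 0.01918925,  0.99976886, -0.00969508],
       [ 0.99981446, -0.0192046 , -0.00149285],
       [-0.00167869, -0.00966463, -0.99995189]])) [0.45861843 0.16414484 0.00912846] [-0.537  1.093  0.639  1.059 -0.612  1.173  0.045] -0.019206682709869496
```

View pics/w12.png

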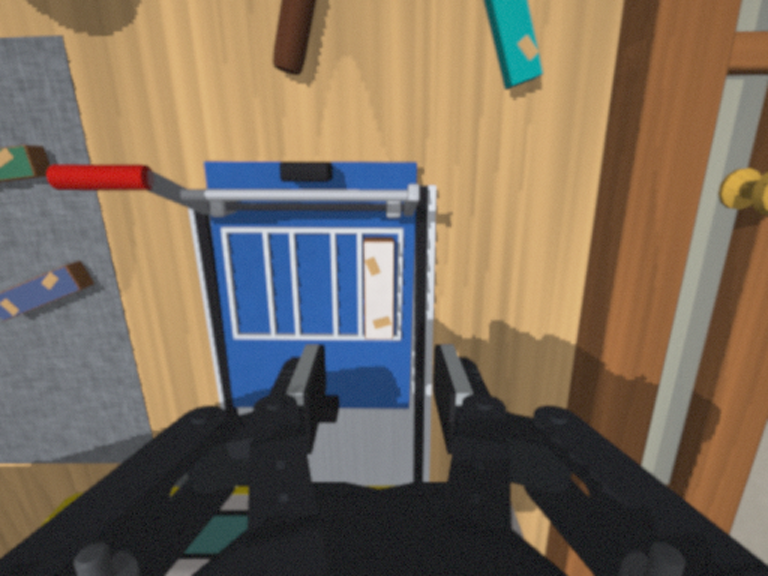

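White lies in the +x pocket at (379,288)/1.5. Next is blue.

```bash
python3 - <<'E'
from h import *
print(go(.4195,.1835,.18,np.radians(-70.5)))
E
```

```text
(array([ -13.2, -249.7,  -12.4]), np.float64(1.211))
```

Request:
{"api": "play_rows", "payload": {
  "series": [
    {"gripper":0.6,"x":-3,"y":-20,"z":-12,"spin":0.14},
    {"gripper":0.6,"x":-6,"y":-60,"z":-12,"spin":0.28},
    {"gripper":0.6,"x":-8,"y":-100,"z":-12,"spin":0.42},
    {"gripper":0.6,"x":-10,"y":-150,"z":-12,"spin":0.56},
    {"gripper":0.6,"x":-13,"y":-200,"z":-12,"spin":0.7},
    {"gripper":0.6,"x":-13,"y":-250,"z":-12,"spin":0.84},
    {"gripper":0.6,"x":-13,"y":-250,"z":-12,"spin":0.98},
    {"gripper":0.6,"x":-13,"y":-250,"z":-12,"spin":1.12},
    {"gripper":0.6,"x":-13,"y":-250,"z":-12,"spin":1.21},
    {"gripper":0.6,"x":-13,"y":-250,"z":-12,"spin":1.21},
    {"gripper":0.6,"x":-13,"y":-250,"z":-12,"spin":1.21}
  ]
}}

```text
clock: 18.05
tool_pos: [0.4192, 0.1836, 0.1793]
tool_rot: [3.094, 0.539, -0.016]
ft_force: [-0.1, 0.2, -0.1]
opening: 0.0511
```

```bash
python3 - <<'E'
from h import *
snap("wrist","w13",scale=1.5); s=env.state(); print(pose(),s["ft_force"],s["q"].round(3),jaw())
print(samples(cv2.imread("pics/w13_raw.png"),env.get_calibration("wrist"),roi=(0,150,512,384)))
E
```

```text
(array([0.41927163, 0.18360892, 0.1794758 ]), array([[ 0.94119285,  0.33773192, -0.00965264],
       [ 0.3377291 , -0.94124129, -0.00196977],
       [-0.00975072, -0.00140605, -0.99995147]])) [ 0.32831586  0.55758105 -0.1153898 ] [-0.938  0.863  0.91   1.999 -0.975  0.811 -0.667] -1.2262897871961642
{'green': [(array([400.3, 271.2]), array([50. , 16.7]), 4.7, array([171., 169.]))], 'blue': [(array([418.4, 183.2]), array([65.5, 16.1]), 20.2, array([253., 179.]))], 'white': [(array([496.7, -72.2]), array([65.3, 47.6]), 36.7, array([496., 192.]))]}
```

View pics/w13.png

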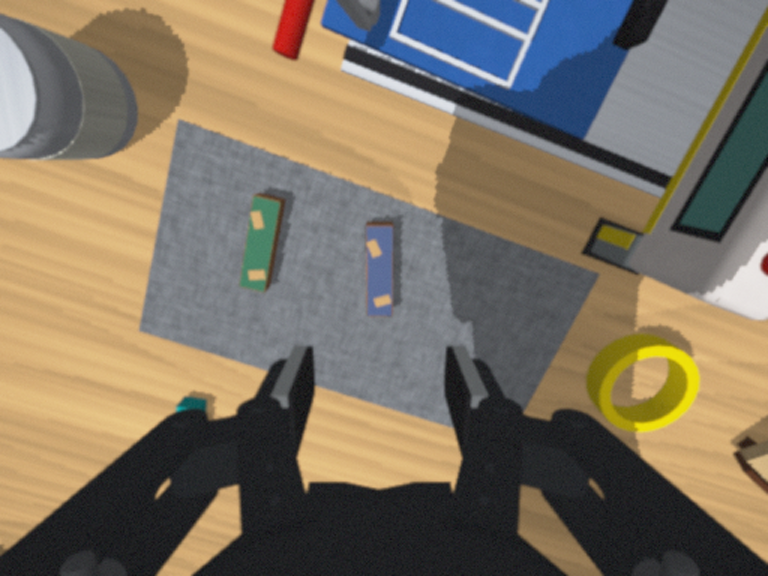

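Request:
{"api": "play_rows", "payload": {
  "series": [
    {"gripper":0.6,"x":0,"y":0,"z":45,"spin":0},
    {"gripper":0.6,"x":0,"y":0,"z":90,"spin":0},
    {"gripper":0.6,"x":1,"y":0,"z":125,"spin":0},
    {"gripper":0.6,"x":1,"y":0,"z":144,"spin":0},
    {"gripper":0.6,"x":1,"y":0,"z":145,"spin":0},
    {"gripper":0.6,"x":1,"y":0,"z":145,"spin":0},
    {"gripper":0.15,"x":1,"y":0,"z":145,"spin":0},
    {"gripper":0.15,"x":1,"y":0,"z":145,"spin":0},
    {"gripper":0.15,"x":1,"y":0,"z":145,"spin":0},
    {"gripper":0.15,"x":1,"y":0,"z":145,"spin":0},
    {"gripper":0.15,"x":1,"y":0,"z":145,"spin":0},
    {"gripper":0.15,"x":1,"y":0,"z":145,"spin":0}
  ]
}}

```text
clock: 19.3
tool_pos: [0.4193, 0.1841, 0.0357]
tool_rot: [-3.095, -0.535, 0.012]
ft_force: [-1.8, 0.4, 13.9]
opening: 0.0187
```

```bash
python3 - <<'E'
from h import *
s=env.state(); print(pose()[0],s["ft_force"],s["q"].round(3))
E
```

```text
[0.41928254 0.18410035 0.03568736] [-1.77424164  0.36891309 13.87106941] [-0.777  1.066  0.568  2.079 -1.424  0.499 -0.299]
```

Request:
{"api": "play_rows", "payload": {
  "series": [
    {"gripper":0.15,"x":0,"y":0,"z":-30,"spin":0},
    {"gripper":0.15,"x":0,"y":0,"z":-80,"spin":0},
    {"gripper":0.15,"x":0,"y":0,"z":-125,"spin":0},
    {"gripper":0.15,"x":0,"y":0,"z":-125,"spin":0}
  ]
}}

```text
clock: 19.7
tool_pos: [0.4213, 0.1842, 0.1643]
tool_rot: [-3.095, -0.535, 0.006]
ft_force: [-0.3, 0.6, -0.4]
opening: 0.0182
```

```bash
python3 - <<'E'
from h import *
p,R=pose(); snap("wrist","w14",scale=1.5); s=env.state(); print(p,s["ft_force"],jaw(),s["opening"])
cal=env.get_calibration("wrist")
print(go(.6233,.1925,.162,-.02)) 
E
```

```text
[0.42126499 0.1842151  0.16430966] [ 0.14587351  0.49690887 -1.51992537] -1.2280327019510968 0.01841386301964946
(array([193.5,  60.6,  -1.2]), np.float64(-1.208))
```

View pics/w14.png

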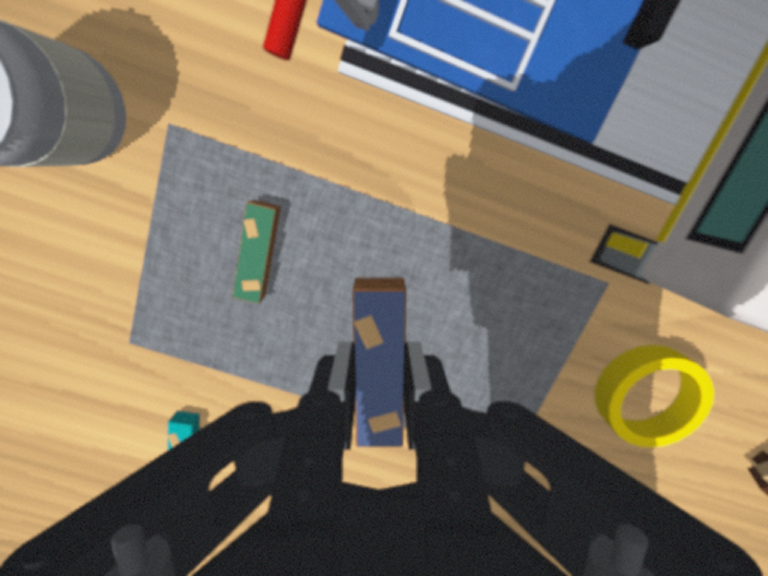

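```bash
python3 - <<'E'
from h import *
cal=env.get_calibration("wrist"); p,R=pose()
P=lambda pts:[((a+.5)/1.5-.5,(b+.5)/1.5-.5) for a,b in pts]
w=unproj(cal,P([(355,291),(406,291),(403,446),(356,446)]),p[2]-.0195)
l=(w-p)@R*1000; print(np.round(l,1).tolist(),l.mean(0))
E
```

```text
[[33.6, -8.7, 19.3], [33.6, 9.8, 19.3], [-34.7, 10.0, 19.7], [-34.7, -9.7, 19.7]] [-0.57114193  0.34837631 19.50257953]
```

Request:
{"api": "play_rows", "payload": {
  "series": [
    {"gripper":0.15,"x":20,"y":6,"z":-1,"spin":-0.14},
    {"gripper":0.15,"x":55,"y":18,"z":-1,"spin":-0.28},
    {"gripper":0.15,"x":90,"y":32,"z":-1,"spin":-0.42},
    {"gripper":0.15,"x":130,"y":46,"z":-1,"spin":-0.56},
    {"gripper":0.15,"x":165,"y":58,"z":-1,"spin":-0.7},
    {"gripper":0.15,"x":191.5,"y":66,"z":-1,"spin":-0.84},
    {"gripper":0.15,"x":191.5,"y":66,"z":-1,"spin":-0.98},
    {"gripper":0.15,"x":191.5,"y":66,"z":-1,"spin":-1.12},
    {"gripper":0.15,"x":191.5,"y":66,"z":-1,"spin":-1.208},
    {"gripper":0.15,"x":191.5,"y":66,"z":30,"spin":-1.208},
    {"gripper":0.15,"x":191.5,"y":66,"z":70,"spin":-1.208},
    {"gripper":0.15,"x":191.5,"y":66,"z":96,"spin":-1.208},
    {"gripper":0.15,"x":191.5,"y":66,"z":96,"spin":-1.208},
    {"gripper":0.15,"x":191.5,"y":66,"z":96,"spin":-1.208},
    {"gripper":0.15,"x":191.5,"y":66,"z":96,"spin":-1.208}
  ]
}}

```text
clock: 21.25
tool_pos: [0.6225, 0.1859, 0.0634]
tool_rot: [-2.241, -2.195, 0.009]
ft_force: [-0.3, -0.3, -0.1]
opening: 0.0185
```

```bash
python3 - <<'E'
from h import *
snap("wrist","w15",(140,130,330,330),3); s=env.state(); print(pose(),s["ft_force"],s["q"].round(3),jaw())
E
```

```text
(array([0.62243466, 0.18600359, 0.06342677]), array([[ 2.09109776e-02,  9.99755144e-01, -7.23760830e-03],
       [ 9.99780721e-01, -2.09184857e-02, -9.63225925e-04],
       [-1.11438988e-03, -7.21587925e-03, -9.99973344e-01]])) [ 0.33875625 -0.52641734  0.32759334] [-0.548  1.131  0.506  1.347 -0.636  0.833  0.128] -0.020920556367299357
```

View pics/w15.png

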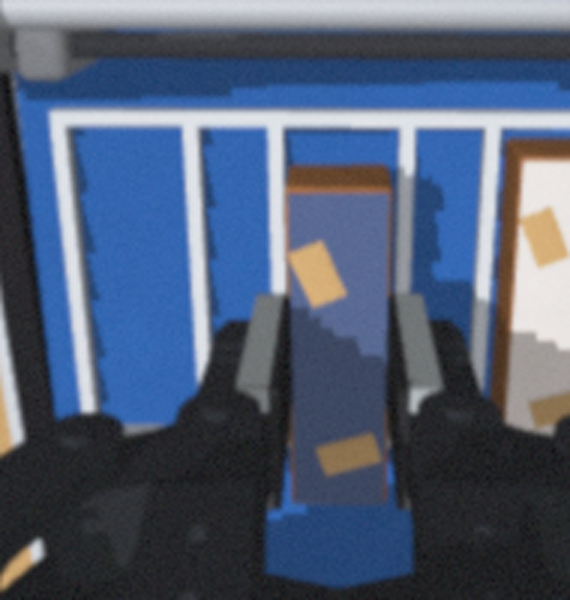

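```bash
python3 - <<'E'
from h import *
cal=env.get_calibration("wrist"); p,R=pose()
C=lambda pts:[(140+(a+.5)/3-.5,130+(b+.5)/3-.5) for a,b in pts]
print("tail rim inner", unproj(cal,C([(285,128),(400,129)]),.018).round(4).tolist())
print("sample end bottom", unproj(cal,C([(287,166),(390,167)]),p[2]-.0355).round(4).tolist())
E
```

```text
tail rim inner [[0.6131, 0.2244, 0.018], [0.6374, 0.2237, 0.018]]
sample end bottom [[0.614, 0.2189, 0.0279], [0.6347, 0.2183, 0.0279]]
```

Request:
{"api": "play_rows", "payload": {
  "series": [
    {"gripper":0.15,"x":2.4,"y":1,"z":0,"spin":0},
    {"gripper":0.15,"x":2.4,"y":1,"z":5,"spin":0},
    {"gripper":0.15,"x":2.4,"y":1,"z":10,"spin":0},
    {"gripper":0.15,"x":2.4,"y":1,"z":14,"spin":0},
    {"gripper":0.15,"x":2.4,"y":1,"z":14,"spin":0},
    {"gripper":0.32,"x":2.4,"y":1,"z":14,"spin":0},
    {"gripper":0.32,"x":2.4,"y":1,"z":14,"spin":0},
    {"gripper":0.32,"x":2.4,"y":1,"z":14,"spin":0},
    {"gripper":0.32,"x":2.4,"y":1,"z":5,"spin":0},
    {"gripper":0.32,"x":2.4,"y":1,"z":-30,"spin":0},
    {"gripper":0.32,"x":2.4,"y":1,"z":-80,"spin":0},
    {"gripper":0.6,"x":2.4,"y":1,"z":-115,"spin":0},
    {"gripper":0.6,"x":2.4,"y":1,"z":-115,"spin":0},
    {"gripper":0.6,"x":2.4,"y":1,"z":-115,"spin":0}
  ]
}}

```text
clock: 22.7
tool_pos: [0.6239, 0.1885, 0.1777]
tool_rot: [-2.241, -2.194, 0.01]
ft_force: [1.0, 0.5, -0.6]
opening: 0.0512
```

```bash
python3 - <<'E'
from h import *
snap("wrist","w16",scale=1.5); print(pose()[0]); print(go(.409,.272,.18,np.radians(-85)))
im=cv2.imread("pics/w16_raw.png");print(samples(im,env.get_calibration("wrist"),c3=("green",)))
E
```

```text
[0.6236176  0.18850637 0.17666294]
(array([  79. , -216.3,   -1.4]), np.float64(1.463))
{'green': [(array([407.4, 271.8]), array([66.1, 16.6]), 5.0, array([ 40., 107.]))]}
```

View pics/w16.png

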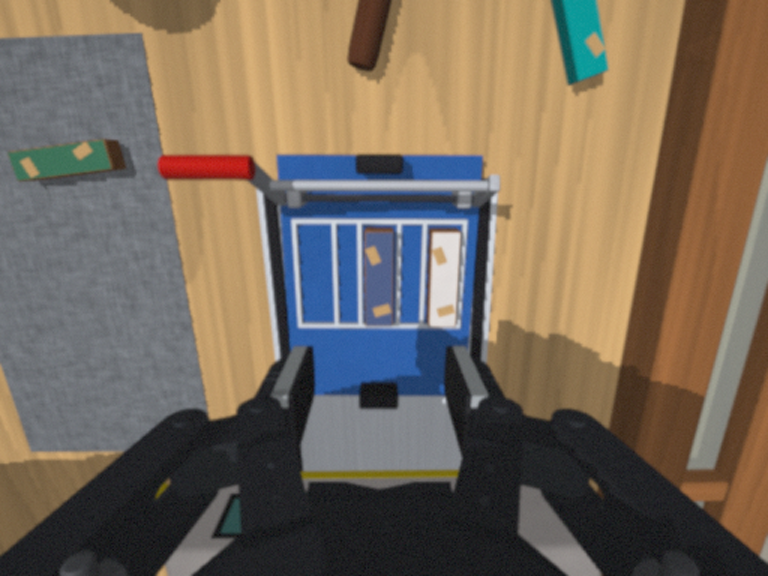

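```bash
python3 - <<'E'
from h import *
print(unproj(env.get_calibration("top"),[(120,210)],.085))
E
```

```text
[[0.45507285 0.40389464 0.085     ]]
```

Request:
{"api": "play_rows", "payload": {
  "series": [
    {"gripper":0.6,"x":0,"y":-30,"z":-2,"spin":0.14},
    {"gripper":0.6,"x":20,"y":-70,"z":-2,"spin":0.28},
    {"gripper":0.6,"x":40,"y":-110,"z":-2,"spin":0.42},
    {"gripper":0.6,"x":60,"y":-150,"z":-2,"spin":0.56},
    {"gripper":0.6,"x":79,"y":-190,"z":-2,"spin":0.7},
    {"gripper":0.6,"x":79,"y":-216,"z":-2,"spin":0.84},
    {"gripper":0.6,"x":79,"y":-216,"z":-2,"spin":0.98},
    {"gripper":0.6,"x":79,"y":-216,"z":-2,"spin":1.12},
    {"gripper":0.6,"x":79,"y":-216,"z":-2,"spin":1.26},
    {"gripper":0.6,"x":79,"y":-216,"z":-2,"spin":1.4},
    {"gripper":0.6,"x":79,"y":-216,"z":-2,"spin":1.463},
    {"gripper":0.6,"x":79,"y":-216,"z":-2,"spin":1.463},
    {"gripper":0.6,"x":79,"y":-216,"z":-2,"spin":1.463},
    {"gripper":0.6,"x":79,"y":-216,"z":-2,"spin":1.463}
  ]
}}

```text
clock: 24.15
tool_pos: [0.4096, 0.2718, 0.1805]
tool_rot: [3.137, 0.139, -0.015]
ft_force: [0.3, 0.2, 0.5]
opening: 0.051
```

```bash
python3 - <<'E'
from h import *
snap("wrist","w17",scale=1.5); s=env.state(); print(pose(),s["ft_force"],s["q"].round(3),jaw())
print(samples(cv2.imread("pics/w17_raw.png"),env.get_calibration("wrist"),roi=(0,150,512,384)))
E
```

```text
(array([0.40959634, 0.27185998, 0.18056181]), array([[ 9.96082110e-01,  8.79314808e-02, -9.40664897e-03],
       [ 8.79197437e-02, -9.96126187e-01, -1.65488329e-03],
       [-9.51572570e-03,  8.21369476e-04, -9.99954387e-01]])) [-0.35572753  0.96557249 -0.09902175] [-1.113  0.919  0.969  1.885 -0.976  0.916 -1.132] -1.482751106556663
{'green': [(array([408.4, 271.8]), array([65.7, 16.1]), 5.5, array([253., 179.]))], 'white': [(array([418.1, 451.4]), array([19.7, 72.3]), -85.1, array([ 88., 157.]))]}
```

View pics/w17.png

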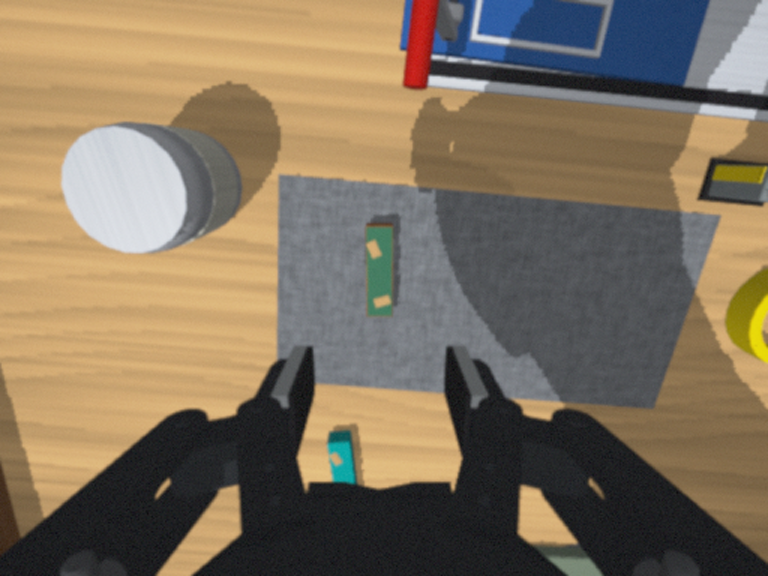

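Green is aligned between the jaws, exactly as blue was.

Request:
{"api": "play_rows", "payload": {
  "series": [
    {"gripper":0.6,"x":0,"y":0,"z":45,"spin":0},
    {"gripper":0.6,"x":0,"y":0,"z":90,"spin":0},
    {"gripper":0.6,"x":1,"y":0,"z":125,"spin":0},
    {"gripper":0.6,"x":1,"y":0,"z":144,"spin":0},
    {"gripper":0.6,"x":1,"y":0,"z":145,"spin":0},
    {"gripper":0.6,"x":1,"y":0,"z":145,"spin":0},
    {"gripper":0.15,"x":1,"y":0,"z":145,"spin":0},
    {"gripper":0.15,"x":1,"y":0,"z":145,"spin":0},
    {"gripper":0.15,"x":1,"y":0,"z":145,"spin":0},
    {"gripper":0.15,"x":1,"y":0,"z":145,"spin":0},
    {"gripper":0.15,"x":1,"y":0,"z":145,"spin":0},
    {"gripper":0.15,"x":1,"y":0,"z":145,"spin":0},
    {"gripper":0.15,"x":1,"y":0,"z":120,"spin":0},
    {"gripper":0.15,"x":1,"y":0,"z":75,"spin":0},
    {"gripper":0.15,"x":1,"y":0,"z":25,"spin":0},
    {"gripper":0.15,"x":1,"y":0,"z":10,"spin":0},
    {"gripper":0.15,"x":1,"y":0,"z":10,"spin":0},
    {"gripper":0.15,"x":1,"y":0,"z":10,"spin":0}
  ]
}}

```text
clock: 26.0
tool_pos: [0.4103, 0.2722, 0.1705]
tool_rot: [3.138, 0.137, -0.015]
ft_force: [0.2, 0.4, 0.0]
opening: 0.018
```

```bash
python3 - <<'E'
from h import *
p,R=pose(); snap("wrist","w18",scale=1.5); s=env.state(); print(p,s["ft_force"],jaw(),s["opening"])
print(go(.5776,.1893,.17,-.0205)) 
E
```

```text
[0.41028267 0.27224955 0.1705149 ] [-0.04844919  0.33134728 -1.34044741] -1.483776095439815 0.01806971782861543
(array([159.6,  97. ,  -1.5]), np.float64(-1.463))
```

View pics/w18.png

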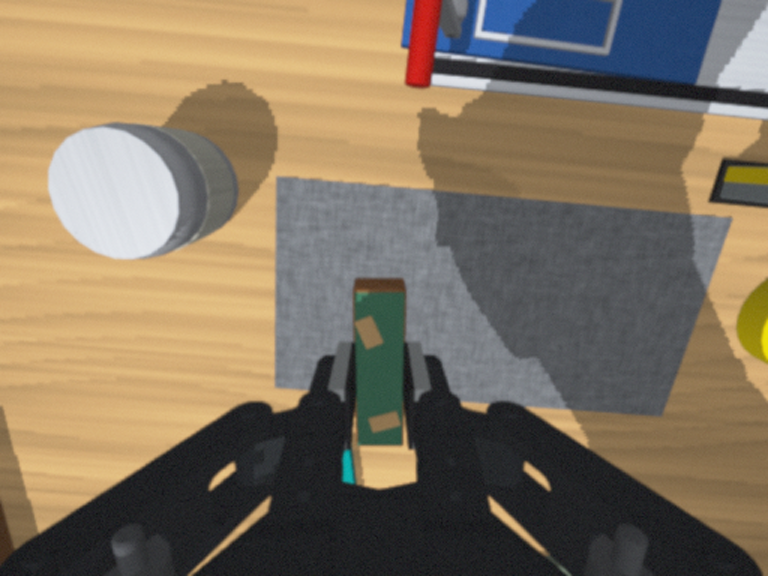

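Request:
{"api": "play_rows", "payload": {
  "series": [
    {"gripper":0.15,"x":10,"y":6,"z":-2,"spin":-0.14},
    {"gripper":0.15,"x":35,"y":20,"z":-2,"spin":-0.28},
    {"gripper":0.15,"x":60,"y":36,"z":-2,"spin":-0.42},
    {"gripper":0.15,"x":90,"y":54,"z":-2,"spin":-0.56},
    {"gripper":0.15,"x":120,"y":72,"z":-2,"spin":-0.7},
    {"gripper":0.15,"x":145,"y":88,"z":-2,"spin":-0.84},
    {"gripper":0.15,"x":159.6,"y":97,"z":-2,"spin":-0.98},
    {"gripper":0.15,"x":159.6,"y":97,"z":-2,"spin":-1.12},
    {"gripper":0.15,"x":159.6,"y":97,"z":-2,"spin":-1.26},
    {"gripper":0.15,"x":159.6,"y":97,"z":-2,"spin":-1.4},
    {"gripper":0.15,"x":159.6,"y":97,"z":-2,"spin":-1.463},
    {"gripper":0.15,"x":159.6,"y":97,"z":30,"spin":-1.463},
    {"gripper":0.15,"x":159.6,"y":97,"z":70,"spin":-1.463},
    {"gripper":0.15,"x":159.6,"y":97,"z":100,"spin":-1.463},
    {"gripper":0.15,"x":159.6,"y":97,"z":104,"spin":-1.463},
    {"gripper":0.15,"x":159.6,"y":97,"z":104,"spin":-1.463},
    {"gripper":0.15,"x":159.6,"y":97,"z":104,"spin":-1.463}
  ]
}}

```text
clock: 27.75
tool_pos: [0.5776, 0.189, 0.0665]
tool_rot: [-2.241, -2.195, 0.01]
ft_force: [-0.3, -0.6, 0.1]
opening: 0.0185
```

```bash
python3 - <<'E'
from h import *
snap("wrist","w19",(180,130,370,330),3); s=env.state(); print(pose(),s["ft_force"],jaw())
E
```

```text
(array([0.57760714, 0.1891608 , 0.0666649 ]), array([[ 2.09939887e-02,  9.99751857e-01, -7.44825878e-03],
       [ 9.99778944e-01, -2.10019416e-02, -9.91139072e-04],
       [-1.14732102e-03, -7.42580433e-03, -9.99971770e-01]])) [-0.27452162  0.03671097 -0.13212548] -0.021004065064889527
```

View pics/w19.png

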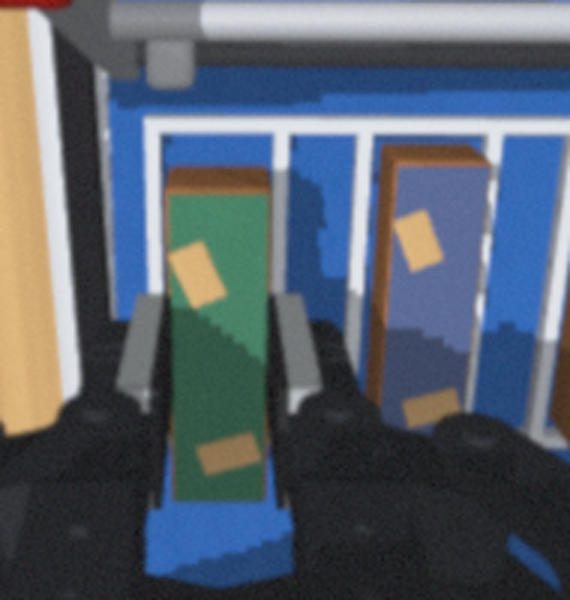

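Request:
{"api": "play_rows", "payload": {
  "series": [
    {"gripper":0.15,"x":0,"y":-0.3,"z":6,"spin":0},
    {"gripper":0.15,"x":0,"y":-0.3,"z":12,"spin":0},
    {"gripper":0.15,"x":0,"y":-0.3,"z":17,"spin":0},
    {"gripper":0.15,"x":0,"y":-0.3,"z":17,"spin":0},
    {"gripper":0.32,"x":0,"y":-0.3,"z":17,"spin":0},
    {"gripper":0.32,"x":0,"y":-0.3,"z":17,"spin":0},
    {"gripper":0.32,"x":0,"y":-0.3,"z":17,"spin":0},
    {"gripper":0.32,"x":0,"y":-0.3,"z":10,"spin":0},
    {"gripper":0.32,"x":0,"y":-0.3,"z":-30,"spin":0},
    {"gripper":0.32,"x":0,"y":-0.3,"z":-75,"spin":0},
    {"gripper":0.5,"x":0,"y":-0.3,"z":-115,"spin":0},
    {"gripper":0.5,"x":0,"y":-0.3,"z":-115,"spin":0},
    {"gripper":0.5,"x":0,"y":-0.3,"z":-115,"spin":0}
  ]
}}

```text
clock: 29.1
tool_pos: [0.5779, 0.1894, 0.1812]
tool_rot: [-2.241, -2.195, 0.01]
ft_force: [-0.4, -0.1, -0.2]
opening: 0.0428
```

```bash
python3 - <<'E'
from h import *
snap("wrist","w20",scale=1.5); print(pose()[0])
E
```

```text
[0.57750057 0.18934852 0.18017983]
```

View pics/w20.png

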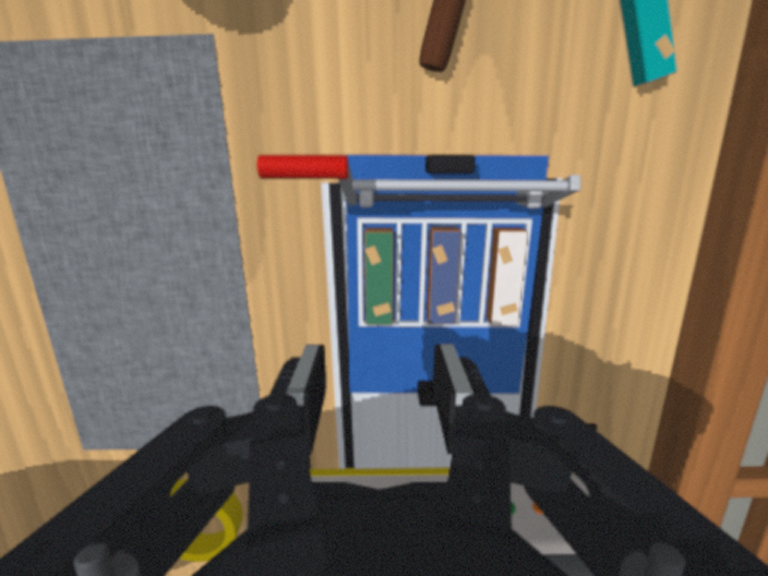

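```bash
python3 - <<'E'
from h import *
cal=env.get_calibration("wrist")
P=lambda pts:[((a+.5)/1.5-.5,(b+.5)/1.5-.5) for a,b in pts]
for z in (.09,.095,.1): print(unproj(cal,P([(259,166),(302,166),(347,167)]),z).round(4).tolist())
print(unproj(cal,P([(362,196),(536,196)]),.033).round(4).tolist())
print(go(.533,.295,.16,-np.pi/2))
E
```

```text
[[0.5192, 0.2658, 0.09], [0.5409, 0.2653, 0.09], [0.5636, 0.2643, 0.09]]
[[0.5207, 0.2658, 0.095], [0.5419, 0.2653, 0.095], [0.564, 0.2644, 0.095]]
[[0.5222, 0.2658, 0.1], [0.5429, 0.2654, 0.1], [0.5645, 0.2644, 0.1]]
[[0.5676, 0.2452, 0.033], [0.6811, 0.2429, 0.033]]
(array([104.7, -46.5,  20.5]), np.float64(1.55))
```

Request:
{"api": "play_rows", "payload": {
  "newtons": 40,
  "series": [
    {"gripper":0.1,"x":20,"y":-5,"z":0,"spin":0.14},
    {"gripper":0,"x":50,"y":-15,"z":0,"spin":0.28},
    {"gripper":0,"x":80,"y":-25,"z":0,"spin":0.42},
    {"gripper":0,"x":105,"y":-35,"z":0,"spin":0.56},
    {"gripper":0,"x":105,"y":-44.5,"z":0,"spin":0.7},
    {"gripper":0,"x":105,"y":-44.5,"z":0,"spin":0.84},
    {"gripper":0,"x":105,"y":-44.5,"z":0,"spin":0.98},
    {"gripper":0,"x":105,"y":-44.5,"z":0,"spin":1.12},
    {"gripper":0,"x":105,"y":-44.5,"z":0,"spin":1.26},
    {"gripper":0,"x":105,"y":-44.5,"z":0,"spin":1.4},
    {"gripper":0,"x":105,"y":-44.5,"z":20,"spin":1.55},
    {"gripper":0,"x":105,"y":-44.5,"z":50,"spin":1.55},
    {"gripper":0,"x":105,"y":-44.5,"z":70,"spin":1.55},
    {"gripper":0,"x":105,"y":-44.5,"z":70,"spin":1.55},
    {"gripper":0,"x":105,"y":-44.5,"z":70,"spin":1.55}
  ]
}}

```text
clock: 30.65
tool_pos: [0.5349, 0.2947, 0.1106]
tool_rot: [3.139, -0.001, -0.015]
ft_force: [-0.1, 0.3, 0.9]
opening: 0.0003
```

```bash
python3 - <<'E'
from h import *
snap("wrist","w21",scale=1.5); print(pose())
E
```

```text
(array([0.53512139, 0.29485484, 0.11122039]), array([[ 9.99963618e-01, -3.32449070e-04, -8.52357873e-03],
       [-3.48139260e-04, -9.99998248e-01, -1.83938083e-03],
       [-8.52295230e-03,  1.84228130e-03, -9.99961982e-01]]))
```

View pics/w21.png

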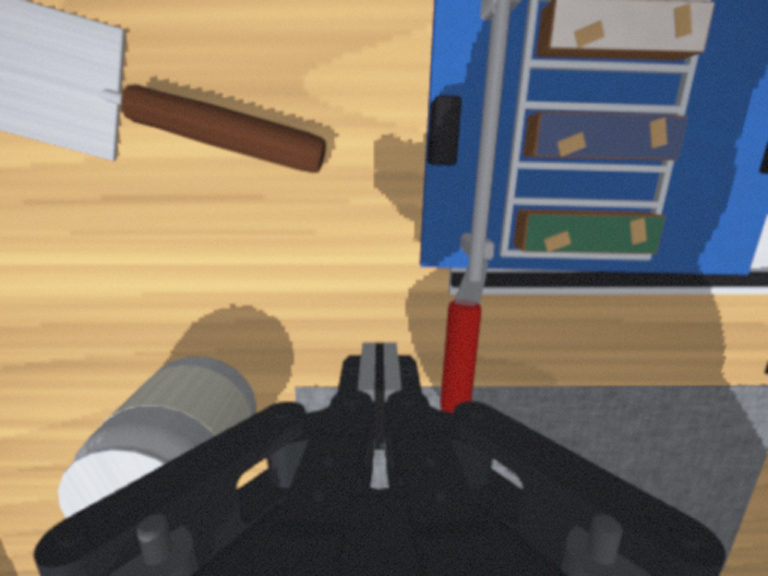

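Request:
{"api": "play_rows", "payload": {
  "series": [
    {"gripper":0,"x":0,"y":6,"z":0,"spin":0},
    {"gripper":0,"x":0,"y":12,"z":0,"spin":0},
    {"gripper":0,"x":0,"y":17,"z":0,"spin":0},
    {"gripper":0,"x":0,"y":22,"z":0,"spin":0},
    {"gripper":0,"x":0,"y":27,"z":0,"spin":0},
    {"gripper":0,"x":0,"y":32,"z":0,"spin":0},
    {"gripper":0,"x":0,"y":37,"z":0,"spin":0},
    {"gripper":0,"x":0,"y":42,"z":1,"spin":0},
    {"gripper":0,"x":0,"y":47,"z":2,"spin":0},
    {"gripper":0,"x":0,"y":52,"z":4,"spin":0},
    {"gripper":0,"x":0,"y":57,"z":6,"spin":0},
    {"gripper":0,"x":0,"y":62,"z":8,"spin":0},
    {"gripper":0,"x":0,"y":67,"z":11,"spin":0},
    {"gripper":0,"x":0,"y":72,"z":14,"spin":0},
    {"gripper":0,"x":0,"y":72,"z":14,"spin":0}
  ]
}}

```text
clock: 32.2
tool_pos: [0.5346, 0.2222, 0.0962]
tool_rot: [3.14, -0.002, -0.015]
ft_force: [-1.1, 0.5, -0.4]
opening: 0.0001
```

```bash
python3 - <<'E'
from h import *
snap("wrist","w22",scale=1.5); print(pose()[0],env.state()["ft_force"])
E
```

```text
[0.53468196 0.2226248  0.09643184] [-0.30302528  0.3293233   0.14504113]
```

View pics/w22.png

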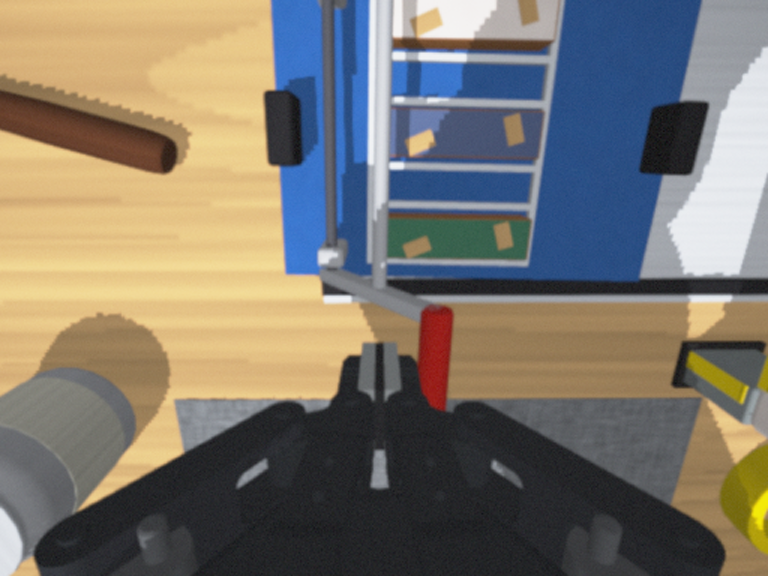

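Request:
{"api": "play_rows", "payload": {
  "series": [
    {"gripper":0,"x":0,"y":-3,"z":-20,"spin":0},
    {"gripper":0,"x":0,"y":0,"z":-28,"spin":0},
    {"gripper":0,"x":0,"y":19,"z":-28,"spin":0},
    {"gripper":0,"x":0,"y":22,"z":-20,"spin":0},
    {"gripper":0,"x":0,"y":27,"z":-10,"spin":0},
    {"gripper":0,"x":0,"y":30,"z":-5,"spin":0},
    {"gripper":0,"x":0,"y":34,"z":1,"spin":0},
    {"gripper":0,"x":0,"y":36,"z":7,"spin":0},
    {"gripper":0,"x":0,"y":39,"z":13,"spin":0},
    {"gripper":0,"x":0,"y":40,"z":18,"spin":0},
    {"gripper":0,"x":0,"y":41,"z":23,"spin":0},
    {"gripper":0,"x":0,"y":41.5,"z":28,"spin":0},
    {"gripper":0,"x":0,"y":41.5,"z":31,"spin":0},
    {"gripper":0,"x":0,"y":41.5,"z":32,"spin":0},
    {"gripper":0,"x":0,"y":41.5,"z":32,"spin":0}
  ]
}}

```text
clock: 33.75
tool_pos: [0.5344, 0.1814, 0.0648]
tool_rot: [3.14, -0.0, -0.014]
ft_force: [-1.6, -1.3, 3.0]
opening: -0.0003
```

```bash
python3 - <<'E'
from h import *
snap("wrist","w23",scale=1.5); print(pose()[0],env.state()["ft_force"])
E
```

```text
[0.53435291 0.18148652 0.06479373] [-0.922994   -1.45969597  3.61694653]
```

View pics/w23.png

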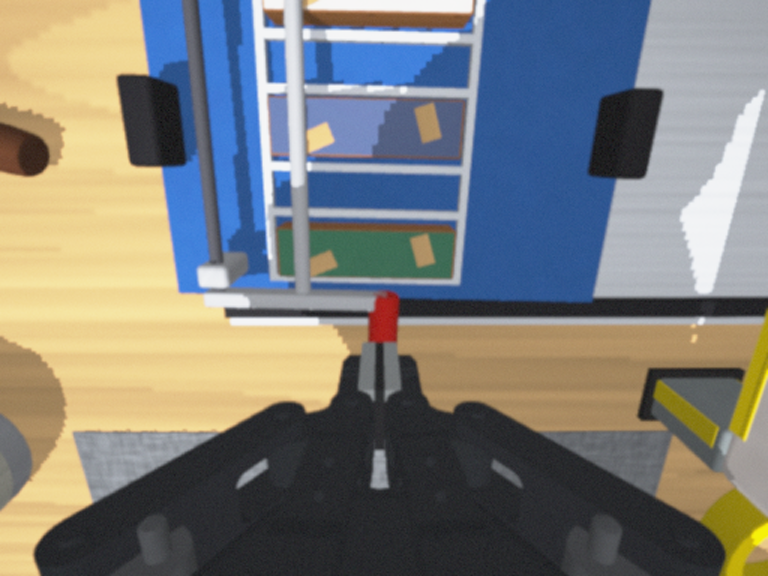

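Request:
{"api": "play_rows", "payload": {
  "series": [
    {"gripper":0,"x":0,"y":0,"z":1,"spin":0},
    {"gripper":0,"x":0,"y":0,"z":2,"spin":0},
    {"gripper":0,"x":0,"y":0,"z":3,"spin":0},
    {"gripper":0,"x":0,"y":0,"z":3,"spin":0}
  ]
}}

```text
clock: 34.2
tool_pos: [0.5344, 0.1813, 0.0632]
tool_rot: [3.141, -0.001, -0.013]
ft_force: [-12.1, -1.6, 35.9]
opening: -0.0001
```

Request:
{"api": "play_rows", "payload": {
  "series": [
    {"gripper":0,"x":0,"y":0,"z":-30,"spin":0},
    {"gripper":0,"x":0,"y":0,"z":-75,"spin":0},
    {"gripper":0,"x":30,"y":-40,"z":-85,"spin":0},
    {"gripper":0,"x":60,"y":-80,"z":-85,"spin":0},
    {"gripper":0,"x":89,"y":-120,"z":-85,"spin":0},
    {"gripper":0,"x":89,"y":-120,"z":-85,"spin":0},
    {"gripper":0,"x":89,"y":-120,"z":-85,"spin":0},
    {"gripper":0,"x":89,"y":-120,"z":-85,"spin":0}
  ]
}}

```text
clock: 35.0
tool_pos: [0.6239, 0.3008, 0.1456]
tool_rot: [3.14, -0.002, -0.015]
ft_force: [-0.2, -0.7, -0.5]
opening: 0.0002
```

```bash
python3 - <<'E'
from h import *
snap("wrist","w24",scale=1.5); print(pose(),env.state()["ft_force"])
E
```

```text
(array([0.62386918, 0.30072749, 0.14578282]), array([[ 0.99995437, -0.00139489, -0.00945037],
       [-0.00141047, -0.99999766, -0.00164237],
       [-0.00944806,  0.00165562, -0.999954  ]])) [ 0.58710026  0.39953095 -0.04068155]
```

View pics/w24.png

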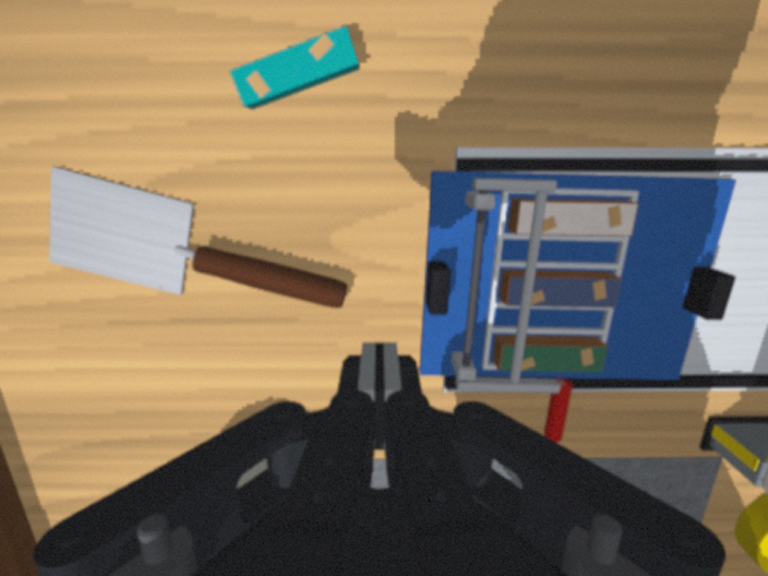

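```bash
python3 - <<'E'
from h import *
cal=env.get_calibration("wrist")
P=lambda pts:[((a+.5)/1.5-.5,(b+.5)/1.5-.5) for a,b in pts]
print("handle",unproj(cal,P([(347,290)]),.015).round(4).tolist())
print("tailblock",unproj(cal,P([(428,265),(429,312)]),.036).round(4).tolist())
print("plate tail",unproj(cal,P([(432,172),(421,374)]),.014).round(4).tolist())
E
```

```text
handle [[0.6204, 0.3221, 0.015]]
tailblock [[0.6429, 0.272, 0.036], [0.613, 0.2703, 0.036]]
plate tail [[0.6951, 0.2688, 0.014], [0.5568, 0.2713, 0.014]]
```

Request:
{"api": "play_rows", "payload": {
  "series": [
    {"gripper":0,"x":2,"y":9,"z":0,"spin":0},
    {"gripper":0,"x":2,"y":9,"z":40,"spin":0},
    {"gripper":0,"x":2,"y":9,"z":80,"spin":0},
    {"gripper":0,"x":2,"y":9,"z":101,"spin":0},
    {"gripper":0,"x":2,"y":9,"z":101,"spin":0},
    {"gripper":0,"x":2,"y":15,"z":101,"spin":0},
    {"gripper":0,"x":2,"y":20,"z":101,"spin":0},
    {"gripper":0,"x":2,"y":25,"z":101,"spin":0},
    {"gripper":0,"x":2,"y":30,"z":101,"spin":0},
    {"gripper":0,"x":2,"y":35,"z":101,"spin":0},
    {"gripper":0,"x":1,"y":40,"z":101,"spin":0},
    {"gripper":0,"x":1,"y":45,"z":101,"spin":0},
    {"gripper":0,"x":0,"y":50,"z":101,"spin":0}
  ]
}}

```text
clock: 36.35
tool_pos: [0.6237, 0.2516, 0.046]
tool_rot: [3.141, 0.0, -0.012]
ft_force: [-0.1, 6.2, 3.1]
opening: -0.0002
```

```bash
python3 - <<'E'
from h import *
snap("wrist","w25",scale=1.5); print(pose()[0],env.state()["ft_force"])
E
```

```text
[0.6236304  0.2505226  0.04595213] [-0.24550701  2.09769926  2.38624999]
```

View pics/w25.png

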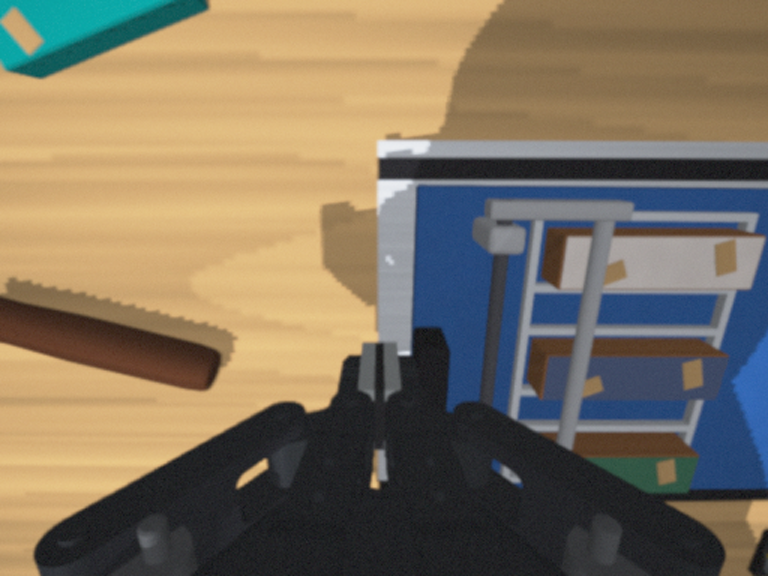

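Request:
{"api": "play_rows", "payload": {
  "series": [
    {"gripper":0,"x":0,"y":6,"z":0,"spin":0},
    {"gripper":0,"x":0,"y":14,"z":0,"spin":0},
    {"gripper":0,"x":0,"y":22,"z":0,"spin":0},
    {"gripper":0,"x":0,"y":30,"z":0,"spin":0},
    {"gripper":0,"x":0,"y":38,"z":0,"spin":0},
    {"gripper":0,"x":0,"y":46,"z":0,"spin":0},
    {"gripper":0,"x":0,"y":54,"z":0,"spin":0},
    {"gripper":0,"x":0,"y":62,"z":0,"spin":0},
    {"gripper":0,"x":0,"y":70,"z":0,"spin":0},
    {"gripper":0,"x":0,"y":78,"z":0,"spin":0},
    {"gripper":0,"x":0,"y":86,"z":0,"spin":0},
    {"gripper":0,"x":0,"y":94,"z":0,"spin":0}
  ]
}}

```text
clock: 37.6
tool_pos: [0.6234, 0.1575, 0.0457]
tool_rot: [3.141, 0.0, -0.013]
ft_force: [0.3, 5.5, 2.5]
opening: -0.0003
```

Request:
{"api": "play_rows", "payload": {
  "series": [
    {"gripper":0,"x":0,"y":8,"z":0,"spin":0},
    {"gripper":0,"x":0,"y":16,"z":0,"spin":0},
    {"gripper":0,"x":0,"y":24,"z":0,"spin":0},
    {"gripper":0,"x":0,"y":32,"z":0,"spin":0},
    {"gripper":0,"x":0,"y":40,"z":0,"spin":0},
    {"gripper":0,"x":0,"y":48,"z":0,"spin":0},
    {"gripper":0,"x":0,"y":55,"z":0,"spin":0},
    {"gripper":0,"x":0,"y":60,"z":0,"spin":0},
    {"gripper":0,"x":0,"y":60,"z":0,"spin":0}
  ]
}}

```text
clock: 38.5
tool_pos: [0.6233, 0.0994, 0.0452]
tool_rot: [-3.139, -0.002, 0.014]
ft_force: [1.3, 16.4, 1.4]
opening: 0.0002
```

```bash
python3 - <<'E'
from h import *
snap("wrist","w26",scale=1.5); snap("scene","s26",(180,120,420,320),3);print(pose()[0],env.state()["ft_force"])
E
```

```text
[0.6233039  0.09933252 0.04518822] [ 0.95856455 14.74480279  1.90980984]
```

View pics/w26.png

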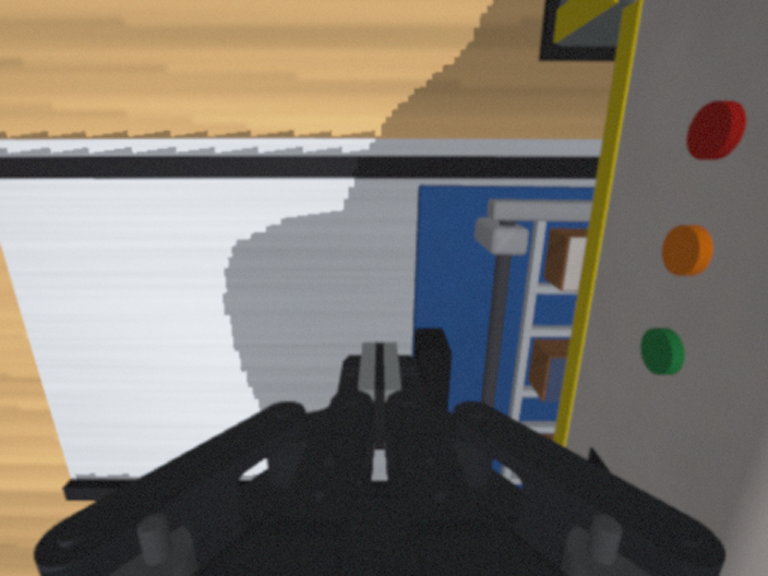

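View pics/s26.png

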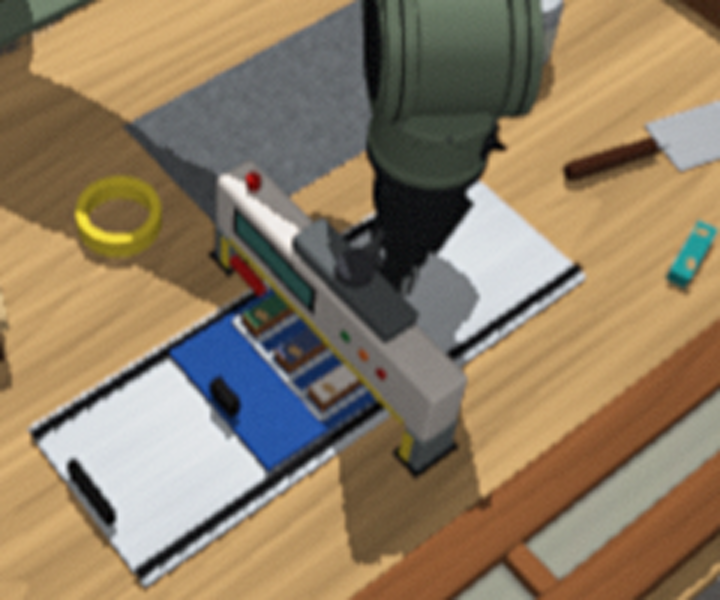

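The carrier is through, and the nose lug stands beyond the bridge. The 15 N means the gripper's knuckles touched the bridge, so I'll back off, go over the top, and pull by the nose lug.

Request:
{"api": "play_rows", "payload": {
  "series": [
    {"gripper":0,"x":0,"y":-12,"z":0,"spin":0},
    {"gripper":0,"x":0,"y":-15,"z":-40,"spin":0},
    {"gripper":0,"x":0,"y":-15,"z":-90,"spin":0},
    {"gripper":0,"x":0,"y":-15,"z":-140,"spin":0},
    {"gripper":0.2,"x":0,"y":-15,"z":-190,"spin":0},
    {"gripper":0.4,"x":0,"y":0,"z":-215,"spin":0},
    {"gripper":0.4,"x":0,"y":45,"z":-215,"spin":0},
    {"gripper":0.4,"x":0,"y":90,"z":-215,"spin":0},
    {"gripper":0.4,"x":0,"y":135,"z":-215,"spin":0},
    {"gripper":0.4,"x":0,"y":180,"z":-215,"spin":0},
    {"gripper":0.4,"x":0,"y":195,"z":-190,"spin":0},
    {"gripper":0.4,"x":0,"y":195,"z":-170,"spin":0},
    {"gripper":0.4,"x":0,"y":195,"z":-150,"spin":0},
    {"gripper":0.4,"x":0,"y":195,"z":-150,"spin":0},
    {"gripper":0.4,"x":0,"y":195,"z":-150,"spin":0},
    {"gripper":0.4,"x":0,"y":195,"z":-150,"spin":0}
  ]
}}

```text
clock: 40.2
tool_pos: [0.6248, -0.0975, 0.1965]
tool_rot: [3.139, -0.0, -0.013]
ft_force: [-0.3, 0.0, -0.9]
opening: 0.0341
```

```bash
python3 - <<'E'
from h import *
snap("wrist","w27",scale=1.5); print(pose(),env.state()["ft_force"],env.state()["q"].round(2))
E
```

```text
(array([ 0.62478379, -0.09742325,  0.19638351]), array([[ 9.99968176e-01, -4.43198447e-05, -7.97775926e-03],
       [-6.09936970e-05, -9.99997814e-01, -2.08981089e-03],
       [-7.97764920e-03,  2.09023098e-03, -9.99965993e-01]])) [ 0.06655237 -0.03026591  0.78856738] [-0.25  1.03  0.91  1.34 -0.83  1.17 -0.83]
```

View pics/w27.png

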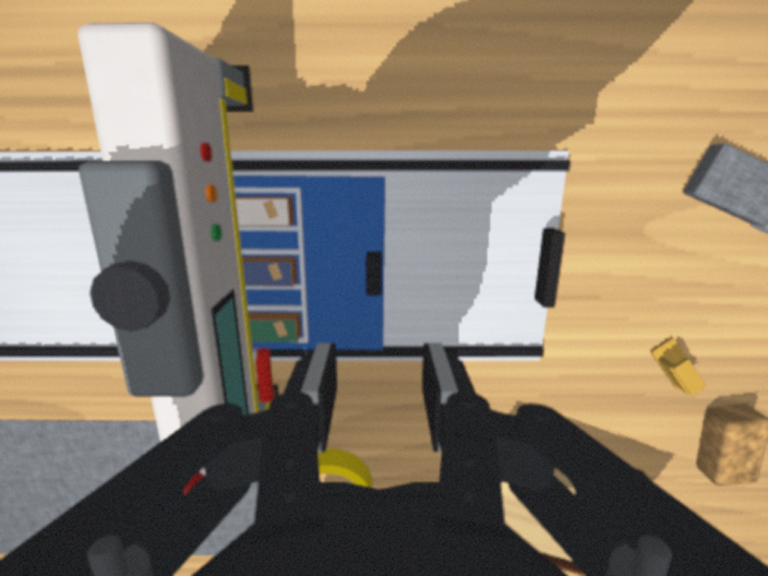

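```bash
python3 - <<'E'
from h import *
cal=env.get_calibration("wrist")
P=lambda pts:[((a+.5)/1.5-.5,(b+.5)/1.5-.5) for a,b in pts]
print("lug",unproj(cal,P([(366,252),(366,295),(381,252),(381,295)]),.036).round(4).tolist())
print("nose edge",unproj(cal,P([(385,178),(384,348)]),.014).round(4).tolist())
print("stop face",unproj(cal,P([(546,230),(538,298)]),.028).round(4).tolist())
E
```

```text
lug [[0.6402, -0.088, 0.036], [0.6077, -0.0876, 0.036], [0.6402, -0.0987, 0.036], [0.6076, -0.0987, 0.036]]
nose edge [[0.6904, -0.1018, 0.014], [0.553, -0.1015, 0.014]]
stop face [[0.6546, -0.2186, 0.028], [0.6022, -0.2192, 0.028]]
```

Request:
{"api": "play_rows", "payload": {
  "series": [
    {"gripper":0.4,"x":0,"y":-3,"z":45,"spin":0},
    {"gripper":0.4,"x":0,"y":-3,"z":90,"spin":0},
    {"gripper":0.4,"x":0,"y":-3,"z":130,"spin":0},
    {"gripper":0.4,"x":0,"y":-3,"z":153,"spin":0},
    {"gripper":0.4,"x":0,"y":-3,"z":153,"spin":0},
    {"gripper":0.4,"x":0,"y":4,"z":153,"spin":0},
    {"gripper":0.4,"x":0,"y":11,"z":153,"spin":0},
    {"gripper":0.4,"x":0,"y":18,"z":153,"spin":0},
    {"gripper":0.4,"x":0,"y":25,"z":153,"spin":0},
    {"gripper":0.4,"x":0,"y":32,"z":153,"spin":0},
    {"gripper":0.4,"x":0,"y":39,"z":153,"spin":0},
    {"gripper":0.4,"x":0,"y":46,"z":153,"spin":0},
    {"gripper":0.4,"x":0,"y":53,"z":153,"spin":0},
    {"gripper":0.4,"x":0,"y":60,"z":153,"spin":0},
    {"gripper":0.4,"x":0,"y":67,"z":153,"spin":0},
    {"gripper":0.4,"x":0,"y":74,"z":153,"spin":0},
    {"gripper":0.4,"x":0,"y":80,"z":153,"spin":0},
    {"gripper":0.4,"x":0,"y":80,"z":153,"spin":0}
  ]
}}

```text
clock: 42.05
tool_pos: [0.6232, -0.1788, 0.0429]
tool_rot: [3.139, -0.002, -0.013]
ft_force: [0.1, -0.1, 0.5]
opening: 0.0337
```

```bash
python3 - <<'E'
from h import *
snap("wrist","w28",scale=1.5); print(pose()[0],env.state()["ft_force"])
E
```

```text
[ 0.62303417 -0.17849173  0.04279968] [-0.44995931  0.98437922  0.59094408]
```

View pics/w28.png

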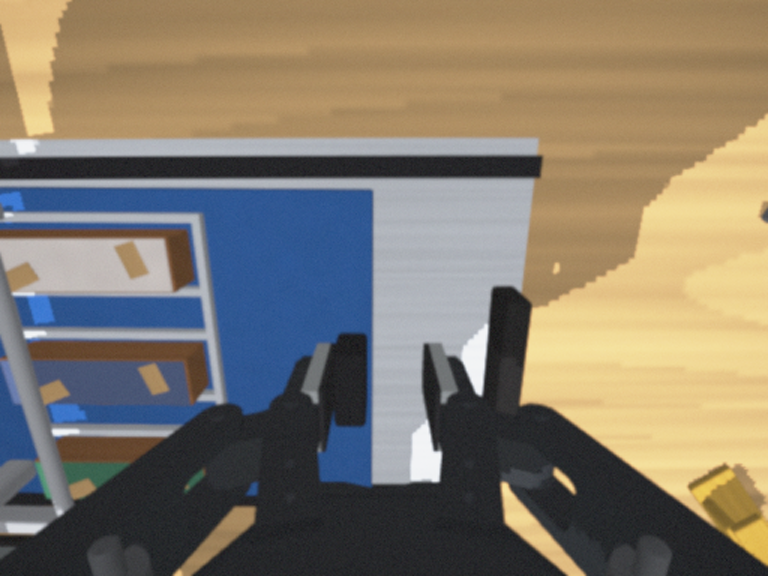

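Request:
{"api": "play_rows", "payload": {
  "series": [
    {"gripper":0.4,"x":0,"y":-4,"z":0,"spin":0},
    {"gripper":0.4,"x":0,"y":-4,"z":-40,"spin":0},
    {"gripper":0,"x":0,"y":-20,"z":-40,"spin":0},
    {"gripper":0,"x":0,"y":-36,"z":-40,"spin":0},
    {"gripper":0,"x":0,"y":-36,"z":-40,"spin":0},
    {"gripper":0,"x":0,"y":-36,"z":-40,"spin":0},
    {"gripper":0,"x":0,"y":-36,"z":-20,"spin":0},
    {"gripper":0,"x":0,"y":-36,"z":0,"spin":0},
    {"gripper":0,"x":0,"y":-36,"z":0,"spin":0},
    {"gripper":0,"x":0,"y":-29,"z":0,"spin":0},
    {"gripper":0,"x":0,"y":-22,"z":0,"spin":0},
    {"gripper":0,"x":0,"y":-15,"z":0,"spin":0},
    {"gripper":0,"x":0,"y":-8,"z":0,"spin":0},
    {"gripper":0,"x":0,"y":-2,"z":0,"spin":0},
    {"gripper":0,"x":0,"y":3,"z":0,"spin":0},
    {"gripper":0,"x":0,"y":7,"z":0,"spin":0},
    {"gripper":0,"x":0,"y":9,"z":0,"spin":0},
    {"gripper":0,"x":0,"y":9,"z":0,"spin":0}
  ]
}}

```text
clock: 43.9
tool_pos: [0.6231, -0.187, 0.0425]
tool_rot: [3.139, -0.001, -0.014]
ft_force: [0.3, 0.3, -0.3]
opening: 0.0001
```

```bash
python3 - <<'E'
from h import *
snap("wrist","w29",scale=1.5); print(pose()[0],env.state()["ft_force"])
E
```

```text
[ 0.62312215 -0.18691679  0.04257166] [0.19418613 1.08523858 0.54585291]
```

View pics/w29.png

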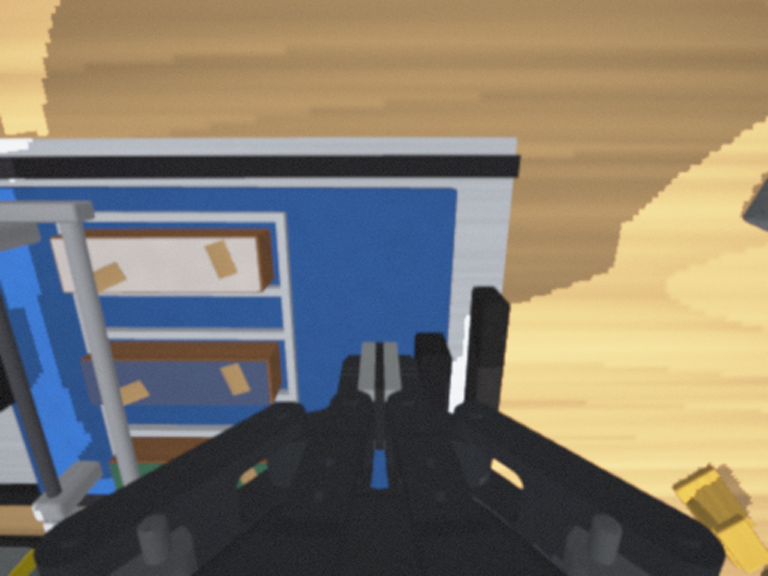

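Still 5–10 mm short of the stop, so I'll keep pushing gently.

Request:
{"api": "play_rows", "payload": {
  "series": [
    {"gripper":0,"x":0,"y":3,"z":0,"spin":0},
    {"gripper":0,"x":0,"y":5,"z":0,"spin":0},
    {"gripper":0,"x":0,"y":6,"z":0,"spin":0},
    {"gripper":0,"x":0,"y":6,"z":0,"spin":0}
  ]
}}

```text
clock: 44.35
tool_pos: [0.6231, -0.1927, 0.0425]
tool_rot: [3.14, -0.0, -0.014]
ft_force: [0.4, 2.3, 2.4]
opening: 0.0001
```

Request:
{"api": "play_rows", "payload": {
  "series": [
    {"gripper":0,"x":0,"y":1,"z":0,"spin":0},
    {"gripper":0,"x":0,"y":2,"z":0,"spin":0},
    {"gripper":0,"x":0,"y":2,"z":0,"spin":0}
  ]
}}

```text
clock: 44.65
tool_pos: [0.6232, -0.1946, 0.0425]
tool_rot: [3.14, -0.0, -0.014]
ft_force: [0.0, 3.7, 2.7]
opening: 0.0001
```

Request:
{"api": "play_rows", "payload": {
  "series": [
    {"gripper":0,"x":0,"y":1,"z":0,"spin":0},
    {"gripper":0,"x":0,"y":2,"z":0,"spin":0},
    {"gripper":0,"x":0,"y":3,"z":0,"spin":0},
    {"gripper":0,"x":0,"y":3,"z":0,"spin":0}
  ]
}}

```text
clock: 45.05
tool_pos: [0.6232, -0.1967, 0.0425]
tool_rot: [-3.141, -0.001, 0.014]
ft_force: [-1.0, 10.1, 5.9]
opening: 0.0
```

```bash
python3 - <<'E'
from h import *
snap("wrist","w30",(200,150,400,350),3); print(pose()[0],env.state()["ft_force"])
E
```

```text
[ 0.62318512 -0.19666719  0.04248638] [-0.89042058  9.13635391  4.80816884]
```

View pics/w30.png

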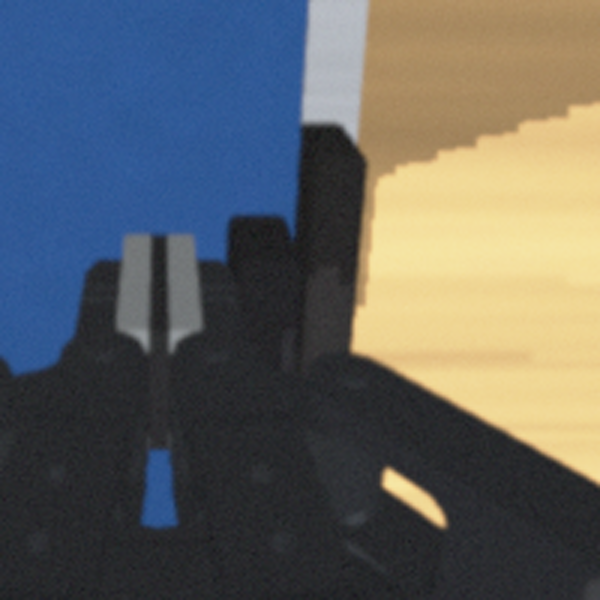

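Request:
{"api": "play_rows", "payload": {
  "newtons": 20,
  "series": [
    {"gripper":0,"x":0,"y":-5,"z":0,"spin":0},
    {"gripper":0.3,"x":0,"y":-6,"z":-40,"spin":0},
    {"gripper":0.45,"x":0,"y":-20,"z":-80,"spin":0},
    {"gripper":0.45,"x":-40,"y":-45,"z":-80,"spin":0},
    {"gripper":0.45,"x":-80,"y":-72,"z":-80,"spin":0},
    {"gripper":0.45,"x":-89,"y":-72,"z":-80,"spin":0},
    {"gripper":0.45,"x":-89,"y":-72,"z":-80,"spin":0},
    {"gripper":0.45,"x":-89,"y":-72,"z":-80,"spin":0}
  ]
}}

```text
clock: 45.9
tool_pos: [0.5355, -0.126, 0.1233]
tool_rot: [3.139, -0.0, -0.013]
ft_force: [-0.2, -0.4, -0.2]
opening: 0.0387
```

```bash
python3 - <<'E'
from h import *
snap("wrist","w31",scale=1.5); print(pose(),env.state()["ft_force"])
E
```

```text
(array([ 0.53556414, -0.12608329,  0.12310073]), array([[ 9.99963057e-01, -2.43530388e-04, -8.59212205e-03],
       [-2.64955741e-04, -9.99996858e-01, -2.49255420e-03],
       [-8.59148804e-03,  2.49473865e-03, -9.99959981e-01]])) [-0.06614392 -0.84398673  0.27165706]
```

View pics/w31.png

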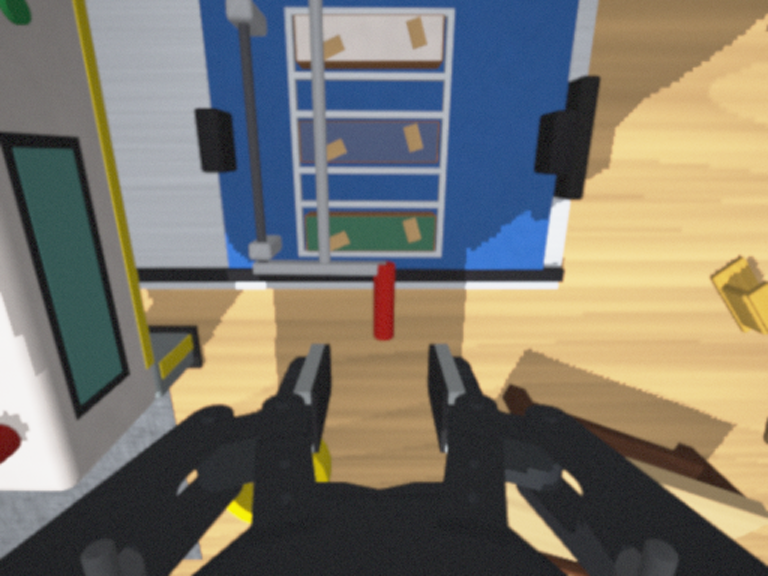

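Request:
{"api": "play_rows", "payload": {
  "newtons": 20,
  "series": [
    {"gripper":0.45,"x":0,"y":2.5,"z":40,"spin":0},
    {"gripper":0.45,"x":0,"y":2.5,"z":70,"spin":0},
    {"gripper":0.45,"x":0,"y":2.5,"z":80,"spin":0},
    {"gripper":0.45,"x":0,"y":2.5,"z":80,"spin":0},
    {"gripper":0.05,"x":0,"y":2.5,"z":80,"spin":0},
    {"gripper":0.05,"x":0,"y":2.5,"z":80,"spin":0},
    {"gripper":0.05,"x":0,"y":2.5,"z":80,"spin":0},
    {"gripper":0.05,"x":0,"y":2.5,"z":80,"spin":0},
    {"gripper":0.05,"x":0,"y":2.5,"z":80,"spin":0}
  ]
}}

```text
clock: 46.85
tool_pos: [0.5347, -0.1284, 0.0441]
tool_rot: [3.139, -0.0, -0.012]
ft_force: [0.6, -0.7, 9.1]
opening: 0.0108
```

Request:
{"api": "play_rows", "payload": {
  "series": [
    {"gripper":0.05,"x":0,"y":0.5,"z":-6,"spin":0},
    {"gripper":0.05,"x":0,"y":0,"z":-13,"spin":0},
    {"gripper":0.05,"x":0,"y":-1.5,"z":-19,"spin":0},
    {"gripper":0.05,"x":0,"y":-3.6,"z":-25.3,"spin":0},
    {"gripper":0.05,"x":0,"y":-6.5,"z":-31.2,"spin":0},
    {"gripper":0.05,"x":0,"y":-9.9,"z":-36.7,"spin":0},
    {"gripper":0.05,"x":0,"y":-13.8,"z":-41.9,"spin":0},
    {"gripper":0.05,"x":0,"y":-18,"z":-46.6,"spin":0},
    {"gripper":0.05,"x":0,"y":-18,"z":-46.6,"spin":0}
  ]
}}

```text
clock: 47.75
tool_pos: [0.5347, -0.1093, 0.0903]
tool_rot: [3.14, 0.001, -0.014]
ft_force: [2.1, -1.0, -0.8]
opening: 0.0112
```

```bash
python3 - <<'E'
from h import *
snap("wrist","w32",scale=1.5); print(pose()[0],env.state()["ft_force"],env.state()["opening"])
E
```

```text
[ 0.53469132 -0.10951637  0.08996359] [ 2.63914379 -0.56928994 -0.56849029] 0.011333613297590568
```

View pics/w32.png

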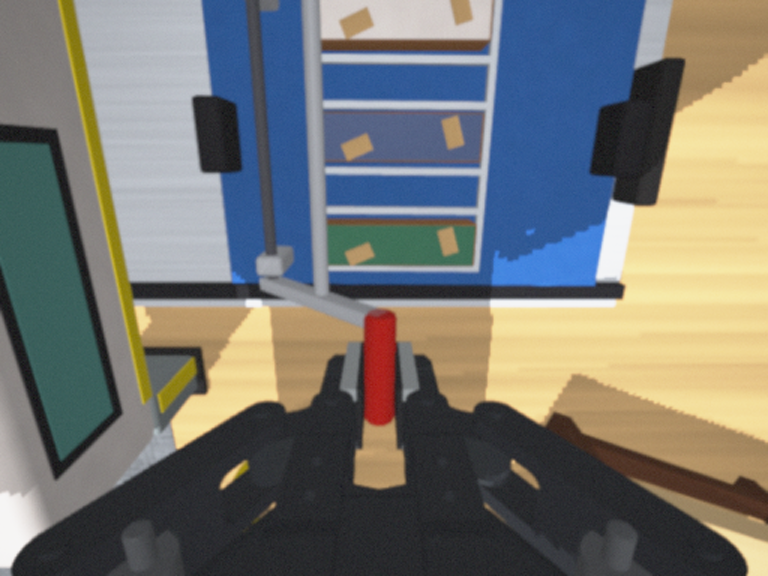

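Request:
{"api": "play_rows", "payload": {
  "series": [
    {"gripper":0.05,"x":0,"y":-4,"z":-4,"spin":0},
    {"gripper":0.05,"x":0,"y":-9,"z":-8,"spin":0},
    {"gripper":0.05,"x":0,"y":-14.5,"z":-11.3,"spin":0},
    {"gripper":0.3,"x":0,"y":-14.5,"z":-11.3,"spin":0},
    {"gripper":0.3,"x":0,"y":-14.5,"z":-11.3,"spin":0},
    {"gripper":0.3,"x":0,"y":-14.5,"z":-11.3,"spin":0},
    {"gripper":0.3,"x":0,"y":-19,"z":-13,"spin":0},
    {"gripper":0.3,"x":0,"y":-23,"z":-14,"spin":0},
    {"gripper":0.3,"x":0,"y":-27,"z":-15,"spin":0},
    {"gripper":0.3,"x":0,"y":-31,"z":-16,"spin":0},
    {"gripper":0.3,"x":0,"y":-35,"z":-16,"spin":0},
    {"gripper":0.3,"x":0,"y":-39,"z":-16,"spin":0},
    {"gripper":0.3,"x":0,"y":-43,"z":-16,"spin":0},
    {"gripper":0.3,"x":0,"y":-47,"z":-16,"spin":0},
    {"gripper":0.3,"x":0,"y":-51,"z":-16,"spin":0},
    {"gripper":0.3,"x":0,"y":-54,"z":-16,"spin":0},
    {"gripper":0.3,"x":0,"y":-54,"z":-16,"spin":0}
  ]
}}

```text
clock: 49.5
tool_pos: [0.5347, -0.0554, 0.1056]
tool_rot: [3.14, 0.001, -0.015]
ft_force: [0.0, -0.4, 0.0]
opening: 0.026
```

```bash
python3 - <<'E'
from h import *
snap("wrist","w33",scale=1.5); print(pose()[0],env.state()["ft_force"],env.state()["opening"])
E
```

```text
[ 0.53466    -0.05563147  0.10556528] [ 0.53739413 -0.3512837  -0.44351894] 0.025649169118608817
```

View pics/w33.png

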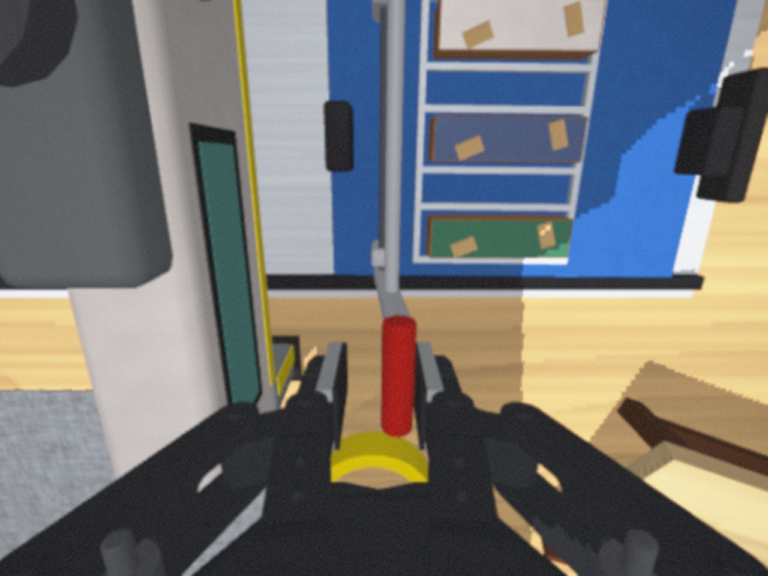

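Request:
{"api": "play_rows", "payload": {
  "series": [
    {"gripper":0.3,"x":0,"y":-4,"z":0,"spin":0},
    {"gripper":0.3,"x":0,"y":-8,"z":0,"spin":0},
    {"gripper":0.3,"x":0,"y":-12,"z":0,"spin":0},
    {"gripper":0.3,"x":0,"y":-12,"z":0,"spin":0},
    {"gripper":0.3,"x":0,"y":-8,"z":0,"spin":0},
    {"gripper":0.3,"x":0,"y":-6,"z":-40,"spin":0},
    {"gripper":0.6,"x":0,"y":10,"z":-90,"spin":0},
    {"gripper":0.6,"x":-20,"y":60,"z":-140,"spin":0},
    {"gripper":0.6,"x":-40,"y":100,"z":-180,"spin":0},
    {"gripper":0.6,"x":-55,"y":130,"z":-180,"spin":0},
    {"gripper":0.6,"x":-55,"y":130,"z":-180,"spin":0},
    {"gripper":0.6,"x":-55,"y":130,"z":-180,"spin":0},
    {"gripper":0.6,"x":-55,"y":130,"z":-180,"spin":0},
    {"gripper":0.6,"x":-55,"y":130,"z":-180,"spin":0}
  ]
}}

```text
clock: 50.95
tool_pos: [0.4818, -0.1845, 0.2856]
tool_rot: [3.141, 0.002, -0.016]
ft_force: [-0.9, 0.6, -0.4]
opening: 0.0513
```

```bash
python3 - <<'E'
from h import *
snap("wrist","w34",scale=1.5); print(pose(),env.state()["ft_force"],env.state()["opening"])
E
```

```text
(array([ 0.48174229, -0.18457019,  0.28563901]), array([[ 0.99994747,  0.00142186, -0.01015075],
       [ 0.00141068, -0.99999839, -0.00110823],
       [-0.0101523 ,  0.00109385, -0.99994787]])) [ 1.21041529  0.54219298 -0.49836791] 0.05091842073032801
```

View pics/w34.png

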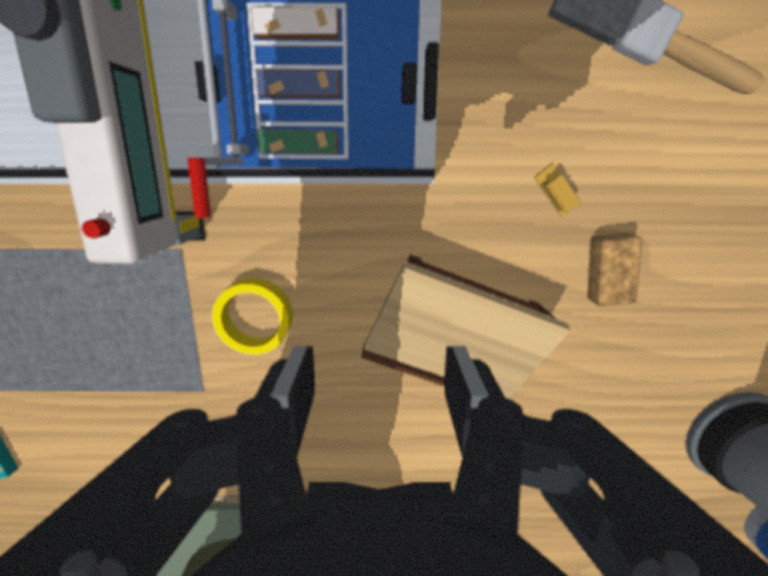

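The lever is raised to about 1.75 rad, with the carrier's nose at the stop. The rack is around (470,320)/1.5. I'll take two wrist views of it to triangulate.

Request:
{"api": "play_rows", "payload": {
  "series": [
    {"gripper":0.6,"x":40,"y":40,"z":0,"spin":0},
    {"gripper":0.6,"x":70,"y":80,"z":0,"spin":0},
    {"gripper":0.6,"x":70,"y":85,"z":0,"spin":0},
    {"gripper":0.6,"x":70,"y":85,"z":0,"spin":0},
    {"gripper":0.6,"x":70,"y":85,"z":0,"spin":0},
    {"gripper":0.6,"x":70,"y":85,"z":0,"spin":0}
  ]
}}

```text
clock: 51.6
tool_pos: [0.5515, -0.2694, 0.2858]
tool_rot: [3.141, 0.002, -0.014]
ft_force: [0.4, 0.2, 0.5]
opening: 0.0514
```

```bash
python3 - <<'E'
from h import *
import pickle
snap("wrist","w35",(180,130,400,330),3.5); snap("top","t35",(290,190,370,260),8); snap("scene","s35",(100,190,200,260),7)
pickle.dump(env.get_calibration("wrist"),open("c35.pkl","wb"));print(pose()[0])
E
```

```text
[ 0.55145045 -0.26986924  0.28603374]
```

View pics/w35.png

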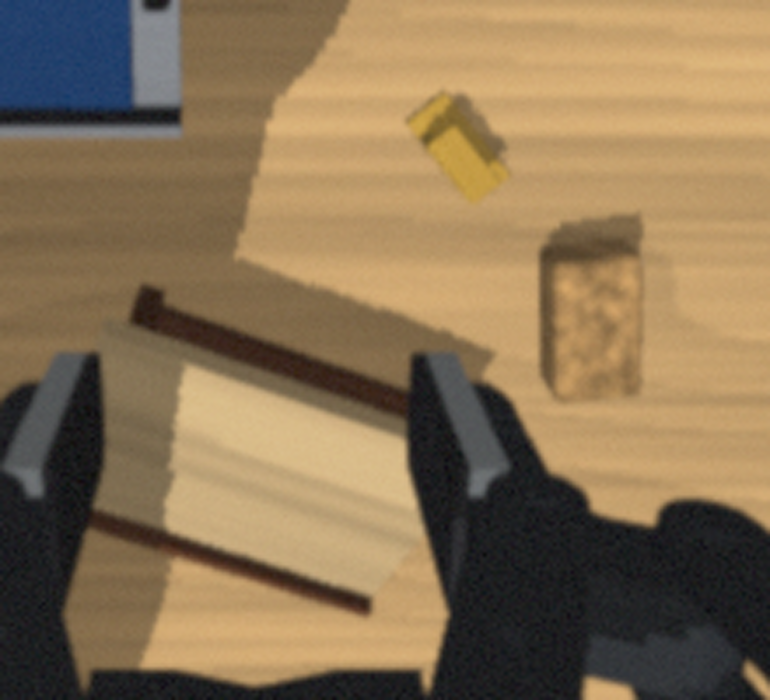

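View pics/t35.png

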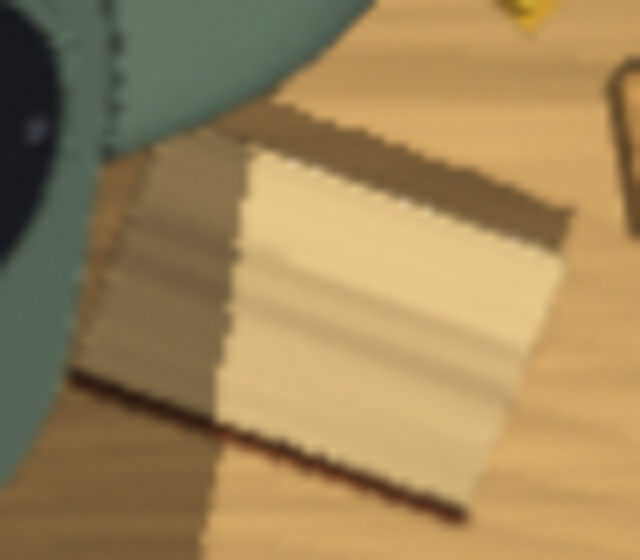

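View pics/s35.png

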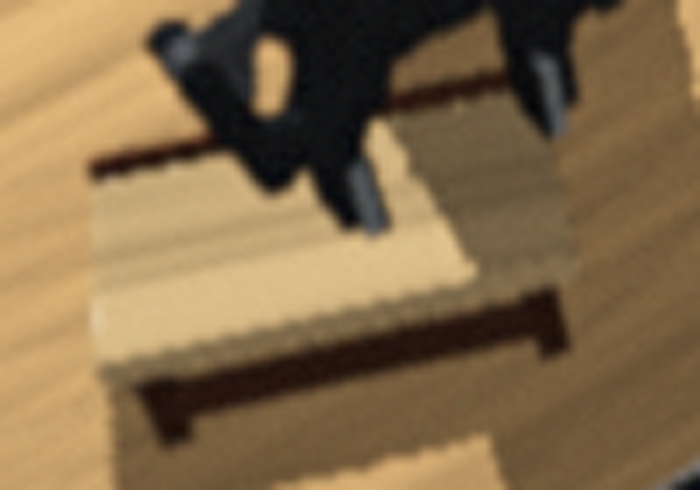

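```bash
python3 - <<'E'
from h import *
for n,o,(x0,y0,x1,y1),s in [("top0","t0r",(290,190,370,260),8),("scene0","s0r",(100,190,200,260),7),("w34_raw","w34r",(230,160,390,270),4.8)]:
    im=cv2.imread(f"pics/{n}.png")[y0:y1,x0:x1]; cv2.imwrite(f"pics/{o}.png",cv2.resize(im,None,fx=s,fy=s,interpolation=cv2.INTER_CUBIC))
E
```

```text
(no output)
```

View pics/t0r.png

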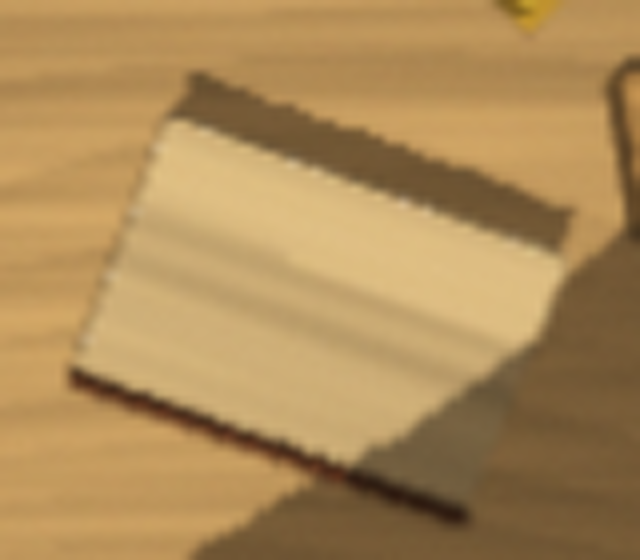

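View pics/s0r.png

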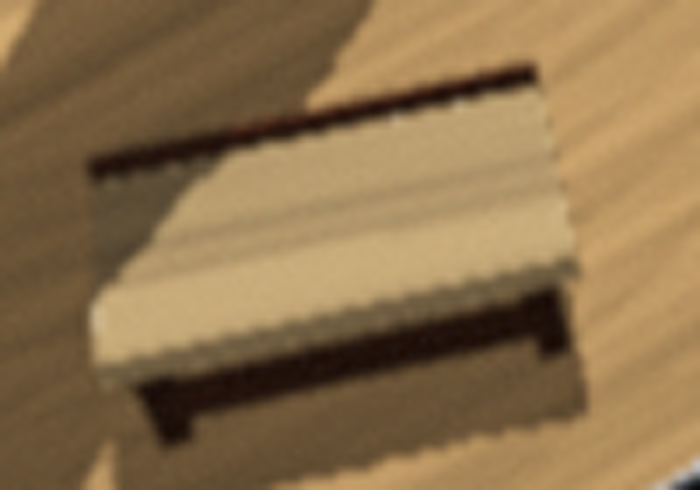

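View pics/w34r.png

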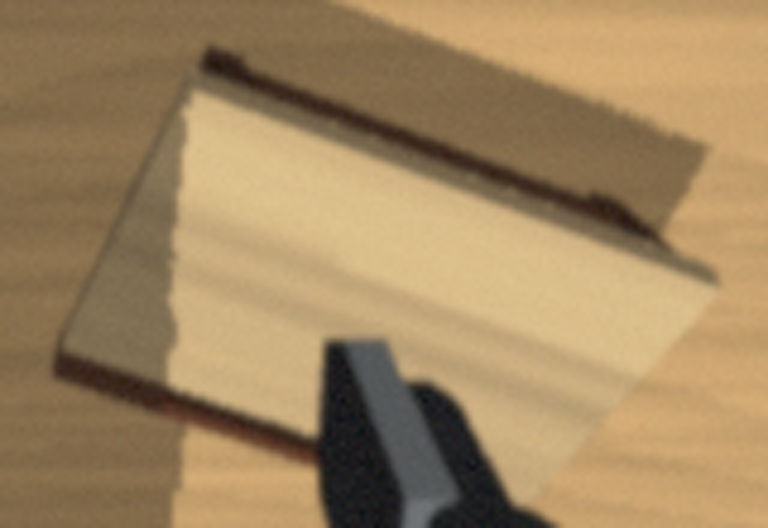

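```bash
cat > rack.py <<'E'
from h import *
import pickle
c35=pickle.load(open("c35.pkl","rb"))
ctT=np.array([0.07857492,0.00016285,-0.11793914])
p0=np.array([0.2436564,-0.52055406,0.25582294]);
def calat(p,R):
    cal=env.get_calibration("wrist"); pn,Rn_=pose()
    Rt=cal["R"]@Rn_; ct=Rn_.T@(-cal["R"].T@cal["t"]-pn)
    c=dict(cal); c["R"]=Rt@R.T; c["t"]=-c["R"]@(p+R@ct); return c
c34=calat(np.array([0.48174229,-0.18457019,0.28563901]),np.array([[0.99994747,0.00142186,-0.01015075],[0.00141068,-0.99999839,-0.00110823],[-0.0101523,0.00109385,-0.99994787]]))
A,B,C,D=(56,86,12),(56,-86,12),(-56,86,20),(-56,-86,20)
obs=[]
def add(cal,x0,y0,s,lst):
    for L,(a,b) in lst: obs.append((cal,np.array(L)/1000,np.array([x0+(a+.5)/s-.5,y0+(b+.5)/s-.5])))
add(env.get_calibration("top"),290,190,8,[(A,(172,118)),(B,(562,257)),(C,(80,370)),(D,(468,508))])
add(env.get_calibration("scene"),100,190,7,[(A,(577,260)),(B,(98,362)),(C,(540,84)),(D,(90,180))])
add(c34,230,160,4.8,[(A,(188,95)),(B,(718,285)),(C,(62,345))])
add(c35,180,130,3.5,[(A,(103,352)),(C,(95,513)),(D,(372,600))])
def Rr(yaw,pitch): return Rn.from_euler("ZY",[yaw,-pitch]).as_matrix()
def res(v):
    R=Rr(v[3],v[4]); return np.concatenate([(proj(c,R@L+v[:3])[0]-o) for c,L,o in obs]+[[(v[4]-np.radians(18))*60]])
if __name__=="__main__":
    r=least_squares(res,[.385,-.267,.03,-.35,.31],loss="soft_l1",x_scale=[.01,.01,.01,.1,.1])
    print(r.x.round(4),np.degrees(r.x[3:]).round(2)); print(r.fun[:-1].reshape(-1,2).round(1).tolist())
    np.save("rack.npy",r.x)
E
python3 rack.py
```

```text
[ 0.3899 -0.2696  0.0239 -0.3611  0.355 ] [-20.69  20.34]
[[-0.4, 0.1], [1.1, 0.4], [-0.7, 0.7], [0.4, 0.9], [-0.4, -0.3], [-0.9, 1.4], [-1.1, -0.5], [-0.8, 0.2], [-0.3, -0.9], [0.1, 0.3], [-0.3, 2.8], [-0.4, -5.1], [-14.7, -4.5], [0.4, 0.1]]
```

```bash
sed -i 's/^add(c35.*/add(c35,180,130,3.5,[(D,(372,600))])/' rack.py; python3 rack.py; sed -i 's/soft_l1/linear/' rack.py; python3 rack.py
```

```text
[ 0.3911 -0.2691  0.0242 -0.3688  0.3554] [-21.13  20.36]
[[-0.4, -0.5], [1.0, 0.2], [-0.9, 0.1], [0.1, 0.7], [-0.1, 0.1], [-0.7, 1.4], [-0.5, -0.2], [-0.3, 0.1], [-0.1, -2.0], [-0.0, 0.1], [-0.7, 1.7], [-0.2, -0.1]]
[ 0.3907 -0.2691  0.0237 -0.3694  0.3494] [-21.16  20.02]
[[-0.4, -0.4], [0.9, 0.3], [-0.9, 0.2], [0.1, 0.8], [-0.2, 0.3], [-0.8, 1.5], [-0.6, -0.3], [-0.3, -0.0], [-0.1, -2.0], [-0.2, 0.1], [-0.7, 1.9], [-0.3, 0.1]]
```

```bash
python3 - <<'E'
from rack import *
im=cv2.imread("pics/w34_raw.png")
print(samples(im,c34,ztop=.030,roi=(165,0,235,110)))
R=Rr(-.369,np.radians(19)); v=np.array([.3907,-.2691,.0239])
for y in (.05,0,-.05): print("slot",y,(R@np.array([0,y,.020])+v).round(4))
print(go(.6690,-.118,.16,0.0)); print(jaw())
P=lambda pts:[((a+.5)/1.5-.5,(b+.5)/1.5-.5) for a,b in pts]
print("rim",unproj(c34,P([(345,3),(348,158),(258,157)]),.018).round(4).tolist(),"nose edge",unproj(c34,P([(415,170)]),.014).round(4), "stop",unproj(c34,P([(427,42),(425,117)]),.028).round(4).tolist())
E
```

```text
{'green': [(array([ 575.2, -110.7]), array([66.3, 16.2]), 88.2, array([195.,  93.]))], 'blue': [(array([ 618.9, -114.1]), array([ 93.1, 127.9]), -1.2, array([203.,  61.]))], 'white': [(array([639.1, -87.5]), array([27.7, 83.3]), -6.9, array([172.,  26.]))]}
slot 0.05 [ 0.4027 -0.2201  0.0428]
slot 0 [ 0.3846 -0.2668  0.0428]
slot -0.05 [ 0.3666 -0.3134  0.0428]
(array([ 118.8, -152. ,  124.8]), np.float64(-1.57))
-1.5701594882361523
rim [[0.6837, -0.156, 0.018], [0.5607, -0.1557, 0.018], [0.5617, -0.0726, 0.018]] nose edge [[ 0.55   -0.2183  0.014 ]] stop [[0.6528, -0.2241, 0.028], [0.595, -0.2245, 0.028]]
```

Request:
{"api": "play_rows", "payload": {
  "newtons": 40,
  "series": [
    {"gripper":0.35,"x":20,"y":-20,"z":0,"spin":-0.14},
    {"gripper":0.35,"x":50,"y":-60,"z":0,"spin":-0.28},
    {"gripper":0.35,"x":80,"y":-100,"z":30,"spin":-0.42},
    {"gripper":0.35,"x":110,"y":-140,"z":60,"spin":-0.56},
    {"gripper":0.35,"x":118,"y":-155,"z":90,"spin":-0.7},
    {"gripper":0.35,"x":118,"y":-155,"z":120,"spin":-0.84},
    {"gripper":0.35,"x":118,"y":-155,"z":125,"spin":-0.98},
    {"gripper":0.35,"x":118,"y":-155,"z":125,"spin":-1.12},
    {"gripper":0.35,"x":118,"y":-155,"z":125,"spin":-1.26},
    {"gripper":0.35,"x":118,"y":-155,"z":125,"spin":-1.4},
    {"gripper":0.35,"x":118,"y":-155,"z":125,"spin":-1.54},
    {"gripper":0.35,"x":118,"y":-155,"z":125,"spin":-1.57},
    {"gripper":0.35,"x":118,"y":-155,"z":125,"spin":-1.57},
    {"gripper":0.35,"x":118,"y":-155,"z":125,"spin":-1.57}
  ]
}}

```text
clock: 53.15
tool_pos: [0.6682, -0.1158, 0.1595]
tool_rot: [-2.222, -2.213, 0.012]
ft_force: [0.3, 0.2, 0.1]
opening: 0.0296
```

```bash
python3 - <<'E'
from h import *
snap("wrist","w36",scale=1.5); print(pose(),env.state()["ft_force"],env.state()["q"].round(2))
E
```

```text
(array([ 0.66815344, -0.11578476,  0.15946773]), array([[ 0.00359495,  0.99995024, -0.00930555],
       [ 0.99999202, -0.00361097, -0.00170614],
       [-0.00173966, -0.00929934, -0.99995525]])) [-0.3448464   0.74241355  0.18481227] [-0.06  1.04  0.51  1.16 -0.5   1.07  0.46]
```

View pics/w36.png

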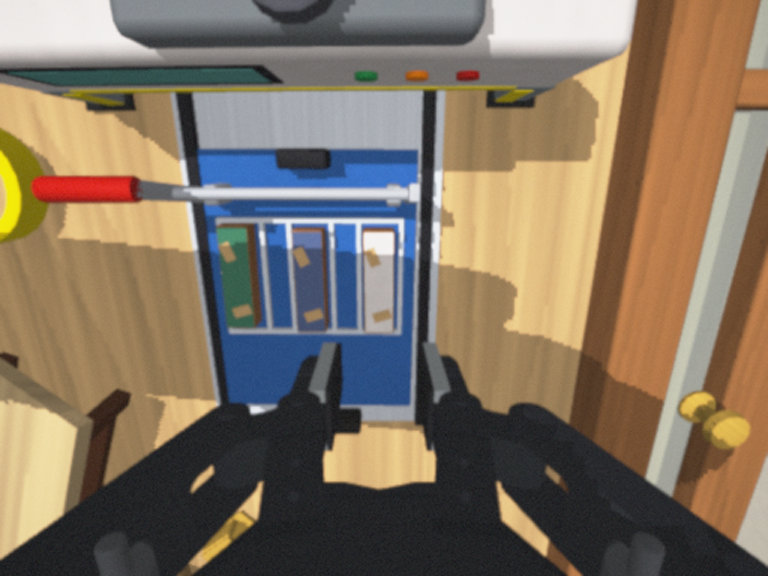

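```bash
python3 - <<'E'
from h import *
cal=env.get_calibration("wrist")
im=cv2.imread("pics/w36_raw.png")
print(samples(im,cal,ztop=.030,roi=(235,145,270,225),c3=("white",)),samples(im,cal,ztop=.030,roi=(140,145,180,225),c3=("green",)))
P=lambda pts:[((a+.5)/1.5-.5,(b+.5)/1.5-.5) for a,b in pts]
print("rim",unproj(cal,P([(215,220),(404,219),(401,334),(229,334)]),.018).round(4).tolist())
print("nose",unproj(cal,P([(400,405)]),.014).round(4)," bed end",unproj(cal,P([(400,422)]),.006).round(4),"lever pin",unproj(cal,P([(87,189)]),.097).round(4),"hinge",unproj(cal,P([(395,195)]),.033))
E
```

```text
{'white': [(array([ 667.2, -111.1]), array([77.2, 31.9]), 88.6, array([253., 184.]))]} {'green': [(array([ 574.4, -111.2]), array([66.2, 17.2]), 88.3, array([157., 183.]))]}
rim [[0.5609, -0.0746, 0.018], [0.6847, -0.0744, 0.018], [0.6837, -0.156, 0.018], [0.5604, -0.1561, 0.018]]
nose [[ 0.6839 -0.2175  0.014 ]]  bed end [[ 0.6845 -0.2388  0.006 ]] lever pin [[ 0.5384 -0.0494  0.097 ]] hinge [[ 0.67827736 -0.05787381  0.033     ]]
```

Request:
{"api": "play_rows", "payload": {
  "series": [
    {"gripper":0.35,"x":1.5,"y":0,"z":40,"spin":0.003},
    {"gripper":0.35,"x":1.5,"y":0,"z":80,"spin":0.003},
    {"gripper":0.35,"x":1.5,"y":1,"z":105,"spin":0.003},
    {"gripper":0.35,"x":1.5,"y":1,"z":112,"spin":0.003},
    {"gripper":0.35,"x":1.5,"y":1,"z":112,"spin":0.003},
    {"gripper":0.15,"x":1.5,"y":1,"z":112,"spin":0.003},
    {"gripper":0.15,"x":1.5,"y":1,"z":112,"spin":0.003},
    {"gripper":0.15,"x":1.5,"y":1,"z":112,"spin":0.003},
    {"gripper":0.15,"x":1.5,"y":1,"z":112,"spin":0.003},
    {"gripper":0.15,"x":1.5,"y":1,"z":112,"spin":0.003}
  ]
}}

```text
clock: 54.2
tool_pos: [0.6688, -0.1147, 0.049]
tool_rot: [-2.223, -2.214, 0.01]
ft_force: [-0.8, 0.8, 8.8]
opening: 0.0184
```

Request:
{"api": "play_rows", "payload": {
  "series": [
    {"gripper":0.15,"x":0,"y":0,"z":-10,"spin":0},
    {"gripper":0.15,"x":0,"y":0,"z":-50,"spin":0},
    {"gripper":0.15,"x":0,"y":0,"z":-100,"spin":0},
    {"gripper":0.15,"x":0,"y":0,"z":-115,"spin":0},
    {"gripper":0.15,"x":0,"y":0,"z":-115,"spin":0},
    {"gripper":0.15,"x":0,"y":0,"z":-115,"spin":0}
  ]
}}

```text
clock: 54.8
tool_pos: [0.6691, -0.1143, 0.1624]
tool_rot: [-2.222, -2.213, 0.012]
ft_force: [-0.1, -0.2, -0.6]
opening: 0.0188
```

```bash
python3 - <<'E'
from h import *
snap("wrist","w37",scale=1.5); print(pose(),env.state()["ft_force"],env.state()["q"].round(2))
print(go(.3666,-.3134,.16,np.radians(-21.1-90)))
print(go(.3666,-.3134,.16,np.radians(-21.1+90)))
E
```

```text
(array([ 0.66886028, -0.11422529,  0.16171494]), array([[ 0.00409643,  0.99993874, -0.01028278],
       [ 0.99999092, -0.00410833, -0.0011356 ],
       [-0.00117777, -0.01027804, -0.99994649]])) [ 0.50017729  0.12144418 -0.10170019] [-0.07  1.04  0.51  1.15 -0.5   1.08  0.46]
(array([-200.4, -301.4,    5. ]), np.float64(-1.207))
(array([-200.4, -301.4,    5. ]), np.float64(-1.207))
```

View pics/w37.png

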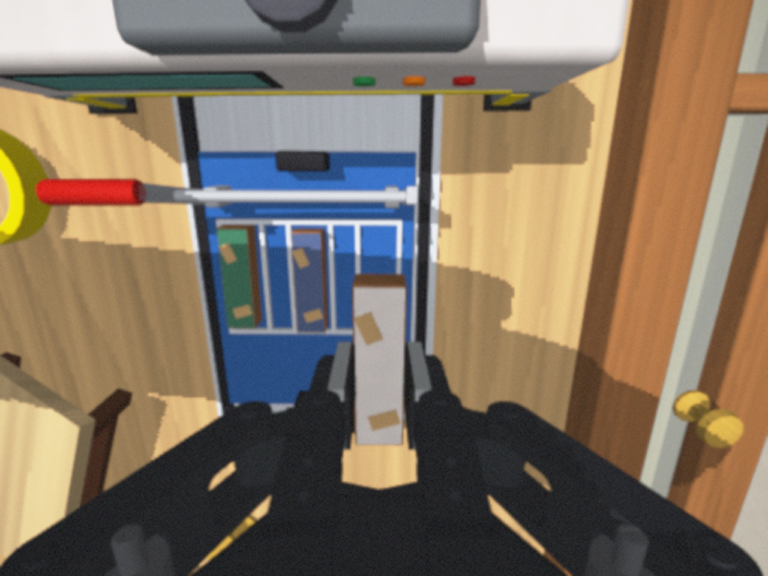

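Request:
{"api": "play_rows", "payload": {
  "series": [
    {"gripper":0.15,"x":-15,"y":-25,"z":5,"spin":0.14},
    {"gripper":0.15,"x":-30,"y":-50,"z":5,"spin":0.28},
    {"gripper":0.15,"x":-50,"y":-80,"z":5,"spin":0.42},
    {"gripper":0.15,"x":-70,"y":-110,"z":5,"spin":0.56},
    {"gripper":0.15,"x":-90,"y":-140,"z":5,"spin":0.7},
    {"gripper":0.15,"x":-110,"y":-170,"z":5,"spin":0.84},
    {"gripper":0.15,"x":-130,"y":-200,"z":5,"spin":0.98},
    {"gripper":0.15,"x":-150,"y":-230,"z":5,"spin":1.12},
    {"gripper":0.15,"x":-170,"y":-260,"z":5,"spin":1.26},
    {"gripper":0.15,"x":-190,"y":-285,"z":5,"spin":1.4},
    {"gripper":0.15,"x":-200,"y":-301,"z":5,"spin":1.54},
    {"gripper":0.15,"x":-200,"y":-301,"z":5,"spin":1.68},
    {"gripper":0.15,"x":-200,"y":-301,"z":5,"spin":1.82},
    {"gripper":0.15,"x":-200,"y":-301,"z":5,"spin":1.935},
    {"gripper":0.15,"x":-200,"y":-301,"z":5,"spin":1.935},
    {"gripper":0.15,"x":-200,"y":-301,"z":5,"spin":1.935},
    {"gripper":0.15,"x":-200,"y":-301,"z":5,"spin":1.935}
  ]
}}

```text
clock: 56.55
tool_pos: [0.3673, -0.3132, 0.1604]
tool_rot: [3.086, -0.57, -0.014]
ft_force: [-0.1, -0.5, -0.5]
opening: 0.0183
```

```bash
python3 - <<'E'
from h import *
snap("wrist","w38",scale=1.5); print(pose(),env.state()["ft_force"],env.state()["q"].round(2),env.state()["opening"])
E
```

```text
(array([ 0.36728825, -0.31315848,  0.16047575]), array([[ 0.9337208 , -0.35787987, -0.00935266],
       [-0.35790688, -0.93375632, -0.00133805],
       [-0.00825424,  0.00459675, -0.99995537]])) [-0.95585037 -0.10777247  0.1297031 ] [ 0.2   0.91  0.88  1.94 -0.99  0.8  -0.29] 0.018495861721056103
```

View pics/w38.png

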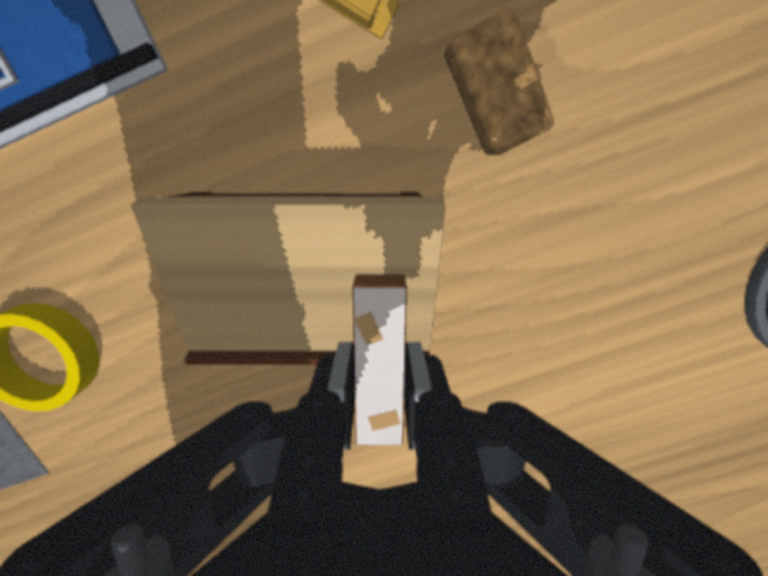

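Request:
{"api": "play_rows", "payload": {
  "series": [
    {"gripper":0.15,"x":0,"y":0,"z":35,"spin":0},
    {"gripper":0.15,"x":0,"y":0,"z":65,"spin":0},
    {"gripper":0.15,"x":0,"y":0,"z":76,"spin":0},
    {"gripper":0.15,"x":0,"y":0,"z":76,"spin":0}
  ]
}}

```text
clock: 57.0
tool_pos: [0.366, -0.313, 0.0834]
tool_rot: [3.087, -0.573, -0.017]
ft_force: [-0.2, -0.8, 1.8]
opening: 0.0181
```

```bash
python3 - <<'E'
from h import *
snap("wrist","w39",scale=1.5); print(pose(),env.state()["ft_force"])
E
```

```text
(array([ 0.36632735, -0.31331245,  0.08418403]), array([[ 9.33241628e-01, -3.59112322e-01, -9.91988163e-03],
       [-3.59138495e-01, -9.33283808e-01, -9.35378084e-04],
       [-8.92215911e-03,  4.43554513e-03, -9.99950359e-01]])) [-0.079078   -0.83348282  1.05272051]
```

View pics/w39.png

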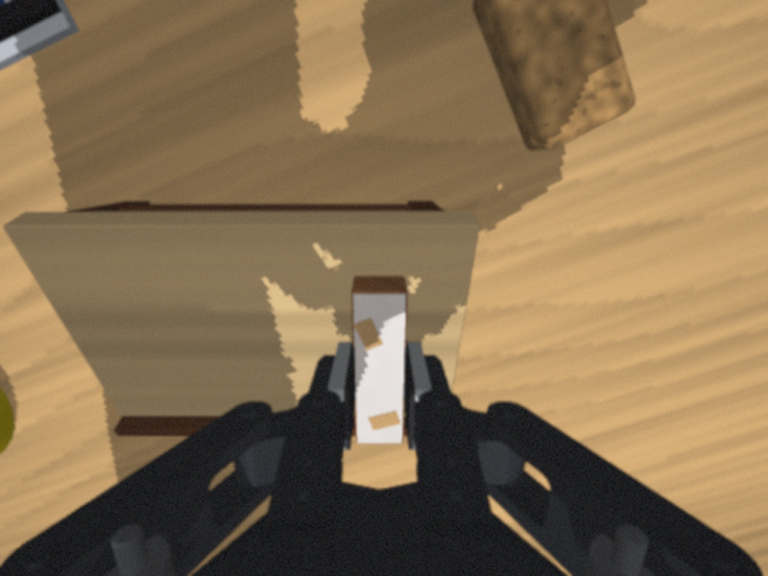

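Request:
{"api": "play_rows", "payload": {
  "series": [
    {"gripper":0.15,"x":4,"y":0,"z":0,"spin":0},
    {"gripper":0.15,"x":4,"y":0,"z":3,"spin":0},
    {"gripper":0.15,"x":4,"y":0,"z":6,"spin":0},
    {"gripper":0.15,"x":4,"y":0,"z":8,"spin":0},
    {"gripper":0.15,"x":4,"y":0,"z":8,"spin":0}
  ]
}}

```text
clock: 57.55
tool_pos: [0.3703, -0.3149, 0.077]
tool_rot: [3.085, -0.574, -0.013]
ft_force: [-5.2, 1.8, 9.3]
opening: 0.0184
```

```bash
python3 - <<'E'
from h import *
snap("wrist","w40",scale=1.5); print(pose()[0],env.state()["ft_force"])
E
```

```text
[ 0.37027637 -0.31489982  0.07704103] [-5.04987999  2.28057966  9.13215915]
```

View pics/w40.png

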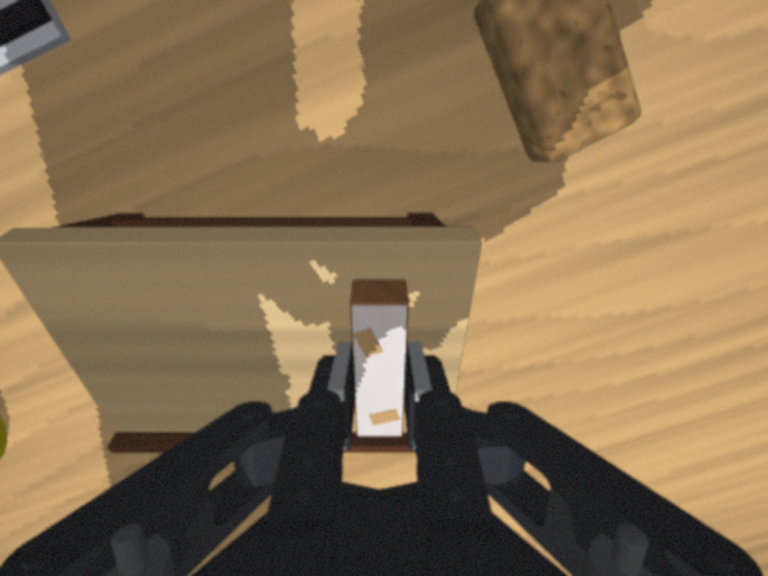

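Request:
{"api": "play_rows", "payload": {
  "series": [
    {"gripper":0.15,"x":0,"y":0,"z":2,"spin":0},
    {"gripper":0.15,"x":0,"y":0,"z":4,"spin":0},
    {"gripper":0.15,"x":0,"y":0,"z":6,"spin":0},
    {"gripper":0.15,"x":0,"y":0,"z":6,"spin":0}
  ]
}}

```text
clock: 58.0
tool_pos: [0.3706, -0.3154, 0.0717]
tool_rot: [3.084, -0.574, -0.011]
ft_force: [-3.3, 2.5, 20.8]
opening: 0.0183
```

```bash
python3 - <<'E'
from h import *
print(pose()[0],env.state()["ft_force"])
E
```

```text
[ 0.37056142 -0.31535697  0.07167447] [-3.26594056  2.51907845 20.8480881 ]
```

Request:
{"api": "play_rows", "payload": {
  "series": [
    {"gripper":0.2,"x":0,"y":0,"z":0,"spin":0},
    {"gripper":0.25,"x":0,"y":0,"z":0,"spin":0},
    {"gripper":0.32,"x":0,"y":0,"z":-1,"spin":0},
    {"gripper":0.32,"x":0,"y":0,"z":-1,"spin":0},
    {"gripper":0.32,"x":0,"y":0,"z":-1,"spin":0},
    {"gripper":0.32,"x":0,"y":0,"z":-15,"spin":0},
    {"gripper":0.32,"x":0,"y":0,"z":-55,"spin":0},
    {"gripper":0.32,"x":20,"y":0,"z":-95,"spin":0},
    {"gripper":0.32,"x":40,"y":0,"z":-105,"spin":0},
    {"gripper":0.32,"x":40,"y":0,"z":-105,"spin":0},
    {"gripper":0.32,"x":40,"y":0,"z":-105,"spin":0}
  ]
}}

```text
clock: 59.1
tool_pos: [0.4085, -0.3288, 0.175]
tool_rot: [3.086, -0.574, -0.014]
ft_force: [-0.1, 0.6, -0.3]
opening: 0.0274
```

```bash
python3 - <<'E'
from h import *
snap("wrist","w41",scale=1.5); print(pose(),env.state()["ft_force"])
print(go(.6228,-.114,.16,0.0))
E
```

```text
(array([ 0.40809078, -0.32875933,  0.17477341]), array([[ 9.32848282e-01, -3.60135591e-01, -9.82035239e-03],
       [-3.60161905e-01, -9.32889281e-01, -9.96032425e-04],
       [-8.80259475e-03,  4.46606396e-03, -9.99951283e-01]])) [ 0.5015003  -0.1015632  -1.17847525]
(array([ 123.1, -277.7,   12.5]), np.float64(1.202))
```

View pics/w41.png

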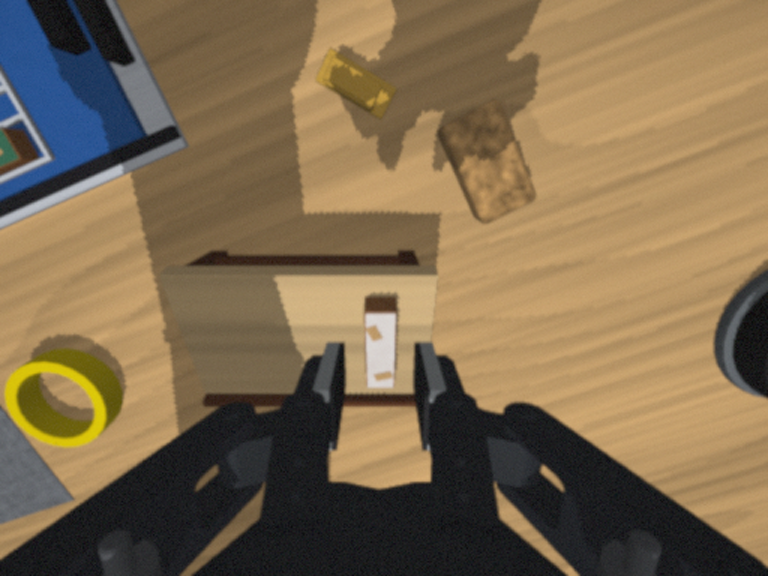

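White lies flat on the rack at (380,350)/1.5. Next is blue.

Request:
{"api": "play_rows", "payload": {
  "series": [
    {"gripper":0.35,"x":10,"y":-25,"z":0,"spin":-0.14},
    {"gripper":0.35,"x":22,"y":-50,"z":0,"spin":-0.28},
    {"gripper":0.35,"x":35,"y":-80,"z":0,"spin":-0.42},
    {"gripper":0.35,"x":48,"y":-110,"z":0,"spin":-0.56},
    {"gripper":0.35,"x":62,"y":-140,"z":0,"spin":-0.7},
    {"gripper":0.35,"x":75,"y":-170,"z":0,"spin":-0.84},
    {"gripper":0.35,"x":88,"y":-200,"z":0,"spin":-0.98},
    {"gripper":0.35,"x":101,"y":-230,"z":0,"spin":-1.12},
    {"gripper":0.35,"x":115,"y":-260,"z":0,"spin":-1.26},
    {"gripper":0.35,"x":123,"y":-278,"z":5,"spin":-1.4},
    {"gripper":0.35,"x":123,"y":-278,"z":10,"spin":-1.54},
    {"gripper":0.35,"x":123,"y":-278,"z":12,"spin":-1.68},
    {"gripper":0.35,"x":123,"y":-278,"z":12,"spin":-1.82},
    {"gripper":0.35,"x":123,"y":-278,"z":12,"spin":-1.935},
    {"gripper":0.35,"x":123,"y":-278,"z":12,"spin":-1.935},
    {"gripper":0.35,"x":123,"y":-278,"z":12,"spin":-1.935},
    {"gripper":0.35,"x":123,"y":-278,"z":12,"spin":-1.935}
  ]
}}

```text
clock: 60.85
tool_pos: [0.623, -0.114, 0.1607]
tool_rot: [-2.225, -2.209, 0.012]
ft_force: [0.1, 0.2, -0.2]
opening: 0.0298
```

```bash
python3 - <<'E'
from h import *
snap("wrist","w42",scale=1.5); print(pose()[0],jaw(),env.state()["ft_force"])
cal=env.get_calibration("wrist")
P=lambda pts:[((a+.5)/1.5-.5,(b+.5)/1.5-.5) for a,b in pts]
E
```

```text
[ 0.62308735 -0.11392532  0.1606767 ] -0.006302495124232883 [ 0.13314001 -0.45927473  0.68170471]
```

View pics/w42.png

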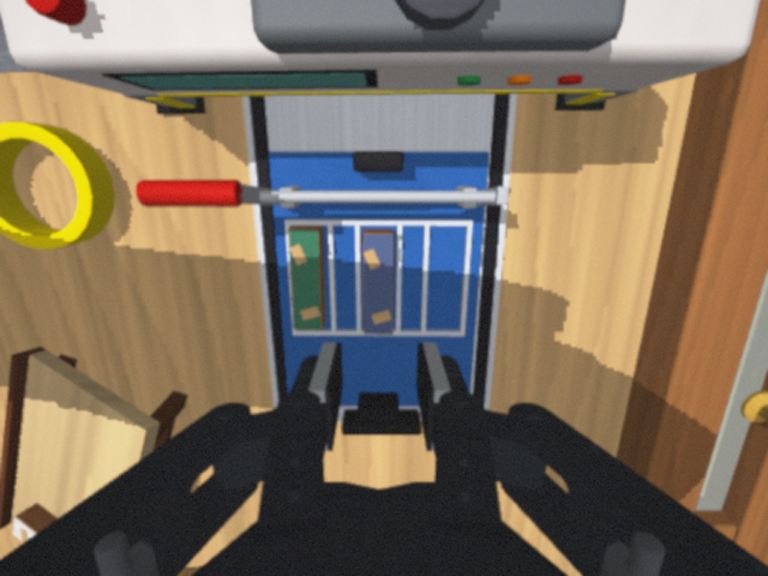

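Request:
{"api": "play_rows", "payload": {
  "series": [
    {"gripper":0.35,"x":0,"y":0,"z":40,"spin":0},
    {"gripper":0.35,"x":0,"y":0,"z":80,"spin":0},
    {"gripper":0.35,"x":0,"y":1,"z":105,"spin":0},
    {"gripper":0.35,"x":0,"y":1,"z":113,"spin":0},
    {"gripper":0.35,"x":0,"y":1,"z":113,"spin":0},
    {"gripper":0.15,"x":0,"y":1,"z":113,"spin":0},
    {"gripper":0.15,"x":0,"y":1,"z":113,"spin":0},
    {"gripper":0.15,"x":0,"y":1,"z":113,"spin":0},
    {"gripper":0.15,"x":0,"y":1,"z":113,"spin":0},
    {"gripper":0.15,"x":0,"y":1,"z":113,"spin":0},
    {"gripper":0.15,"x":0,"y":1,"z":100,"spin":0},
    {"gripper":0.15,"x":0,"y":1,"z":60,"spin":0},
    {"gripper":0.15,"x":0,"y":1,"z":15,"spin":0},
    {"gripper":0.15,"x":0,"y":1,"z":0,"spin":0},
    {"gripper":0.15,"x":0,"y":1,"z":0,"spin":0}
  ]
}}

```text
clock: 62.4
tool_pos: [0.6253, -0.1142, 0.1645]
tool_rot: [-2.225, -2.216, 0.008]
ft_force: [-0.1, -0.7, -0.6]
opening: 0.0182
```

```bash
python3 - <<'E'
from h import *
snap("wrist","w43",scale=1.5); print(pose()[0],env.state()["ft_force"],env.state()["opening"])
print(go(.3846,-.2668,.16,np.radians(-21.1-90)))
E
```

```text
[ 0.62465977 -0.11391909  0.16254424] [-0.61635313  0.75576222 -0.75120576] 0.018604244480544475
(array([-153.8, -239.4,    4.5]), np.float64(-1.206))
```

View pics/w43.png

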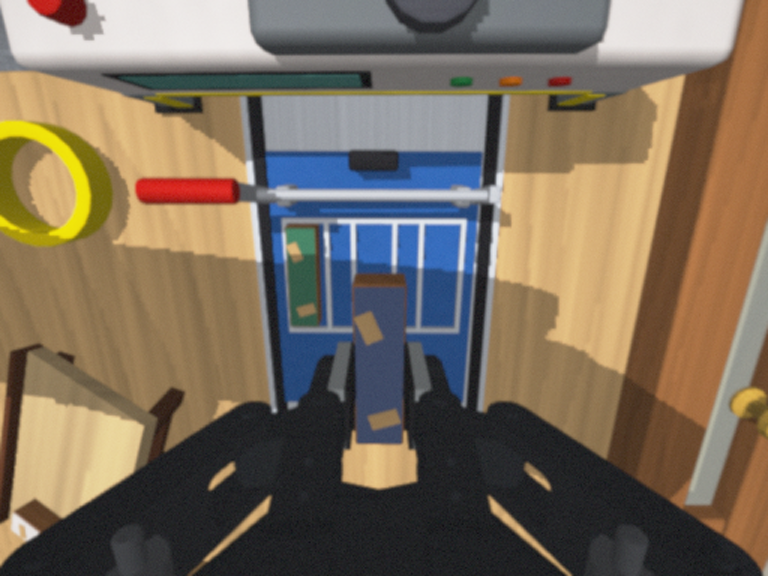

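Request:
{"api": "play_rows", "payload": {
  "series": [
    {"gripper":0.15,"x":-10,"y":-18,"z":4,"spin":0.14},
    {"gripper":0.15,"x":-25,"y":-40,"z":4,"spin":0.28},
    {"gripper":0.15,"x":-40,"y":-64,"z":4,"spin":0.42},
    {"gripper":0.15,"x":-56,"y":-88,"z":4,"spin":0.56},
    {"gripper":0.15,"x":-72,"y":-112,"z":4,"spin":0.7},
    {"gripper":0.15,"x":-88,"y":-136,"z":4,"spin":0.84},
    {"gripper":0.15,"x":-104,"y":-160,"z":4,"spin":0.98},
    {"gripper":0.15,"x":-120,"y":-184,"z":4,"spin":1.12},
    {"gripper":0.15,"x":-136,"y":-208,"z":4,"spin":1.26},
    {"gripper":0.15,"x":-150,"y":-226,"z":4,"spin":1.4},
    {"gripper":0.15,"x":-156,"y":-234,"z":4,"spin":1.54},
    {"gripper":0.15,"x":-156,"y":-234,"z":4,"spin":1.68},
    {"gripper":0.15,"x":-156,"y":-234,"z":4,"spin":1.82},
    {"gripper":0.15,"x":-156,"y":-234,"z":4,"spin":1.935},
    {"gripper":0.15,"x":-156,"y":-234,"z":4,"spin":1.935},
    {"gripper":0.15,"x":-156,"y":-234,"z":4,"spin":1.935},
    {"gripper":0.15,"x":-156,"y":-234,"z":4,"spin":1.935}
  ]
}}

```text
clock: 64.15
tool_pos: [0.3895, -0.269, 0.1592]
tool_rot: [3.086, -0.57, -0.014]
ft_force: [-0.1, 0.4, -0.0]
opening: 0.0185
```

```bash
python3 - <<'E'
from h import *
snap("wrist","w44",scale=1.5); print(pose(),env.state()["ft_force"],env.state()["opening"])
E
```

```text
(array([ 0.3895604 , -0.26902459,  0.15928203]), array([[ 0.9337094 , -0.35791431, -0.00917053],
       [-0.35794136, -0.93374295, -0.00144534],
       [-0.00804561,  0.00463204, -0.99995691]])) [-0.56638508  0.31575915 -1.5134881 ] 0.01856744405201974
```

View pics/w44.png

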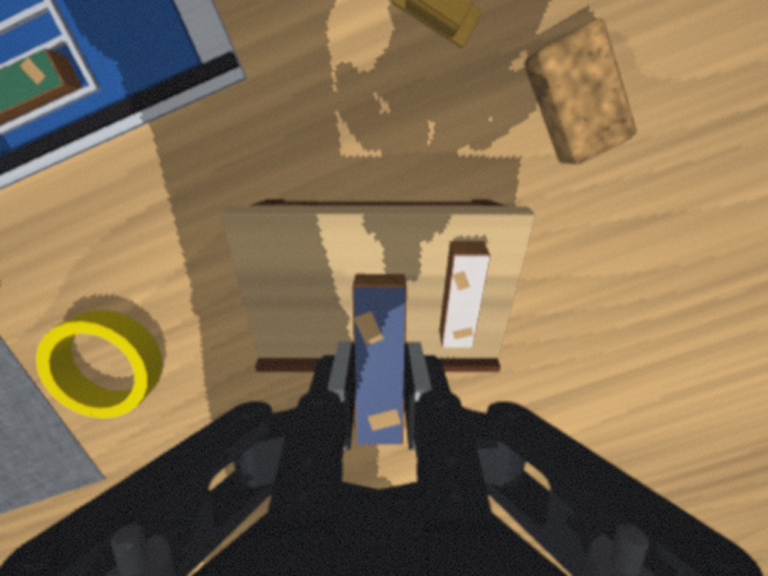

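Request:
{"api": "play_rows", "payload": {
  "series": [
    {"gripper":0.15,"x":0,"y":0,"z":35,"spin":0},
    {"gripper":0.15,"x":0,"y":0,"z":62,"spin":0},
    {"gripper":0.15,"x":1,"y":0,"z":73,"spin":0},
    {"gripper":0.15,"x":1,"y":0,"z":76,"spin":0},
    {"gripper":0.15,"x":1,"y":0,"z":79,"spin":0},
    {"gripper":0.15,"x":1,"y":0,"z":82,"spin":0},
    {"gripper":0.15,"x":1,"y":0,"z":84,"spin":0},
    {"gripper":0.15,"x":1,"y":0,"z":84,"spin":0}
  ]
}}

```text
clock: 65.0
tool_pos: [0.389, -0.2695, 0.0755]
tool_rot: [3.086, -0.573, -0.015]
ft_force: [-8.0, 2.8, 11.5]
opening: 0.0181
```

Request:
{"api": "play_rows", "payload": {
  "series": [
    {"gripper":0.15,"x":0,"y":0,"z":2,"spin":0},
    {"gripper":0.15,"x":0,"y":0,"z":4,"spin":0},
    {"gripper":0.15,"x":0,"y":0,"z":4,"spin":0}
  ]
}}

```text
clock: 65.3
tool_pos: [0.3894, -0.2699, 0.0719]
tool_rot: [3.085, -0.573, -0.013]
ft_force: [-4.1, 0.4, 14.8]
opening: 0.0183
```

Request:
{"api": "play_rows", "payload": {
  "series": [
    {"gripper":0.15,"x":0,"y":0,"z":1.5,"spin":0},
    {"gripper":0.15,"x":0,"y":0,"z":1.5,"spin":0},
    {"gripper":0.2,"x":0,"y":0,"z":1.5,"spin":0},
    {"gripper":0.25,"x":0,"y":0,"z":1,"spin":0},
    {"gripper":0.32,"x":0,"y":0,"z":0,"spin":0},
    {"gripper":0.32,"x":0,"y":0,"z":0,"spin":0},
    {"gripper":0.32,"x":0,"y":0,"z":-15,"spin":0},
    {"gripper":0.32,"x":0,"y":0,"z":-55,"spin":0},
    {"gripper":0.32,"x":20,"y":0,"z":-95,"spin":0},
    {"gripper":0.32,"x":40,"y":0,"z":-105,"spin":0},
    {"gripper":0.32,"x":40,"y":0,"z":-105,"spin":0},
    {"gripper":0.32,"x":40,"y":0,"z":-105,"spin":0}
  ]
}}

```text
clock: 66.5
tool_pos: [0.4278, -0.2836, 0.1757]
tool_rot: [3.086, -0.574, -0.014]
ft_force: [0.9, 0.2, -0.2]
opening: 0.0272
```

```bash
python3 - <<'E'
from h import *
snap("wrist","w45",scale=1.5); print(pose(),env.state()["ft_force"])
print(go(.5765,-.1145,.16,0.0))
E
```

```text
(array([ 0.42752795, -0.28348131,  0.17547354]), array([[ 9.32926128e-01, -3.59931818e-01, -9.89575579e-03],
       [-3.59957786e-01, -9.32968137e-01, -9.20189430e-04],
       [-8.90121939e-03,  4.42052311e-03, -9.99950612e-01]])) [-0.44826664 -0.37236654  0.73489452]
(array([  78.3, -211.3,   13.8]), np.float64(1.203))
```

View pics/w45.png

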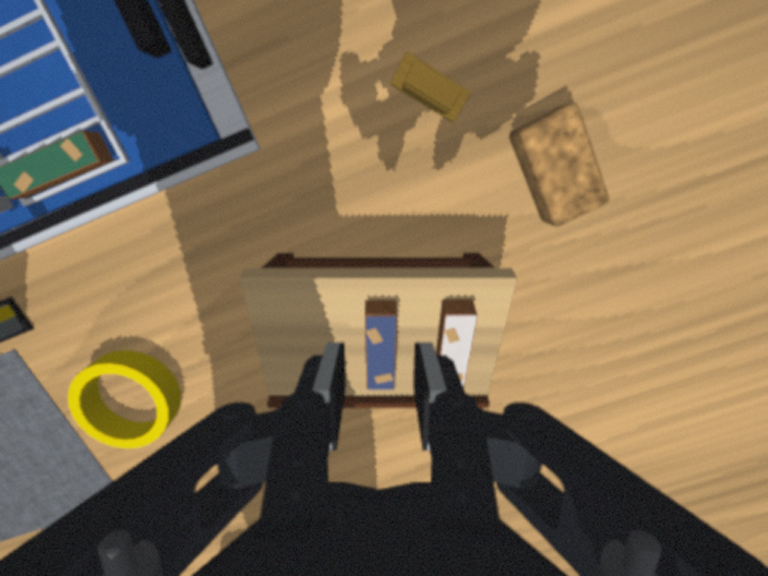

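Blue and white lie side by side on the rack. Next is green.

Request:
{"api": "play_rows", "payload": {
  "series": [
    {"gripper":0.35,"x":6,"y":-18,"z":0,"spin":-0.14},
    {"gripper":0.35,"x":14,"y":-40,"z":0,"spin":-0.28},
    {"gripper":0.35,"x":22,"y":-62,"z":0,"spin":-0.42},
    {"gripper":0.35,"x":30,"y":-84,"z":0,"spin":-0.56},
    {"gripper":0.35,"x":38,"y":-106,"z":0,"spin":-0.7},
    {"gripper":0.35,"x":46,"y":-128,"z":0,"spin":-0.84},
    {"gripper":0.35,"x":54,"y":-150,"z":0,"spin":-0.98},
    {"gripper":0.35,"x":62,"y":-172,"z":0,"spin":-1.12},
    {"gripper":0.35,"x":70,"y":-194,"z":0,"spin":-1.26},
    {"gripper":0.35,"x":78,"y":-211,"z":5,"spin":-1.4},
    {"gripper":0.35,"x":78,"y":-211,"z":10,"spin":-1.54},
    {"gripper":0.35,"x":78,"y":-211,"z":14,"spin":-1.68},
    {"gripper":0.35,"x":78,"y":-211,"z":14,"spin":-1.82},
    {"gripper":0.35,"x":78,"y":-211,"z":14,"spin":-1.935},
    {"gripper":0.35,"x":78,"y":-211,"z":14,"spin":-1.935},
    {"gripper":0.35,"x":78,"y":-211,"z":14,"spin":-1.935},
    {"gripper":0.35,"x":78,"y":-211,"z":14,"spin":-1.935}
  ]
}}

```text
clock: 68.25
tool_pos: [0.5764, -0.115, 0.1601]
tool_rot: [-2.225, -2.21, 0.012]
ft_force: [-0.3, -0.7, -0.1]
opening: 0.0301
```

```bash
python3 - <<'E'
from h import *
snap("wrist","w46",scale=1.5); print(pose()[0],jaw(),env.state()["ft_force"])
E
```

```text
[ 0.57642751 -0.11492431  0.16013527] -0.006276621152191092 [-0.56838776  0.36150445 -0.25124558]
```

View pics/w46.png

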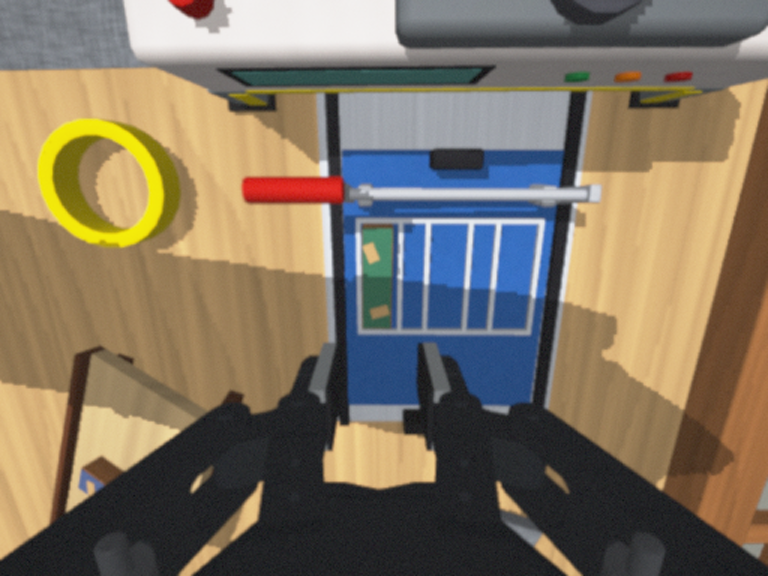

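Request:
{"api": "play_rows", "payload": {
  "series": [
    {"gripper":0.35,"x":1,"y":-0.5,"z":40,"spin":0},
    {"gripper":0.35,"x":1,"y":-0.5,"z":80,"spin":0},
    {"gripper":0.35,"x":1,"y":0,"z":105,"spin":0},
    {"gripper":0.35,"x":1,"y":0,"z":113,"spin":0},
    {"gripper":0.35,"x":1,"y":0,"z":113,"spin":0},
    {"gripper":0.15,"x":1,"y":0,"z":113,"spin":0},
    {"gripper":0.15,"x":1,"y":0,"z":113,"spin":0},
    {"gripper":0.15,"x":1,"y":0,"z":113,"spin":0},
    {"gripper":0.15,"x":1,"y":0,"z":113,"spin":0},
    {"gripper":0.15,"x":1,"y":0,"z":113,"spin":0},
    {"gripper":0.15,"x":1,"y":0,"z":100,"spin":0},
    {"gripper":0.15,"x":1,"y":0,"z":60,"spin":0},
    {"gripper":0.15,"x":1,"y":0,"z":15,"spin":0},
    {"gripper":0.15,"x":1,"y":0,"z":0,"spin":0},
    {"gripper":0.15,"x":1,"y":0,"z":0,"spin":0}
  ]
}}

```text
clock: 69.8
tool_pos: [0.5775, -0.1142, 0.1636]
tool_rot: [-2.225, -2.216, 0.008]
ft_force: [0.3, 0.4, -1.1]
opening: 0.0184
```

```bash
python3 - <<'E'
from h import *
snap("wrist","w47",scale=1.5); print(pose()[0],env.state()["ft_force"],env.state()["opening"])
print(go(.408,-.2225,.16,np.radians(-21.1-90)))
E
```

```text
[ 0.57692222 -0.11386057  0.16180881] [-0.39130226 -0.18619552 -1.13855573] 0.01862135875040101
(array([-109.3, -168.5,    3.2]), np.float64(-1.206))
```

View pics/w47.png

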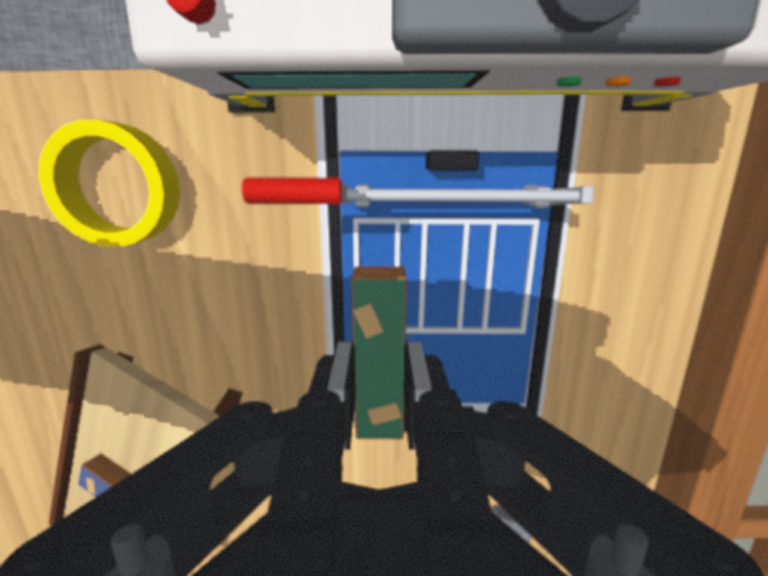

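Request:
{"api": "play_rows", "payload": {
  "series": [
    {"gripper":0.15,"x":-8,"y":-12,"z":3,"spin":0.14},
    {"gripper":0.15,"x":-18,"y":-28,"z":3,"spin":0.28},
    {"gripper":0.15,"x":-28,"y":-44,"z":3,"spin":0.42},
    {"gripper":0.15,"x":-39,"y":-60,"z":3,"spin":0.56},
    {"gripper":0.15,"x":-50,"y":-76,"z":3,"spin":0.7},
    {"gripper":0.15,"x":-61,"y":-92,"z":3,"spin":0.84},
    {"gripper":0.15,"x":-72,"y":-108,"z":3,"spin":0.98},
    {"gripper":0.15,"x":-83,"y":-125,"z":3,"spin":1.12},
    {"gripper":0.15,"x":-94,"y":-142,"z":3,"spin":1.26},
    {"gripper":0.15,"x":-104,"y":-158,"z":3,"spin":1.4},
    {"gripper":0.15,"x":-110,"y":-168.5,"z":3,"spin":1.54},
    {"gripper":0.15,"x":-110,"y":-168.5,"z":3,"spin":1.68},
    {"gripper":0.15,"x":-110,"y":-168.5,"z":3,"spin":1.82},
    {"gripper":0.15,"x":-110,"y":-168.5,"z":3,"spin":1.935},
    {"gripper":0.15,"x":-110,"y":-168.5,"z":3,"spin":1.935},
    {"gripper":0.15,"x":-110,"y":-168.5,"z":3,"spin":1.935},
    {"gripper":0.15,"x":-110,"y":-168.5,"z":3,"spin":1.935}
  ]
}}

```text
clock: 71.55
tool_pos: [0.4075, -0.2233, 0.159]
tool_rot: [3.086, -0.57, -0.014]
ft_force: [0.3, 0.2, -0.8]
opening: 0.0184
```

```bash
python3 - <<'E'
from h import *
snap("wrist","w48",scale=1.5); print(pose()[0],env.state()["ft_force"],env.state()["opening"])
E
```

```text
[ 0.40756556 -0.22332925  0.15902473] [ 0.25098709 -0.1171326   0.69514404] 0.01858314459696309
```

View pics/w48.png

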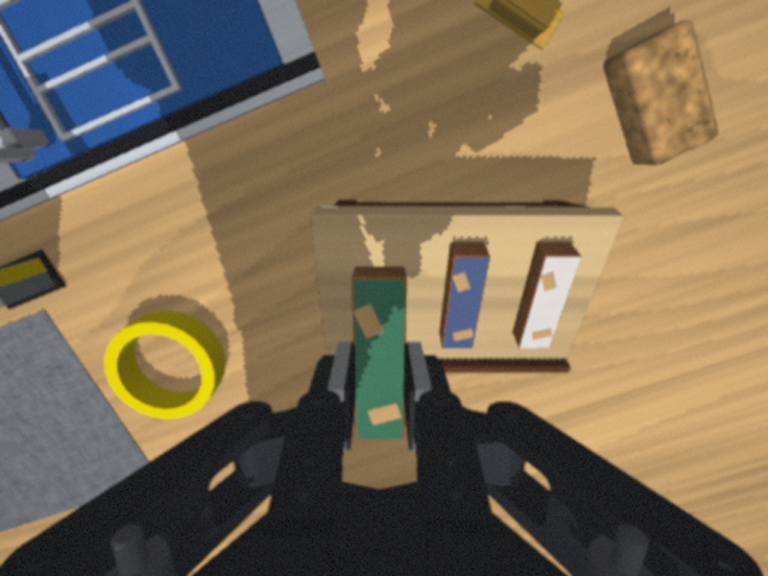

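Request:
{"api": "play_rows", "payload": {
  "series": [
    {"gripper":0.15,"x":0,"y":0,"z":35,"spin":0},
    {"gripper":0.15,"x":0,"y":0,"z":62,"spin":0},
    {"gripper":0.15,"x":0,"y":0,"z":73,"spin":0},
    {"gripper":0.15,"x":0,"y":0,"z":76,"spin":0},
    {"gripper":0.15,"x":0,"y":0,"z":79,"spin":0},
    {"gripper":0.15,"x":0,"y":0,"z":82,"spin":0},
    {"gripper":0.15,"x":0,"y":0,"z":84,"spin":0},
    {"gripper":0.15,"x":0,"y":0,"z":84,"spin":0}
  ]
}}

```text
clock: 72.4
tool_pos: [0.4062, -0.2231, 0.0751]
tool_rot: [3.087, -0.573, -0.015]
ft_force: [-6.3, 4.4, 9.1]
opening: 0.0186
```

Request:
{"api": "play_rows", "payload": {
  "series": [
    {"gripper":0.15,"x":0,"y":0,"z":2,"spin":0},
    {"gripper":0.15,"x":0,"y":0,"z":4,"spin":0},
    {"gripper":0.15,"x":0,"y":0,"z":4,"spin":0}
  ]
}}

```text
clock: 72.7
tool_pos: [0.4066, -0.2236, 0.0718]
tool_rot: [3.086, -0.573, -0.013]
ft_force: [-5.3, 4.3, 21.9]
opening: 0.0186
```

Request:
{"api": "play_rows", "payload": {
  "series": [
    {"gripper":0.15,"x":0,"y":0,"z":0.5,"spin":0},
    {"gripper":0.2,"x":0,"y":0,"z":0.5,"spin":0},
    {"gripper":0.25,"x":0,"y":0,"z":0,"spin":0},
    {"gripper":0.32,"x":0,"y":0,"z":-1,"spin":0},
    {"gripper":0.32,"x":0,"y":0,"z":-1,"spin":0},
    {"gripper":0.32,"x":0,"y":0,"z":-15,"spin":0},
    {"gripper":0.32,"x":0,"y":0,"z":-55,"spin":0},
    {"gripper":0.32,"x":20,"y":0,"z":-95,"spin":0},
    {"gripper":0.32,"x":60,"y":20,"z":-120,"spin":0},
    {"gripper":0.32,"x":80,"y":40,"z":-140,"spin":0},
    {"gripper":0.32,"x":80,"y":40,"z":-140,"spin":0},
    {"gripper":0.32,"x":80,"y":40,"z":-140,"spin":0},
    {"gripper":0.32,"x":80,"y":40,"z":-140,"spin":0}
  ]
}}

```text
clock: 74.0
tool_pos: [0.4681, -0.2885, 0.2099]
tool_rot: [3.086, -0.574, -0.015]
ft_force: [-0.1, -0.2, -0.3]
opening: 0.0276
```

```bash
python3 - <<'E'
from h import *
snap("wrist","w49",scale=1.5); snap("scene","s49",(90,180,330,330),3.2); print(pose()[0],env.state()["ft_force"])
print(go(.623,-.165,.18,np.pi/2))
E
```

```text
[ 0.46819413 -0.28860521  0.21012501] [-1.01412948  1.01369552  0.92443188]
(array([ 100.3, -171.1,   28.5]), np.float64(-0.368))
```

View pics/w49.png

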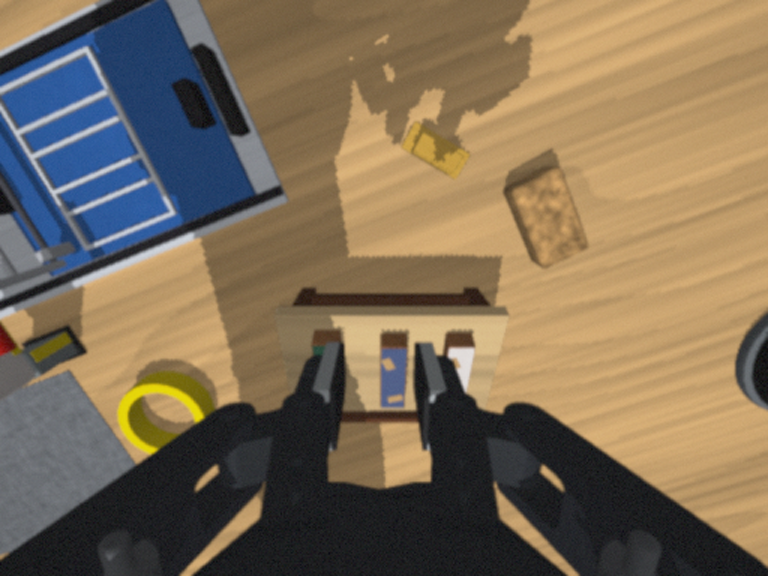

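View pics/s49.png

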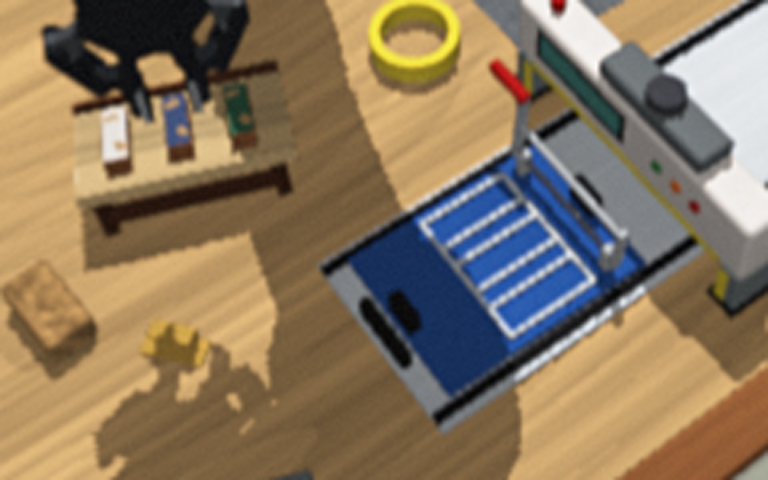

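All three samples lie on the rack, pointing up the slope. I'll nudge the lug once more so the carrier surely sits at the stop, since the lever swing may have moved it a few mm.

Request:
{"api": "play_rows", "payload": {
  "series": [
    {"gripper":0.1,"x":25,"y":-40,"z":10,"spin":-0.14},
    {"gripper":0,"x":50,"y":-80,"z":20,"spin":-0.28},
    {"gripper":0,"x":80,"y":-120,"z":28,"spin":-0.368},
    {"gripper":0,"x":105,"y":-159,"z":28,"spin":-0.368},
    {"gripper":0,"x":105,"y":-159,"z":28,"spin":-0.368},
    {"gripper":0,"x":105,"y":-159,"z":28,"spin":-0.368},
    {"gripper":0,"x":105,"y":-159,"z":28,"spin":-0.368}
  ]
}}

```text
clock: 74.8
tool_pos: [0.6226, -0.1794, 0.181]
tool_rot: [3.14, -0.002, -0.015]
ft_force: [-0.1, -0.2, -0.2]
opening: 0.0002
```

```bash
python3 - <<'E'
from h import *
snap("wrist","w50",scale=1.5); print(pose(),env.state()["ft_force"])
cal=env.get_calibration("wrist")
E
```

```text
(array([ 0.62260436, -0.17950025,  0.18113628]), array([[ 0.99995393, -0.00167593, -0.00945095],
       [-0.00169112, -0.99999729, -0.00160003],
       [-0.00944824,  0.00161594, -0.99995406]])) [-0.4569082   0.69888864 -0.73290106]
```

View pics/w50.png

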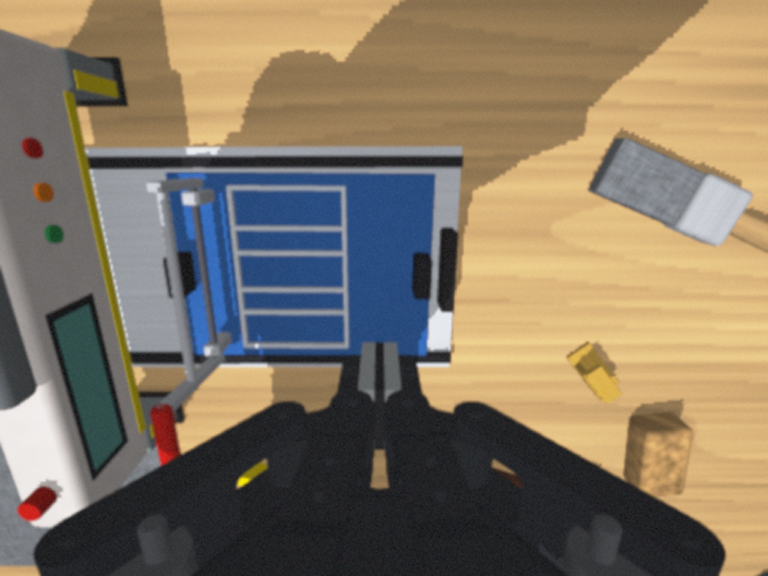

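Request:
{"api": "play_rows", "payload": {
  "series": [
    {"gripper":0,"x":1,"y":-1,"z":45,"spin":0},
    {"gripper":0,"x":1,"y":-1,"z":90,"spin":0},
    {"gripper":0,"x":1,"y":-1,"z":125,"spin":0},
    {"gripper":0,"x":1,"y":-1,"z":138,"spin":0},
    {"gripper":0,"x":1,"y":-1,"z":138,"spin":0},
    {"gripper":0,"x":1,"y":4,"z":138,"spin":0},
    {"gripper":0,"x":1,"y":8,"z":138,"spin":0},
    {"gripper":0,"x":1,"y":12,"z":138,"spin":0},
    {"gripper":0,"x":1,"y":15,"z":138,"spin":0},
    {"gripper":0,"x":1,"y":17,"z":138,"spin":0},
    {"gripper":0,"x":1,"y":17,"z":138,"spin":0}
  ]
}}

```text
clock: 75.95
tool_pos: [0.6233, -0.1961, 0.0435]
tool_rot: [3.14, -0.0, -0.013]
ft_force: [0.7, 2.0, 2.5]
opening: 0.0002
```

Request:
{"api": "play_rows", "payload": {
  "series": [
    {"gripper":0,"x":0,"y":1,"z":0,"spin":0},
    {"gripper":0,"x":0,"y":2,"z":0,"spin":0},
    {"gripper":0,"x":0,"y":2,"z":0,"spin":0},
    {"gripper":0,"x":0,"y":2,"z":0,"spin":0}
  ]
}}

```text
clock: 76.35
tool_pos: [0.6234, -0.1966, 0.0434]
tool_rot: [-3.141, -0.001, 0.014]
ft_force: [-0.5, 11.4, 9.2]
opening: 0.0001
```

Request:
{"api": "play_rows", "payload": {
  "series": [
    {"gripper":0,"x":0,"y":-3,"z":0,"spin":0},
    {"gripper":0,"x":0,"y":-6,"z":-2,"spin":0},
    {"gripper":0,"x":0,"y":-6,"z":-45,"spin":0},
    {"gripper":0,"x":0,"y":-6,"z":-95,"spin":0},
    {"gripper":0,"x":0,"y":-6,"z":-145,"spin":0},
    {"gripper":0,"x":0,"y":0,"z":-195,"spin":0},
    {"gripper":0,"x":-10,"y":40,"z":-230,"spin":0},
    {"gripper":0,"x":-30,"y":80,"z":-250,"spin":0},
    {"gripper":0,"x":-30,"y":80,"z":-250,"spin":0},
    {"gripper":0,"x":-30,"y":80,"z":-250,"spin":0},
    {"gripper":0,"x":-30,"y":80,"z":-250,"spin":0}
  ]
}}

```text
clock: 77.45
tool_pos: [0.5957, -0.2768, 0.2928]
tool_rot: [3.141, 0.001, -0.015]
ft_force: [0.8, -0.1, -0.1]
opening: 0.0001
```

```bash
python3 - <<'E'
from h import *
snap("wrist","w51",scale=1.5); snap("scene","s51",(90,120,330,330),3);snap("top","t51",(90,90,450,320),2.1); print(pose()[0],env.state()["ft_force"])
E
```

```text
[ 0.59573263 -0.27666058  0.29281578] [ 0.27850103  0.59529776 -0.1675407 ]
```

View pics/w51.png

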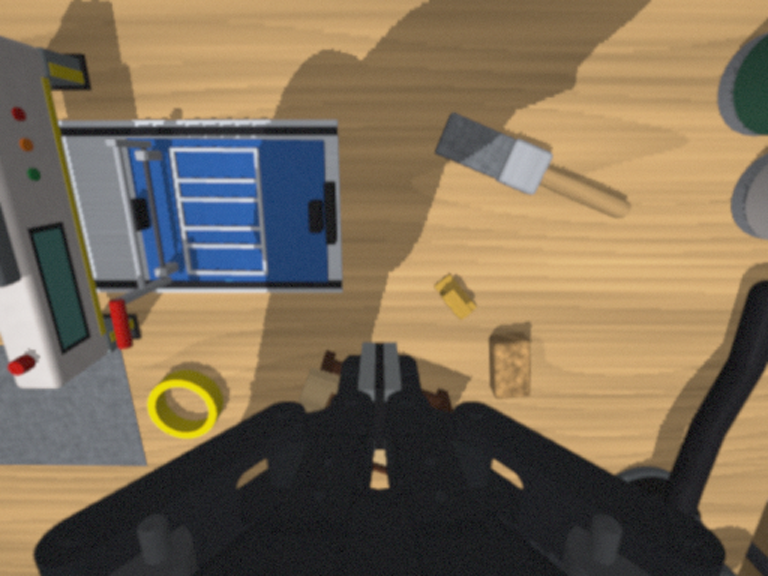

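View pics/s51.png

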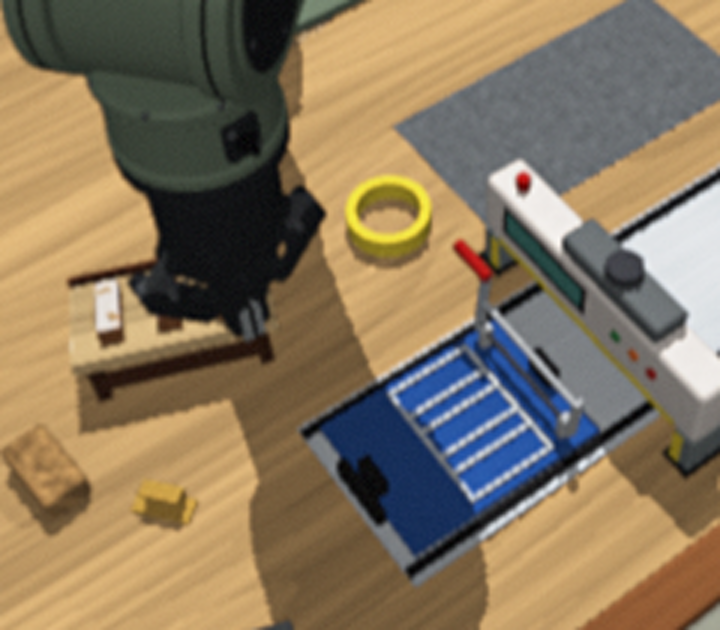

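View pics/t51.png

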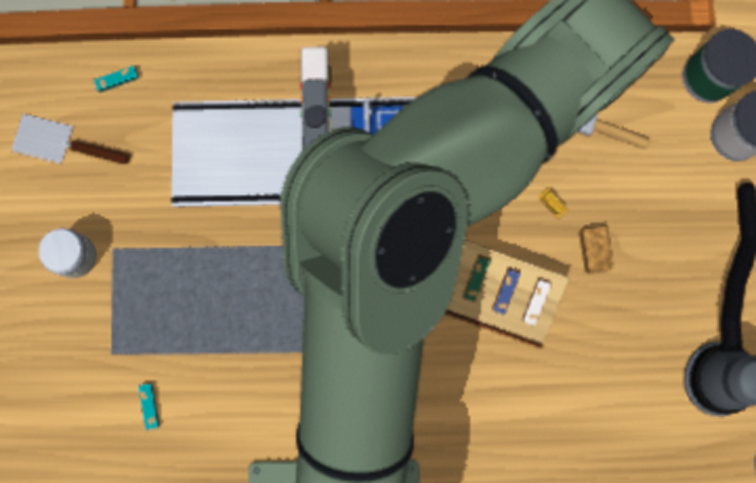

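Request:
{"api": "play_rows", "payload": {
  "series": [
    {"gripper":0,"x":-40,"y":-45,"z":0,"spin":0},
    {"gripper":0,"x":-80,"y":-90,"z":0,"spin":0},
    {"gripper":0,"x":-115,"y":-130,"z":-10,"spin":0},
    {"gripper":0,"x":-115,"y":-130,"z":-10,"spin":0},
    {"gripper":0,"x":-115,"y":-130,"z":-10,"spin":0},
    {"gripper":0,"x":-115,"y":-130,"z":-10,"spin":0}
  ]
}}

```text
clock: 78.2
tool_pos: [0.4808, -0.1468, 0.3044]
tool_rot: [3.14, 0.002, -0.014]
ft_force: [-0.1, -0.1, -0.0]
opening: 0.0002
```

```bash
python3 - <<'E'
from h import *
snap("wrist","w52",(230,120,480,300),3.1); snap("scene","s52",(100,190,200,260),7)
E
```

```text
(no output)
```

View pics/w52.png

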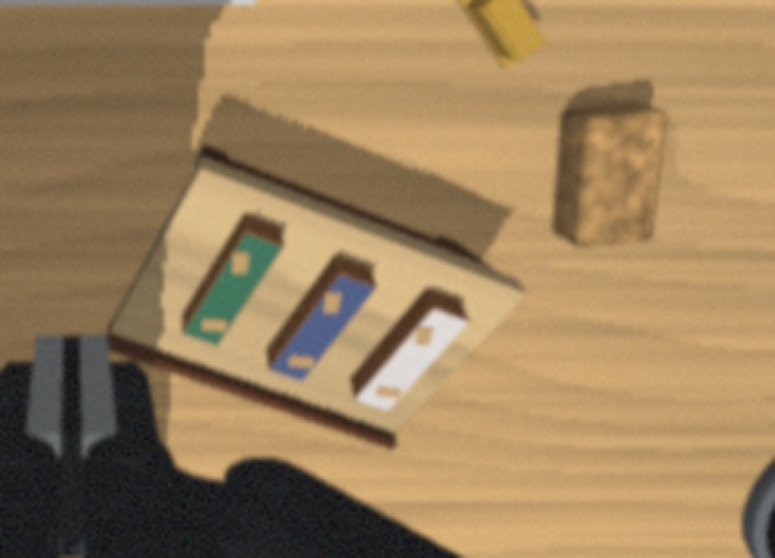

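View pics/s52.png

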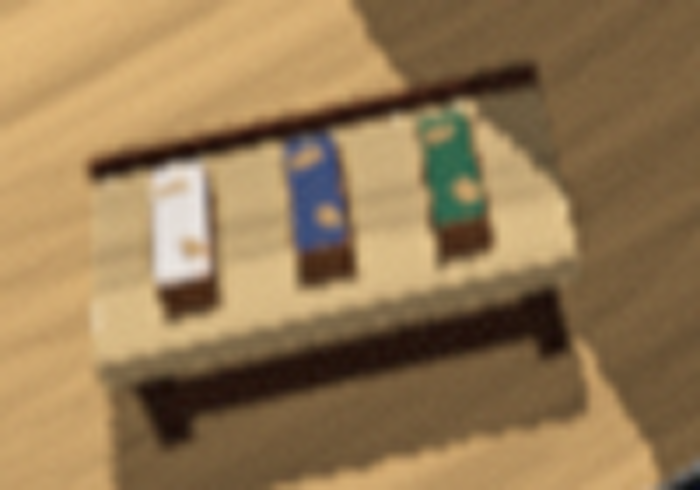

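All three are flat, parallel and pointing up the slope, inside the lip. The arm is clear, so I'm handing in.

```bash
python3 - <<'E'
from workcell import env
print(env.finish_job(), env.state()["clock"])
E
```

```text
the job is handed in; nothing more can be done
the job is handed in; nothing more can be done
```

The job is handed in at about 78 s of the 210 s allowed. It reports no verdict, so this rests on my own last checks.

**What I did:**
- Loaded the white, blue and green samples into the carrier and pressed the clamp lever down to a hard stop.
- Slid the carrier under the bridge by its tail block and nose lug until it met the end stop.
- Raised the lever and laid all three samples on the rack.

**Last checks:**
- The final wrist and scene pictures show the three samples flat, parallel and pointing up the slope inside the lip.
- The lever is upright and the arm is clear of everything.
- The turquoise look-alikes and the other bench items I could see are where they started.

**What did not go cleanly:**
- **Early carrier slide:** my first lever raise, before loading, dragged the carrier back about 43 mm along its bed, so its tail overhung the bed's end. It stayed on the bed as far as the pictures show.
- **Contact with the bridge:** the gripper touched the bridge at about 15 N while pushing the tail.
- **Clamp press:** the final press on the lever reached about 36 N at the fingertips.
- **Gap at the stop:** after the lever was raised at the stop, some pictures suggested a 4–6 mm gap. I pushed the carrier again, and at about 11 N it stopped at the same position as before.

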